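# Pour the sorted nuts into the covered dish

### The arm

A 7-joint arm with a two-finger parallel gripper is mounted at the origin on the work surface. World frame = base frame: x ahead of the robot, y to its left, z up, the work surface at z = 0. Lengths are in mm, angles in rad, forces in N, time in s.
With the tool pointing down it reaches from about 425 to 875 mm from the base axis. Payload 9.9 kg.
Tool frame: the origin (TCP) lies on the centre line of the jaws, within the pads' length; the fingertips stand 11 mm ahead of it and the grasp point (between the pads) lies 8 mm behind it; z points along the fingers, y is the direction in which the jaws open and shut (so a half turn about z gives the same grasp; the last joint's range is limited). The gripper opens to 85 mm and grips with 20 to 120 N. Pads are 22 mm wide; open, the fingers measure 114 mm over their backs; the gripper's body (76 mm by 85 mm) begins 54 mm behind the grasp point. The pads swing forward as they close: fully open they stand 13 mm farther back than shut.
Start: joints at [1.247, 0.576, 0.025, 1.437, -0.015, 1.129, -0.057], TCP at [160.322, -655.687, 211.289] pointing down, gripper open.
Joint ranges: [-2.76, 2.76], [-0.34, 2.15], [-1.52, 1.57], [0.19, 2.46], [-1.09, 4.23], [0.17, 1.99], [-2.82, 2.82]. Speed limits (rad/s): [2.22, 2.22, 3.01, 3.01, 3.14, 3.14, 3.14].

### API

Orientations are given as a unit quaternion [w, x, y, z].
In Python, from station import arm gives the robot as it stands. The module is installed in compiled form; this text tells all that it offers.
- The arm moves only by the shell command python3 -m inch 'ROWS' [OPENING] [FORCE]. ROWS is a JSON object of lists of equal length, an entry for each row: "slide": the shift along the world's x, y, z in mm, a list of three; "rot": the turn, a rotation vector about the world's x, y, z in degrees, a list of three. In form: {"slide": [[dx, dy, dz], ...], "rot": [[rx, ry, rz], ...]}. A call has exactly 10 rows; each row shifts and turns the pose as measured when the row begins; what a row does not reach is not made up. A row lasts 1/12 s, in which the tool goes at most 41.7 mm and 7.16 degrees, less where a joint would pass 70% of its speed; a pose out of reach is approached as far as the arm can. A call with a gripper value outside its range is refused whole. OPENING is the opening, from 0 (shut) to 1 (fully open), set as the call begins (- or left out, the last holds). The fingers move at their own pace and stop on an object; FORCE is the grip in N (left out, the last holds). Time passes only in rows, so rows that do not move let the fingers close, or fill a call up. It gives the time, the measured TCP pose, the force and the opening at its end, in the units of the state.
- arm.observe(): the state, without advancing time (a new reading comes with each control period).
- arm.camera(name): name is "scene" or "top" or "wrist"; returns a dict with "img" (420x560x3 uint8, red, green, blue), "fx", "fy", "cx", "cy" (pixels), "k1" (the pictures are not rectified: a ray, as slopes to the right and down, at radius r is drawn at 1 + k1 r^2 times it, then the intrinsics apply), "R" (3x3) and "t" (3): a world point X has camera coordinates R X + t; the wrist camera has in their place "mount" (4x4, takes a point from camera to tool coordinates, whose origin is the TCP and whose axes are the flange's). Camera axes: x right, y down, z forward; pixel columns grow to the right and rows downward; lengths in mm; the calibration is good to about 2 mm. A picture is of the moment at which its call begins: read the wrist's pose just before it. There is no depth.
- arm.finish_job(): hands the job in, once; it reports no verdict.
The state is a dict: "time": time; "qpos": joint angles; "joint_velocities": joint speeds; "joint_torque": joint torques, N m; "eef_pos": TCP position; "eef_rot": TCP orientation; "contact_force": force on the tool from outside, world axes, zero at the start; "moment": the same for the moment, N m; "gripper_width": finger opening in mm.
Only numpy, scipy, OpenCV 4.12 (cv2) and the standard library are available. Lean on these libraries where they do the work, as an engineer would, in place of code of your own. Each camera call takes 0.05 s, during which the arm holds its last target.

### The job

Take the key from its rest, set it fully home in the slot of the dish's cover and turn it until the cover is swung fully open. Then put every nut, those in the pan and the strays on the bench, into the shallow dish: carry the pan level, and pour its nuts with the spout over the dish and no more than 4 cm above the rim for as long as the pan is tipped, so that none bounces out; then stand the pan back on the middle of its mat. Last, shut the cover fully over the dish with the key and hang the key back across the rails of its rest, leaving the coupler, tin and spanner alone.

Things in the scene. Friction and masses are not known exactly. Their poses are not given: they have to be found in the camera images.
- dish (a point): centre of the inner floor of a shallow round steel dish, 9 mm above the bench. Inner radius 53 at the floor, 59 at the rim; outer 62; rim 26 above the bench. Fixed on a grey base plate 150 x 270 x 6 (x, y, height along the point's axes), whose middle is 55 towards the point's +y; the cover's pivot is 110 towards +y. The plate's place and yaw vary
- cover (a joint): turn of the flat aluminium cover about its upright pivot, rad: 0 shut, centred over the dish; grows clockwise seen from above to a stop at 1.55 (open, swung to the plate's -x side); dish wholly clear from 1.25. Starts at 0 to 0.18. A disc of radius 64 mm, 110 from the pivot, 44 to 48 above the bench. Stiff: 0.25 N m turns it, stays where left
- slot (a point): centre of the mouth of the key slot in the top of the cover's steel pivot block (48 x 40 mm), 56 above the bench; turns with the cover. The slot is 27 long along the point's x, 13 wide along its y, 25 deep. The cover disc lies towards the point's -y
- key: steel key, 90 mm tall, 160 g, upright. Origin: the blade's lower tip; z up. From the tip up: flat blade 24 (x) x 10 (y), round-edged, 20 long; collar of radius 15, which rests on the pivot block when fully home (tip 20 below the slot's mouth); shaft; crossbar 80 (x) x 14 x 10 at 50 to 60 above the tip; thumb tab 30 (x) x 14 (y) at 60 to 90, to be gripped across its 14
- rest_top (a point): key rest, fixed: middle of the gap between two blue rails, level with their tops, 68 mm above the bench. Rails along the point's x, 60 long, 10 thick, inner faces 44 apart, with 10 high stops at the ends, 48 apart. The key hangs blade down in the gap, its crossbar along the point's y across both rails (tip 50 below this point)
- pan: steel pouring pan, 150 x 84 mm, 0.28 to 0.46 kg. Origin on its underside, z up, spout towards -x. Flat floor 3 thick, x -30 to 62, then a ramp up to the lip at x -85, 14 above the underside; walls 38 high, narrowing to an open spout 55 wide. Black handle bar above, along x from -40 to 66, 14 thick (y), 66 to 86 above the underside, held by a post at the rear only
- lip (a point): middle of the lip of the pan's spout, on the pan at (-85, 0, 14)
- mat: black rubber mat, 260 x 180 x 3, fixed; origin at its underside's centre. The pan stands on it at the start, spout roughly towards the robot
- nut1: loose M12 steel hex nut, 19 across flats, 22 across corners, 10 thick, 18 g, with a dark hole; origin at the centre of its underside, z along its axis. Starts in the pan, if present
- nut2: loose M12 steel hex nut, 19 across flats, 22 across corners, 10 thick, 18 g, with a dark hole; origin at the centre of its underside, z along its axis. Starts in the pan, if present
- nut3: loose M12 steel hex nut, 19 across flats, 22 across corners, 10 thick, 18 g, with a dark hole; origin at the centre of its underside, z along its axis. Starts in the pan, if present
- nut4: loose M12 steel hex nut, 19 across flats, 22 across corners, 10 thick, 18 g, with a dark hole; origin at the centre of its underside, z along its axis. Starts in the pan, if present
- nut5: loose M12 steel hex nut, 19 across flats, 22 across corners, 10 thick, 18 g, with a dark hole; origin at the centre of its underside, z along its axis. Starts in the pan, if present
- nut6: loose M12 steel hex nut, 19 across flats, 22 across corners, 10 thick, 18 g, with a dark hole; origin at the centre of its underside, z along its axis. Starts in the pan, if present
- stray1: loose M12 steel hex nut, 19 across flats, 22 across corners, 10 thick, 18 g, with a dark hole; origin at the centre of its underside, z along its axis. Starts stray on the bench, if present
- stray2: loose M12 steel hex nut, 19 across flats, 22 across corners, 10 thick, 18 g, with a dark hole; origin at the centre of its underside, z along its axis. Starts stray on the bench, if present
- stray3: loose M12 steel hex nut, 19 across flats, 22 across corners, 10 thick, 18 g, with a dark hole; origin at the centre of its underside, z along its axis. Starts stray on the bench, if present
- coupler: bystander: scaffold coupler of two brass-coloured rings, 130 x 62 x 50; leave it alone
- tin: bystander: closed grey tin, 70 across, 100 tall; leave it alone
- spanner: bystander: spanner 200 long lying on the bench; leave it alone
Mind the look-alikes: they are no part of the job. What is shaped like the pan but green is not meant.

How it is judged (in metres and radians):
On the way, in this order (a step that is already met when the one before it is completed fails the run):
1. the key is fully home in the slot while the cover is still shut (horizontal distance between key and slot below 0.006 m and z of key in the frame of slot below -0.015 m and angle between key's own z axis and vertical below 0.2 rad and value of joint cover below 0.4 rad), for 0.2 s.
2. the cover has been turned open (1.25 rad or more) with the key in its slot (horizontal distance between key and slot below 0.006 m and z of key in the frame of slot below -0.015 m and angle between key's own z axis and vertical below 0.2 rad and value of joint cover above 1.25 rad), for 0.2 s.
3. the pan is tipped over the dish by more than 0.6 rad, its lip within 6 cm of the dish's centre (seen from above) and no more than 4 cm or so above the rim (75 mm above the bench) (angle between pan's own z axis and vertical above 0.6 rad and horizontal distance between lip and dish below 0.06 m and height (world z) of lip below 0.075 m and value of joint cover above 1.15 rad), for 0.2 s.
4. every nut lies in the dish and the pan stands on the middle of its mat, let go, the cover still open (horizontal distance between each of nut1, nut2, nut3, nut4, nut5, nut6, stray1, stray2, stray3 and dish below 0.055 m and height (world z) of each of nut1, nut2, nut3, nut4, nut5, nut6, stray1, stray2, stray3 below 0.045 m and horizontal distance between pan and mat below 0.05 m and angle between pan's own z axis and vertical below 0.1 rad and height (world z) of pan below 0.012 m and contact force between the fingers and pan below 0.1 N and value of joint cover above 1.1 rad), for 0.2 s.
5. the cover has been shut (under 0.12 rad) with the key in its slot (horizontal distance between key and slot below 0.006 m and z of key in the frame of slot below -0.015 m and angle between key's own z axis and vertical below 0.2 rad and value of joint cover below 0.12 rad), for 0.2 s.
At the end, for the whole second after the job is handed in: All nuts in the dish (centre within 55 mm of its centre, under 45 mm above the bench); cover under 0.12 rad; pan upright on its mat within 50 mm of the middle; key hanging in its rest within 30 mm of the middle and 0.3 rad of upright; all at rest (horizontal distance between each of nut1, nut2, nut3, nut4, nut5, nut6, stray1, stray2, stray3 and dish below 0.055 m and height (world z) of each of nut1, nut2, nut3, nut4, nut5, nut6, stray1, stray2, stray3 below 0.045 m and horizontal distance between pan and mat below 0.05 m and angle between pan's own z axis and vertical below 0.1 rad and height (world z) of pan below 0.012 m and value of joint cover below 0.12 rad and horizontal distance between key and rest_top below 0.03 m and z of key in the frame of rest_top between -0.056 and -0.04 m and angle between key's own z axis and vertical below 0.3 rad and linear speed of each of key, pan below 0.03 m/s); the robot touches nothing.
It fails at once if the pan is tipped by more than 0.6 rad with its lip more than about 5 cm above the dish's rim (80 mm above the bench) (angle between pan's own z axis and vertical above 0.6 rad and height (world z) of lip above 0.08 m).
It fails at once if a bystander is shifted by more than 4 cm (distance of any of coupler, tin, spanner from where it was at the start of the episode above 0.04 m).
Of nut1, nut2, nut3, nut4, nut5, nut6 only 3 to 6 are there at a start; the rules pass over those that are not, and their reading is None.
Of stray1, stray2, stray3 only 2 to 3 are there at a start; the rules pass over those that are not, and their reading is None.
At some moment in a run one of pan, stray1, stray2, stray3 may be knocked a few centimetres aside while the robot is not near it.
It also fails if it takes over 210 s, if anything falls off the work surface, if the arm or the gripper's body presses on something with over 40 N, if the wrist force passes 120 N, or if a joint passes its speed limit or range.

## Working session

There is one attempt and no reset: what is moved stays moved. The work goes in short steps, Python scripts to look and compute and a shell command to move; the robot and the scene stay as the last step left them, time stands still between calls to the robot, and variables do not carry over. Pictures are saved under pics/ and viewed, and the job is handed in when it is done.

```bash
ls; mkdir -p pics; python3 - <<'E'
from station import arm
import cv2
s=arm.observe()
for k,v in s.items(): print(k,v)
for n in ["scene","top","wrist"]:
    c=arm.camera(n); cv2.imwrite(f"pics/{n}0.png",c["img"][:,:,::-1])
    print(n,{k:(v.tolist() if hasattr(v,'tolist') else v) for k,v in c.items() if k!="img"})
E
```

```text
pics
time 0.0
qpos [ 1.24720314  0.57653483  0.02483087  1.4379262  -0.01501168  1.12899553
 -0.05653444]
joint_velocities [ 0.00161866  0.00094099  0.0010322   0.00022333 -0.00062858 -0.00100955
  0.00057358]
joint_torque [-1.81053624e-04 -7.65752649e+01  2.25034587e+00 -2.85963482e+01
  1.53090258e-02  1.27808630e-02  5.99088310e-06]
eef_pos [ 160.21063296 -655.20113992  210.43413599]
eef_rot [-8.28866383e-04  9.92820330e-01  1.19612232e-01 -1.35317289e-04]
contact_force [-0.31367135 -0.17067836  0.32158288]
moment [-0.01411362 -0.05366194  0.00129771]
gripper_width 85.10708748492263
scene {'fx': 400.5996789480062, 'fy': 400.5996789480062, 'cx': 284.62852913240806, 'cy': 212.11651492681474, 'k1': 0.021196268507143214, 'R': [[0.7445975583447825, 0.6674744143549405, -0.007237560950819174], [0.5089111440327018, -0.5746627127381175, -0.6409151379611772], [-0.43195361277145783, 0.4735405714086142, -0.7675776205985219]], 't': [-369.95591882697914, -226.54072611043355, 1395.4229219190506]}
top {'fx': 530.7451000209703, 'fy': 530.7451000209703, 'cx': 275.5198013394125, 'cy': 216.4257018570933, 'k1': 0.04705466971766235, 'R': [[0.022743948414603535, -0.9997324580107554, 0.004210131860995531], [-0.9853851548841004, -0.023128254265251384, -0.1687636820784597], [0.16881590370741556, -0.0003102489564785253, -0.9856475508015193]], 't': [-56.336458471517886, 536.0856116255882, 1766.0516027010453]}
wrist {'fx': 290.1939460029117, 'fy': 290.1939460029117, 'cx': 280.6586273676679, 'cy': 207.7139992336437, 'k1': -0.04017937864102975, 'mount': [[-0.000814769273084172, -0.9576074442890181, -0.28807519642149865, 74.09735184445618], [0.9999994392262924, -0.0009751219697631901, 0.0004131394949322807, -0.48579293892914155], [-0.0006765339088514345, -0.288074698263137, 0.9576077017873608, -162.6959130005635], [0.0, 0.0, 0.0, 1.0]]}
```

View pics/scene0.png

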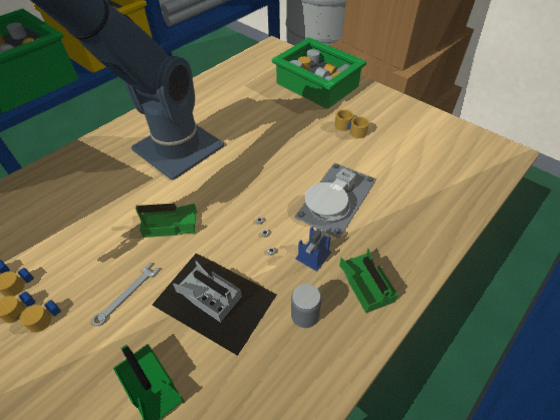

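View pics/top0.png

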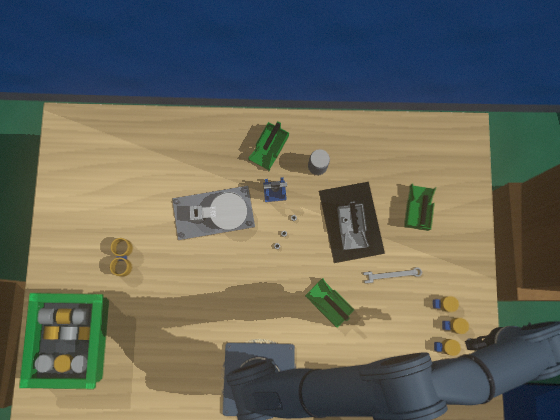

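View pics/wrist0.png

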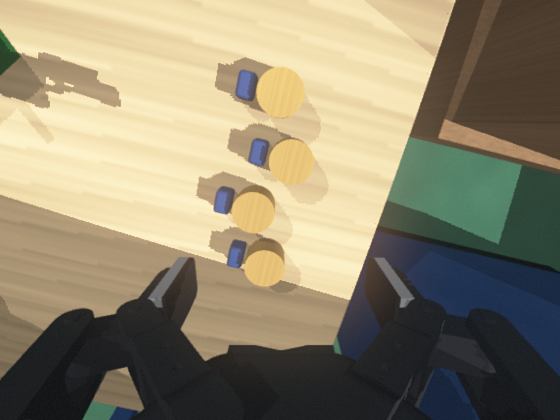

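```bash
cat > h.py <<'E'
import numpy as np, cv2
from station import arm
from scipy.spatial.transform import Rotation as Rn
def Rq(q): return Rn.from_quat([q[1],q[2],q[3],q[0]])
def cam(name):
    s=arm.observe()
    c=arm.camera(name)
    if name=="wrist":
        T=np.eye(4); T[:3,:3]=Rq(s["eef_rot"]).as_matrix(); T[:3,3]=s["eef_pos"]
        M=T@np.array(c["mount"]); c["C"]=M[:3,3]; c["A"]=M[:3,:3]
    else:
        R=np.array(c["R"]);t=np.array(c["t"]); c["C"]=-R.T@t; c["A"]=R.T
    return c
def ray(c,uv):
    K=np.array([[c["fx"],0,c["cx"]],[0,c["fy"],c["cy"]],[0,0,1]])
    p=cv2.undistortPoints(np.array(uv,float).reshape(-1,1,2),K,np.array([c["k1"],0,0,0]))[:,0]
    d=np.c_[p,np.ones(len(p))]@c["A"].T
    return d/np.linalg.norm(d,axis=1,keepdims=True)
def plane(c,uv,z):
    d=ray(c,uv); s=(z-c["C"][2])/d[:,2]; return c["C"]+d*s[:,None]
def proj(c,X):
    K=np.array([[c["fx"],0,c["cx"]],[0,c["fy"],c["cy"]],[0,0,1]])
    R=c["A"].T; return cv2.projectPoints(np.array(X,float).reshape(-1,1,3),cv2.Rodrigues(R)[0],-R@c["C"],K,np.array([c["k1"],0,0,0]))[0][:,0]
def tri(obs):
    A=np.zeros((3,3));b=np.zeros(3)
    for c,uv in obs:
        d=ray(c,[uv])[0]; P=np.eye(3)-np.outer(d,d); A+=P; b+=P@c["C"]
    X=np.linalg.solve(A,b)
    res=[np.linalg.norm((np.eye(3)-np.outer(d,d))@(X-c["C"])) for c,uv in obs for d in [ray(c,[uv])[0]]]
    return X,res
def save(c,name,box=None,k=1):
    im=c["img"][:,:,::-1]
    if box: x0,y0,x1,y1=box; im=im[y0:y1,x0:x1]
    im=cv2.resize(im,None,fx=k,fy=k,interpolation=cv2.INTER_CUBIC); cv2.imwrite(f"pics/{name}.png",im)
def st():
    s=arm.observe(); e=Rq(s["eef_rot"]).as_matrix()
    print("t%.2f"%s["time"],"pos",np.round(s["eef_pos"],1),"yaxis",np.round(e[:,1],3),"z",np.round(e[:,2],3),"F",np.round(s["contact_force"],1),"w%.1f"%s["gripper_width"],"q",np.round(s["qpos"],2))
E
python3 - <<'E'
from h import *
c=cam("top"); save(c,"top1",(160,120,400,300),3.3)
c=cam("scene"); save(c,"scene1",(150,150,410,345),3)
E
```

```text
(no output)
```

View pics/top1.png

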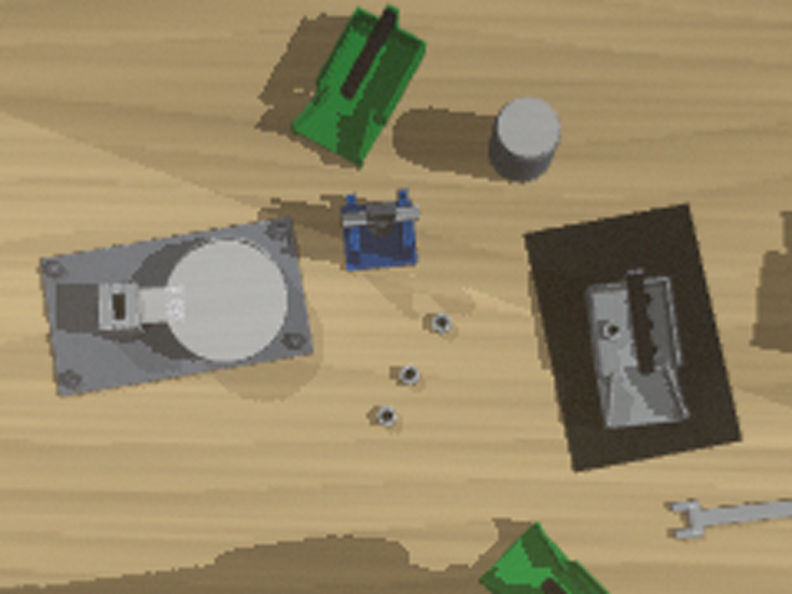

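View pics/scene1.png

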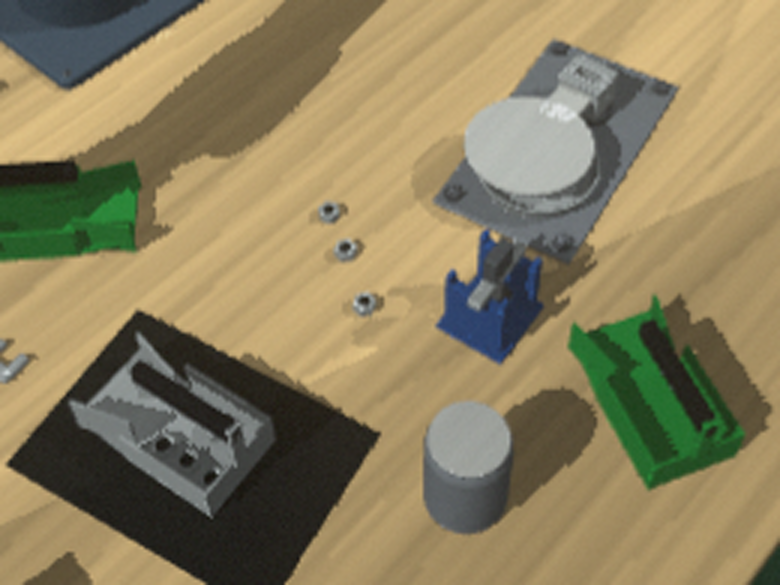

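```bash
python3 - <<'E'
from h import *
c=cam("top"); s=cam("scene")
f=lambda u,v:(160+u/3.3,120+v/3.3)
g=lambda u,v:(150+u/3,150+v/3)
pl=plane(c,[f(40,260),f(288,220),f(312,350),f(60,395)],6); print("plate",pl.round(0), pl.mean(0).round(1))
print("pl scene",plane(s,[g(557,40),g(678,88),g(570,260),g(435,202)],6).round(0))
print("cover c",tri([(c,f(227,300)),(s,g(529,145))]))
print("slot",tri([(c,f(119,305)),(s,g(586,72))]))
print("keytab",tri([(c,f(380,212)),(s,g(500,247))]))
print("rest",plane(c,[f(380,232)],68))
print("strays",plane(c,[f(441,324),f(408,375),f(385,416)],10).round(1))
print(plane(s,[g(329,211),g(346,249),g(365,303)],10).round(1))
print("mat",plane(c,[f(526,234),f(688,205),f(742,438),f(576,470)],3).round(0))
print("handle",tri([(c,f(635,272)),(s,g(232,433))]),tri([(c,f(648,370)),(s,g(137,372))]))
st()
E
```

```text
plate [[598. 319.   6.]
 [648.  58.   6.]
 [508.  28.   6.]
 [455. 290.   6.]] [552.3 173.9   6. ]
pl scene [[463. 291.   6.]
 [605. 317.   6.]
 [655.  58.   6.]
 [514.  27.   6.]]
cover c (array([554.20557412, 117.56699248,  43.9191878 ]), [np.float64(1.7627073110444207), np.float64(1.7627073110443465)])
slot (array([543.14663336, 226.09140059,  56.61730022]), [np.float64(0.4468925608537491), np.float64(0.4468925608538098)])
keytab (array([637.74708942, -38.09724777, 105.95895256]), [np.float64(2.9284798904809346), np.float64(2.928479890480855)])
rest [[623.45603889 -40.62932645  68.        ]]
strays [[ 538.6 -107.1   10. ]
 [ 483.6  -73.4   10. ]
 [ 439.8  -50.3   10. ]]
[[ 445.9  -52.3   10. ]
 [ 490.2  -74.7   10. ]
 [ 545.8 -107.9   10. ]]
mat [[ 639. -196.    3.]
 [ 675. -369.    3.]
 [ 426. -424.    3.]
 [ 389. -251.    3.]]
handle (array([ 585.61453877, -300.42092744,   80.41673168]), [np.float64(0.9780858176542987), np.float64(0.9780858176544129)]) (array([ 485.68725865, -313.47106092,   77.4683001 ]), [np.float64(1.316291397617516), np.float64(1.316291397617477)])
t0.35 pos [ 160.3 -655.6  211.1] yaxis [ 0.237 -0.971 -0.   ] z [-0.  0. -1.] F [ 0.   0.6 -0.4] w85.4 q [ 1.25  0.58  0.02  1.44 -0.01  1.13 -0.06]
```

```bash
python3 -m inch '{"slide":[[20,32,8],[20,32,8],[20,32,8],[20,32,8],[20,32,8],[20,32,8],[20,32,8],[20,32,8],[20,32,8],[20,32,8]],"rot":[[0,0,4],[0,0,4],[0,0,4],[0,0,4],[0,0,4],[0,0,4],[0,0,4],[0,0,4],[0,0,4],[0,0,4]]}' 0.6; python3 -m inch '{"slide":[[20,32,0],[20,32,0],[20,32,0],[20,32,0],[20,32,0],[20,32,0],[20,32,0],[20,32,0],[20,32,0],[20,32,0]],"rot":[[0,0,4],[0,0,4],[0,0,4],[0,0,4],[0,0,4],[0,0,4],[0,0,4],[0,0,4],[0,0,4],[0,0,4]]}'; python3 -c "
from h import *
st()"
```

```text
time: 1.18
eef_pos: [357.0, -326.6, 290.9]
eef_rot: [0.001, 0.888, 0.459, -0.004]
contact_force: [1.8, -1.9, -0.5]
gripper_width: 51.2
time: 2.02
eef_pos: [564.3, 10.1, 296.8]
eef_rot: [0.008, 0.666, 0.746, 0.0]
contact_force: [0.2, -0.6, 0.6]
gripper_width: 51.2
t2.02 pos [564.3  10.1 296.8] yaxis [0.993 0.114 0.011] z [ 0.012 -0.01  -1.   ] F [ 0.2 -0.6  0.6] w51.2 q [ 0.27  0.37 -0.55  1.6   0.22  1.22 -0.21]
```

```bash
python3 -m inch '{"slide":[[15,0,0],[15,0,0],[15,0,0],[5,0,0],[0,0,0],[0,0,0],[0,0,0],[0,0,0],[0,0,0],[0,0,0]],"rot":[[0,0,-2],[0,0,-2],[0,0,-2],[0,0,-1],[0,0,0],[0,0,0],[0,0,0],[0,0,0],[0,0,0],[0,0,0]]}'; python3 -c "
from h import *
st()
c=cam('wrist');save(c,'w1',k=1.4)"
```

```text
time: 2.85
eef_pos: [615.9, 21.3, 296.7]
eef_rot: [0.006, 0.704, 0.71, 0.002]
contact_force: [-0.3, 0.2, 1.0]
gripper_width: 51.0
t2.85 pos [615.9  21.3 296.7] yaxis [1.    0.008 0.011] z [ 0.011 -0.006 -1.   ] F [-0.3  0.2  1. ] w51.0 q [ 0.21  0.45 -0.51  1.46  0.24  1.28 -0.32]
```

View pics/w1.png

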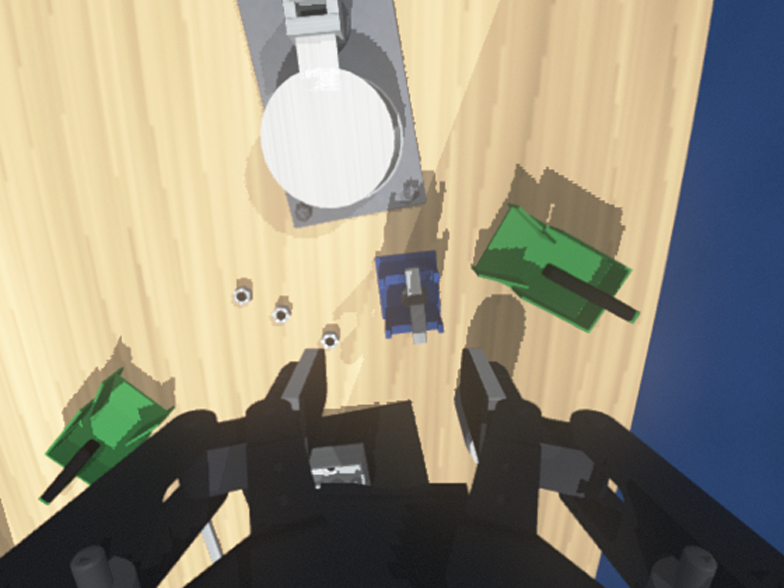

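```bash
python3 -m inch '{"slide":[[6,-12,-15],[6,-12,-15],[6,-12,-15],[0,-5,-15],[0,0,-10],[0,0,0],[0,0,0],[0,0,0],[0,0,0],[0,0,0]],"rot":[[0,0,0],[0,0,0],[0,0,0],[0,0,0],[0,0,0],[0,0,0],[0,0,0],[0,0,0],[0,0,0],[0,0,0]]}'; python3 -c "
from h import *
st()
c=cam('wrist');save(c,'w2',(150,60,450,260),2.6)
save(cam('scene'),'s2',(280,210,350,280),8)"
```

```text
time: 3.73
eef_pos: [634.6, -19.3, 229.1]
eef_rot: [0.008, 0.703, 0.711, 0.004]
contact_force: [-0.4, -0.7, -0.2]
gripper_width: 51.4
t3.73 pos [634.6 -19.3 229.1] yaxis [1.    0.01  0.018] z [ 0.018 -0.006 -1.   ] F [-0.4 -0.7 -0.2] w51.4 q [ 0.26  0.52 -0.5   1.53  0.27  1.14 -0.28]
```

View pics/w2.png

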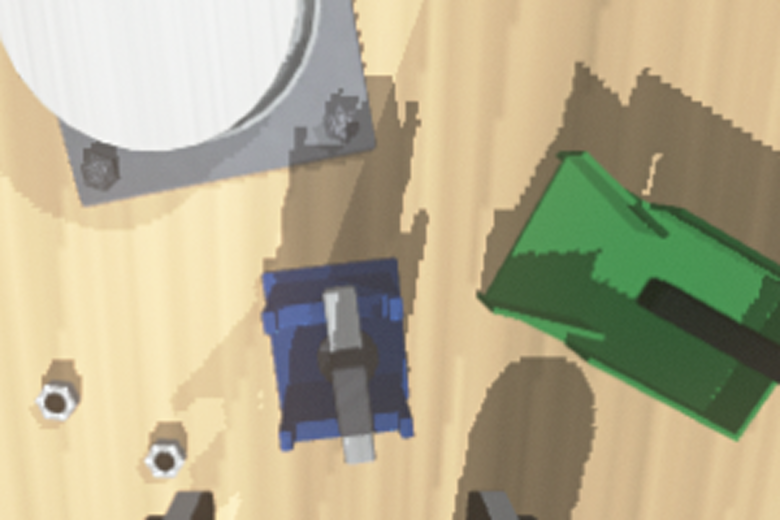

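```bash
python3 - <<'E'
import cv2
im=cv2.imread('pics/w1.png'); cv2.imwrite('pics/w1c.png',cv2.resize(im[230:360,350:470],None,fx=4.5,fy=4.5,interpolation=cv2.INTER_CUBIC))
E
```

```text
(no output)
```

View pics/w1c.png

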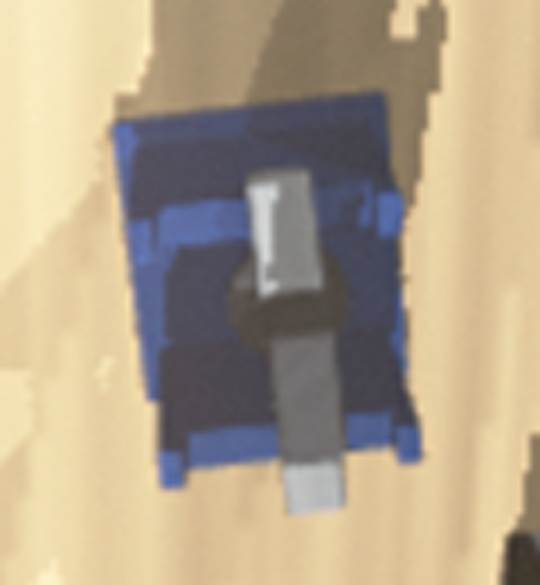

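```bash
python3 - <<'E'
from h import *
import pickle
c=cam("wrist"); f=lambda u,v:(150+u/2.6,60+v/2.6)
P=plane(c,[f(339,288),f(360,462)],78);print(P.round(1),P.mean(0).round(1),np.linalg.norm(P[0]-P[1]),np.degrees(np.arctan2(*(P[0]-P[1])[:2])))
# tab top rect corners
print("tabtop",plane(c,[f(333,370),f(364,367),f(374,432),f(343,438)],108).round(1))
# rails stops top 78
print("stops",plane(c,[f(270,318),f(397,308),f(287,440),f(407,428)],78).round(1))
# same in w1 (crop offset 350,230 /1.4)
q=np.array
g=lambda u,v:((350+u/4.5)/1.4,(230+v/4.5)/1.4)
# w1 pose
c1=dict(c); R=Rq([0.006,0.704,0.71,0.002]).as_matrix();T=np.eye(4);T[:3,:3]=R;T[:3,3]=[615.9,21.3,296.7];M=T@np.array(c["mount"]);c1["C"]=M[:3,3];c1["A"]=M[:3,:3]
print(tri([(c,f(339,288)),(c1,g(278,172))]),tri([(c,f(360,462)),(c1,g(316,512))]))
s=cam("scene");print(proj(s,[[634,-38,108],[634,-38,78],P[0],P[1]]))
pickle.dump({"c":c},open("w2.pkl","wb"))
E
```

```text
[[637.5   1.3  78. ]
 [647.6 -77.4  78. ]] [642.6 -38.   78. ] 79.31466449743169 -7.37367061196451
tabtop [[634.8 -25.8 108. ]
 [646.9 -24.5 108. ]
 [651.5 -51.6 108. ]
 [639.1 -54.2 108. ]]
stops [[608.4 -11.7  78. ]
 [662.   -7.1  78. ]
 [615.  -66.9  78. ]
 [668.2 -61.   78. ]]
(array([6.37664421e+02, 2.42614062e-01, 7.17568111e+01]), [np.float64(0.09416720948636463), np.float64(0.09416720948617674)]) (array([647.3053846 , -75.15805101,  83.4036758 ]), [np.float64(0.08945723242600269), np.float64(0.08945723242578754)])
[[314.45194085 231.244484  ]
 [313.87837797 238.20466451]
 [324.28525691 229.9241268 ]
 [308.24380635 250.46124362]]
```

View pics/s2.png

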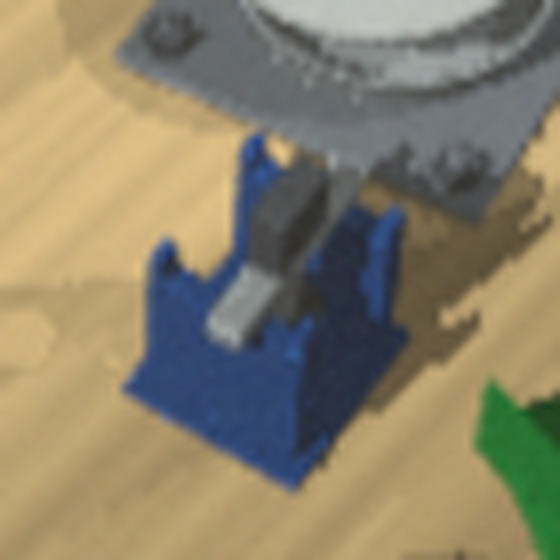

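```bash
python3 -m inch '{"slide":[[3,-7,-18],[3,-7,-18],[2,-6,-18],[0,0,-18],[0,0,-10],[0,0,0],[0,0,0],[0,0,0],[0,0,0],[0,0,0]],"rot":[[0.2,0.5,3.5],[0.2,0.5,3.3],[0,0,0],[0,0,0],[0,0,0],[0,0,0],[0,0,0],[0,0,0],[0,0,0],[0,0,0]]}'; python3 -c "
from h import *
st()
c=cam('wrist');save(c,'w3',(150,60,450,260),2.6)"
```

```text
time: 4.77
eef_pos: [645.1, -38.6, 148.8]
eef_rot: [0.002, 0.657, 0.754, 0.004]
contact_force: [0.9, -0.5, 0.3]
gripper_width: 51.3
t4.77 pos [645.1 -38.6 148.8] yaxis [0.991 0.136 0.008] z [ 0.008  0.003 -1.   ] F [ 0.9 -0.5  0.3] w51.3 q [ 0.29  0.62 -0.5   1.6   0.33  1.01 -0.18]
```

View pics/w3.png

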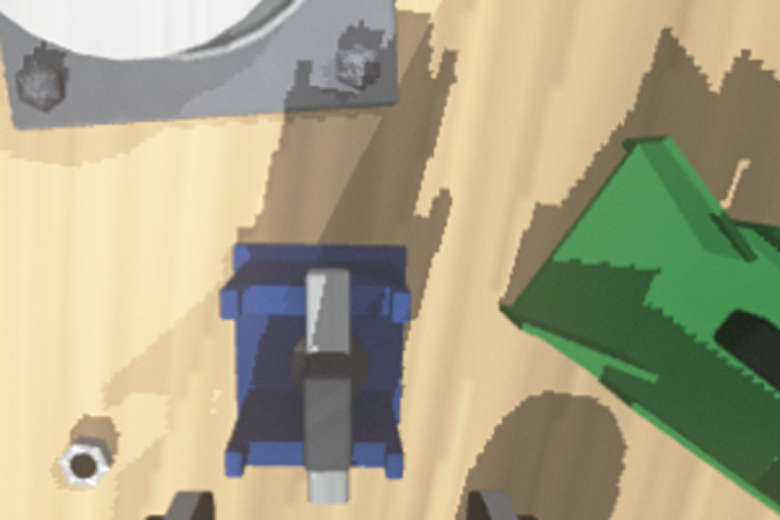

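```bash
python3 - <<'E'
from h import *
c=cam("wrist"); f=lambda u,v:(150+u/2.6,60+v/2.6)
P=plane(c,[f(328,268),f(328,502)],78);print(P.round(1),P.mean(0).round(1),np.linalg.norm(P[0]-P[1]))
T=plane(c,[f(306,378),f(350,378),f(350,470),f(305,470)],108);print("tabtop",T.round(1),T.mean(0))
S=plane(c,[f(231,303),f(400,303),f(235,463),f(394,463)],78);print("stops",S.round(1),S.mean(0))
E
```

```text
[[637.3   1.9  78. ]
 [647.7 -76.7  78. ]] [642.5 -37.4  78. ] 79.32787591560545
tabtop [[634.8 -25.4 108. ]
 [647.1 -23.7 108. ]
 [651.  -51.5 108. ]
 [638.  -53.2 108. ]] [642.72540221 -38.44620485 108.        ]
stops [[608.6 -13.   78. ]
 [661.1  -5.9  78. ]
 [615.  -66.7  78. ]
 [667.7 -59.7  78. ]] [638.09903529 -36.31440788  78.        ]
```

```bash
python3 -m inch '{"slide":[[-2.6,0.6,-15],[0,0,-15],[0,0,-15],[0,0,-10],[0,0,-5],[0,0,0],[0,0,0],[0,0,0],[0,0,0],[0,0,0]],"rot":[[0,0.4,-0.4],[0,0,0],[0,0,0],[0,0,0],[0,0,0],[0,0,0],[0,0,0],[0,0,0],[0,0,0],[0,0,0]]}'; python3 -c "
from h import *
st()"
```

```text
time: 5.7
eef_pos: [643.2, -37.3, 87.1]
eef_rot: [0.001, 0.661, 0.751, 0.002]
contact_force: [-0.2, 0.0, -0.2]
gripper_width: 51.1
t5.70 pos [643.2 -37.3  87.1] yaxis [0.992 0.127 0.004] z [ 0.004  0.003 -1.   ] F [-0.2  0.  -0.2] w51.1 q [ 0.27  0.68 -0.47  1.66  0.38  0.89 -0.22]
```

```bash
python3 -m inch '{"slide":[[-0.6,0,0],[0,0,0],[0,0,0],[0,0,0],[0,0,0],[0,0,0],[0,0,0],[0,0,0],[0,0,0],[0,0,0]],"rot":[[0,0,0],[0,0,0],[0,0,0],[0,0,0],[0,0,0],[0,0,0],[0,0,0],[0,0,0],[0,0,0],[0,0,0]]}' 0 80; python3 -c "
from h import *
st()
save(cam('scene'),'s3',(280,190,370,280),7)"
```

```text
time: 6.53
eef_pos: [644.0, -37.3, 90.2]
eef_rot: [0.002, 0.661, 0.751, 0.004]
contact_force: [0.5, -0.5, 0.3]
gripper_width: -0.2
t6.53 pos [644.  -37.3  90.2] yaxis [0.992 0.127 0.009] z [ 0.009  0.003 -1.   ] F [ 0.5 -0.5  0.3] w-0.2 q [ 0.27  0.68 -0.48  1.66  0.38  0.89 -0.22]
```

View pics/s3.png

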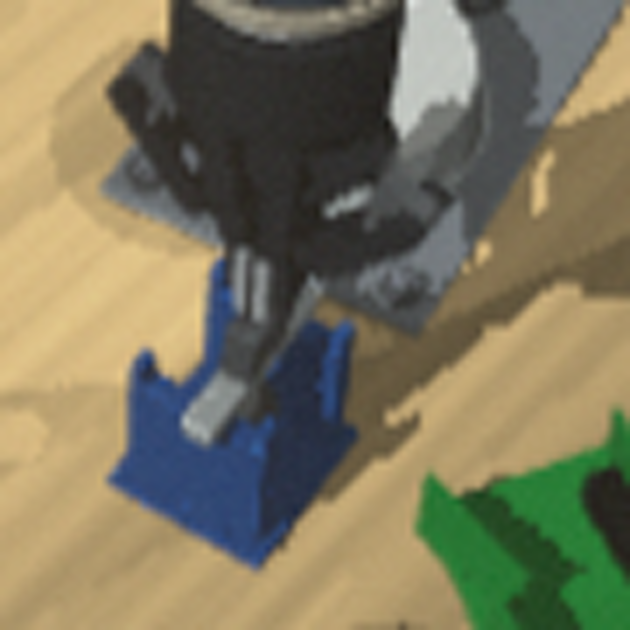

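```bash
python3 -c "
from h import *
c=cam('wrist');save(c,'w4',(180,150,390,300),3.7)"
```

```text
(no output)
```

View pics/w4.png

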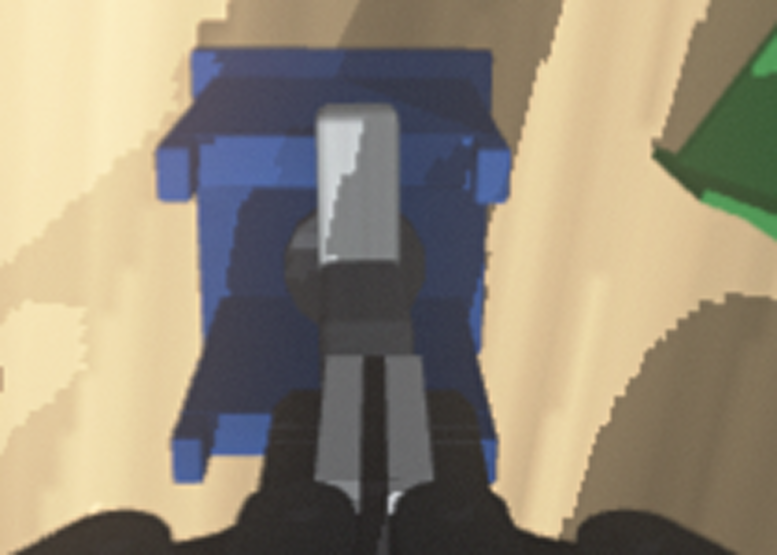

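```bash
python3 - <<'E'
from h import *
c=cam("wrist");st()
f=lambda P:((P-np.array([180,150]))*3.7).round(0)
u=np.array([-.128,.992,0]);k=np.array([642.5,-38,0])
for z in (78,108): print(z,f(proj(c,[k+15*u+[-7,0,z],k+15*u+[7,0,z],k-15*u+[0,0,z]])))
print("tip",f(proj(c,[[644,-37.3,79],[644-1.4,-26.4,79],[644-1.4,-26.4,98]])))
# height of tab end-face top from row 355 / 345 in plane y=k+15u
s=cam("scene")
print(proj(s,[[644,-37,79],[644,-37,90]]))
for r in (262,345,355):
    d=ray(c,[(180+365/3.7,150+r/3.7)])[0]; P=k+15*u; t=(P-c["C"])@u/(d@u); print(r,c["C"]+t*d)
E
```

```text
t6.68 pos [644.  -37.3  90.2] yaxis [0.992 0.127 0.009] z [ 0.009  0.003 -1.   ] F [-0.  -0.7  0.5] w0.1 q [ 0.27  0.68 -0.48  1.66  0.38  0.89 -0.22]
78 [[318. 247.]
 [399. 256.]
 [360. 409.]]
108 [[310. 312.]
 [406. 323.]
 [359. 499.]]
tip [[368. 332.]
 [368. 273.]
 [369. 314.]]
[[317.13531349 239.81521902]
 [317.37015924 237.3007981 ]]
262 [641.60314942 -22.98798072  83.55684308]
345 [641.51462003 -22.99940387 117.83470806]
355 [641.50605343 -23.00050923 121.13919603]
```

```bash
python3 -m inch '{"slide":[[0,0,0],[0,0,0],[0,0,0],[0,0,0],[0,0,0],[0,0,0],[-1,-0.5,-5],[0,0,-5],[0,0,-5],[0,0,-5]],"rot":[[0,0,0],[0,0,0],[0,0,0],[0,0,0],[0,0,0],[0,0,0],[0,0.4,0],[0,0,0],[0,0,0],[0,0,0]]}' 0.4; python3 -c "
from h import *
st()
c=cam('wrist');save(c,'w5',(180,150,390,300),3.7)
save(cam('scene'),'s4',(280,190,370,280),7)"
```

```text
time: 7.57
eef_pos: [643.5, -37.9, 69.4]
eef_rot: [0.0, 0.661, 0.751, 0.002]
contact_force: [-0.4, -0.9, 0.4]
gripper_width: 33.9
t7.57 pos [643.5 -37.9  69.4] yaxis [0.992 0.127 0.003] z [ 0.002  0.003 -1.   ] F [-0.4 -0.9  0.4] w33.9 q [ 0.27  0.7  -0.46  1.67  0.39  0.86 -0.24]
```

View pics/w5.png

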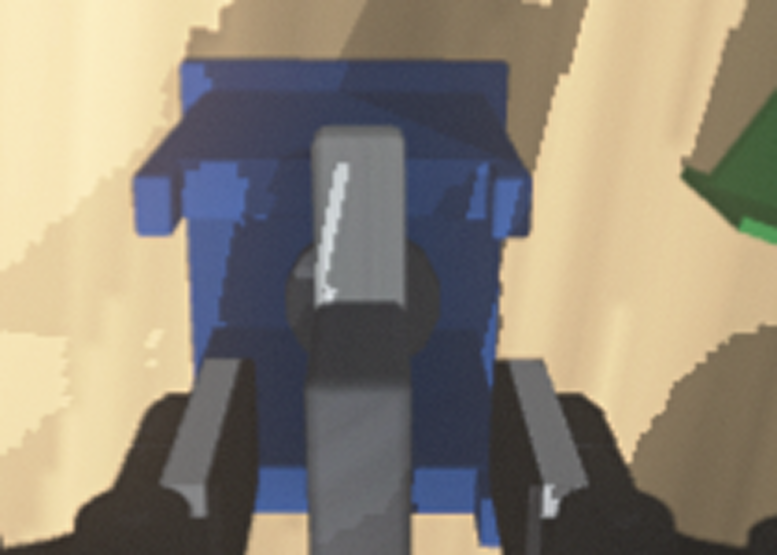

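View pics/s4.png

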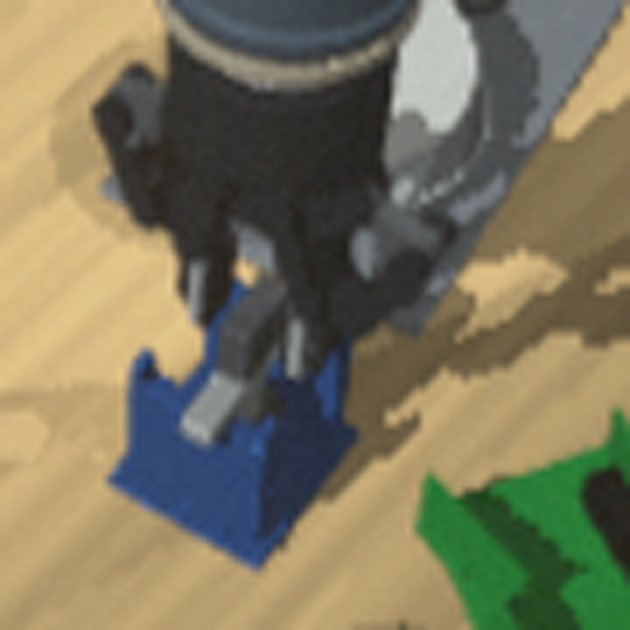

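```bash
python3 -m inch '{"slide":[[-0.5,0,-4],[0,0,0],[0,0,0],[0,0,0],[0,0,0],[0,0,0],[0,0,0],[0,0,0],[0,0,0],[0,0,0]],"rot":[[0,0,0],[0,0,0],[0,0,0],[0,0,0],[0,0,0],[0,0,0],[0,0,0],[0,0,0],[0,0,0],[0,0,0]]}' 0.4;  python3 -m inch '{"slide":[[0,0,0],[0,0,0],[0,0,0],[0,0,0],[0,0,0],[0,0,0],[0,0,0],[0,0,0],[0,0,0],[0,0,0]],"rot":[[0,0,0],[0,0,0],[0,0,0],[0,0,0],[0,0,0],[0,0,0],[0,0,0],[0,0,0],[0,0,0],[0,0,0]]}' 0 80; python3 -c "
from h import *
st()
c=cam('wrist');save(c,'w6',(180,150,390,300),3.7)"
```

```text
time: 8.5
eef_pos: [642.7, -37.7, 64.8]
eef_rot: [-0.0, 0.661, 0.751, 0.002]
contact_force: [0.4, 0.9, -0.7]
gripper_width: 34.1
time: 9.33
eef_pos: [642.8, -37.7, 65.0]
eef_rot: [-0.0, 0.661, 0.751, 0.002]
contact_force: [-0.2, -0.8, 0.3]
gripper_width: 12.6
t9.33 pos [642.8 -37.7  65. ] yaxis [0.992 0.127 0.002] z [ 0.002  0.003 -1.   ] F [-0.2 -0.8  0.3] w12.6 q [ 0.26  0.71 -0.46  1.68  0.39  0.85 -0.24]
```

View pics/w6.png

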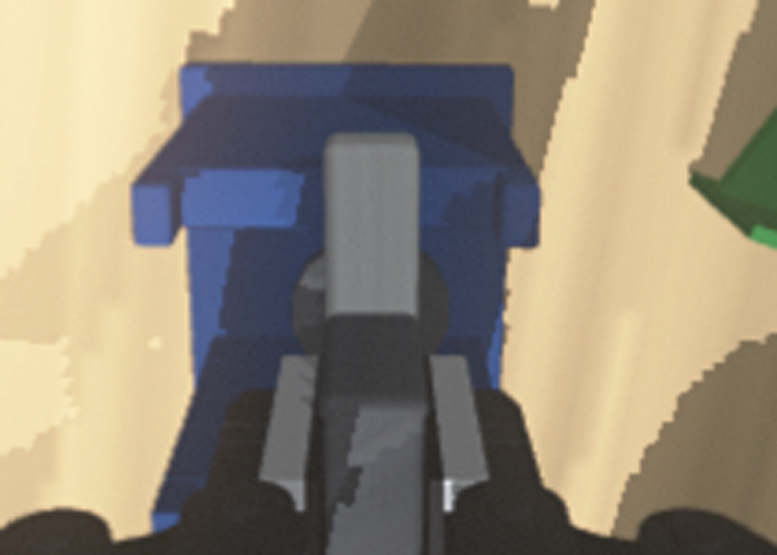

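```bash
python3 -m inch '{"slide":[[0,0,5],[0,0,12],[0,0,20],[0,0,25],[0,0,25],[0,0,15],[-7,15,15],[-7,20,0],[-7,20,0],[-7,20,0]],"rot":[[0,0,0],[0,0,0],[0,0,0],[0,0,0],[0,0,0],[0,0,6],[0,0,7],[0,0,7],[0,0,7],[0,0,7]]}'; python3 -c "
from h import *
st()"
```

```text
time: 10.22
eef_pos: [613.1, 33.3, 194.4]
eef_rot: [0.002, 0.408, 0.913, -0.001]
contact_force: [0.7, -0.2, -1.5]
gripper_width: 12.4
t10.22 pos [613.1  33.3 194.4] yaxis [ 0.745  0.667 -0.   ] z [ 0.003 -0.004 -1.   ] F [ 0.7 -0.2 -1.5] w12.4 q [ 0.29  0.56 -0.69  1.62  0.39  1.1   0.23]
```

```bash
python3 -m inch '{"slide":[[-5,20,0],[-5,20,0],[-5,20,0],[-5,20,0],[-5,20,0],[-5,20,0],[-5,20,0],[0,10,0],[0,0,0],[0,0,0]],"rot":[[0,0,7],[0,0,7],[0,0,7],[0,0,7],[0,0,7],[0,0,7],[0,0,7],[0,0,5],[0,0,0],[0,0,0]]}'; python3 -c "
from h import *
st()
c=cam('wrist');save(c,'w7',k=1.4)"
```

```text
time: 11.05
eef_pos: [572.9, 193.9, 206.1]
eef_rot: [0.007, -0.069, 0.998, 0.001]
contact_force: [0.6, -0.3, -1.0]
gripper_width: 12.4
t11.05 pos [572.9 193.9 206.1] yaxis [-0.138  0.99   0.001] z [ 0.013  0.003 -1.   ] F [ 0.6 -0.3 -1. ] w12.4 q [ 0.17  0.6  -0.95  1.63  0.53  1.17  0.8 ]
```

View pics/w7.png

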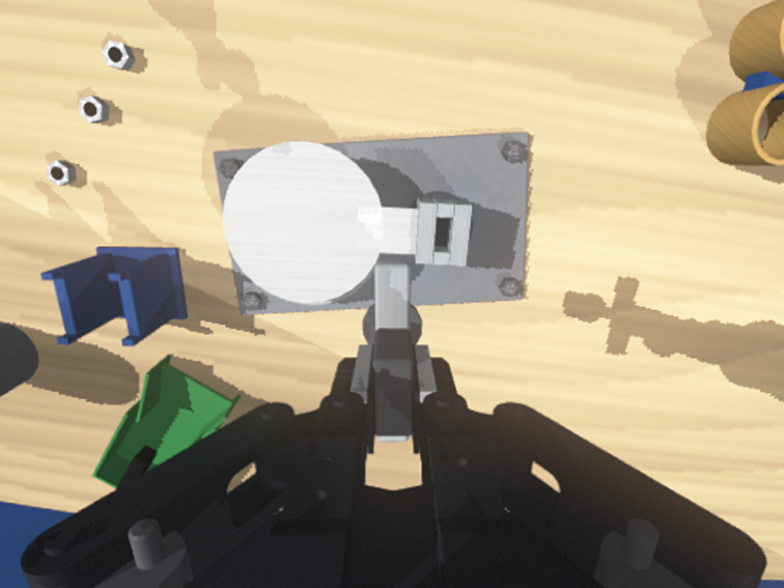

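```bash
python3 -c "
from h import *
import pickle
st()
c=cam('wrist');save(c,'w8',(260,80,400,220),5.5);pickle.dump(c,open('w8.pkl','wb'))"
```

```text
t11.10 pos [573.  193.7 206.2] yaxis [-0.137  0.991  0.001] z [ 0.013  0.003 -1.   ] F [-0.  -1.4 -1.5] w12.8 q [ 0.17  0.6  -0.95  1.63  0.53  1.17  0.8 ]
```

View pics/w8.png

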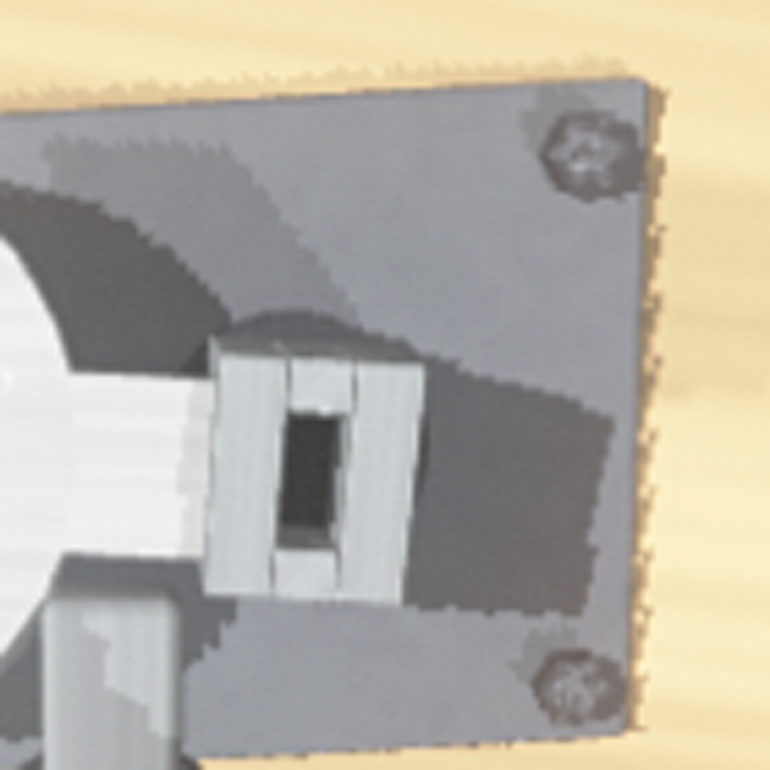

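```bash
python3 - <<'E'
from h import *
import pickle
c=pickle.load(open('w8.pkl','rb')); f=lambda u,v:(260+u/5.5,80+v/5.5)
B=plane(c,[f(218,353),f(425,365),f(403,605),f(205,594)],56)
S=plane(c,[f(286,411),f(351,413),f(339,551),f(275,549)],56)
for P in(B,S):
    print(P.round(1),P.mean(0).round(1),np.linalg.norm(np.diff(P,axis=0),axis=1).round(1))
    x=(P[2]+P[3]-P[0]-P[1])/2; print("xdir deg",np.degrees(np.arctan2(x[1],x[0])))
# plate corners, whole image px /1.4 at z=6
Q=plane(c,[(215/1.4,152/1.4),(527/1.4,132/1.4),(525/1.4,297/1.4),(243/1.4,313/1.4)],6);print(Q.round(1),Q.mean(0))
y=(Q[1]+Q[2]-Q[0]-Q[3])/2;y/=np.linalg.norm(y);print("plate y",y,np.degrees(np.arctan2(-y[0],y[1])),"dish",Q.mean(0)-55*y,"piv",Q.mean(0)+55*y)
# disc centre by ellipse bounds (223..383,141..304)/1.4 
print("disc",plane(c,[(303/1.4,222/1.4)],48))
# key in camera: crossbar ends at current pose
k=np.array([573,193.7,0.]); print("strays",plane(c,[(117/1.4,54/1.4),(92/1.4,109/1.4),(60/1.4,173/1.4)],10))
s=cam("scene");t=cam("top");save(t,'t8',(190,170,260,230),8);
E
```

```text
[[523.9 207.6  56. ]
 [520.6 247.5  56. ]
 [568.  252.2  56. ]
 [571.2 212.4  56. ]] [545.9 229.9  56. ] [40.  47.7 40. ]
xdir deg 5.781172909746789
[[533.  222.4  56. ]
 [531.6 234.9  56. ]
 [558.9 237.5  56. ]
 [560.2 224.8  56. ]] [545.9 229.9  56. ] [12.7 27.4 12.8]
xdir deg 5.183379416925549
[[509.7  32.2   6. ]
 [458.1 291.9   6. ]
 [601.1 323.7   6. ]
 [653.6  60.5   6. ]] [555.63992781 177.08475032   6.        ]
plate y [-0.19542868  0.98071792  0.        ] 11.26976696208151 dish [566.38850521 123.14526494   6.        ] piv [544.89135042 231.02423571   6.        ]
disc [[552.30490781 119.89837413  48.        ]]
strays [[ 443.3573693   -47.55019215   10.        ]
 [ 487.68915566  -70.60005701   10.        ]
 [ 543.66906219 -103.01905781   10.        ]]
```

View pics/t8.png

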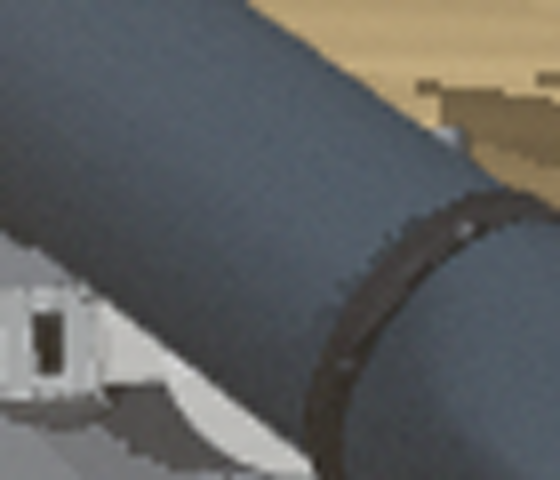

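```bash
python3 - <<'E'
from h import *
import pickle
c=pickle.load(open('w8.pkl','rb')); f=lambda u,v:(260+u/5.5,80+v/5.5)
im=c["img"][:,:,::-1]; cv2.imwrite('pics/w8k.png',cv2.resize(im[180:330,220:340],None,fx=5,fy=5,interpolation=cv2.INTER_CUBIC)[:600])
E
```

```text
(no output)
```

View pics/w8k.png

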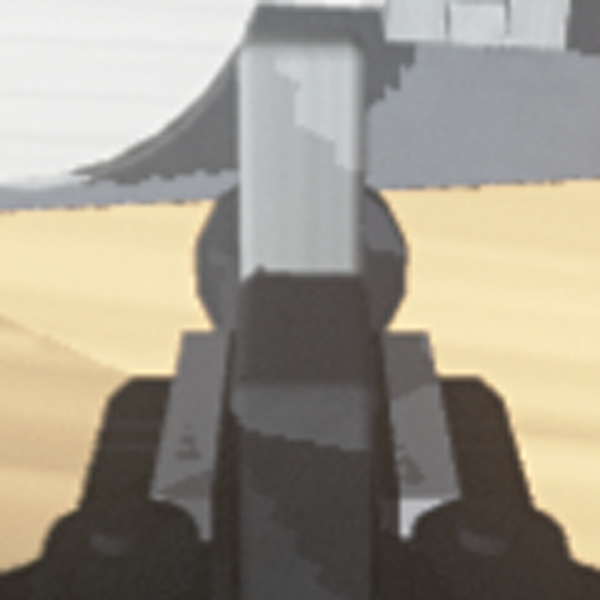

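```bash
python3 - <<'E'
from h import *
import pickle
c=pickle.load(open('w8.pkl','rb')); g=lambda u,v:(220+u/5,180+v/5)
P=plane(c,[g(301,42),g(302,272),g(240,150),g(362,150)],219.2); print(P.round(2))
print(np.linalg.norm(P[2]-P[3]),np.linalg.norm(P[0]-P[1]))
d=(P[1]-P[0])/np.linalg.norm(P[1]-P[0]); print("dir",np.degrees(np.arctan2(d[1],d[0])),"centre",P[0]+40*d,P[1]+15*d)
E
```

```text
[[534.67 188.56 219.2 ]
 [560.57 192.23 219.2 ]
 [547.41 183.68 219.2 ]
 [545.62 196.7  219.2 ]]
13.144596611960678 26.157723560131064
dir 8.067942508986839 centre [574.27877695 194.17725851 219.2       ] [575.42504175 194.33974186 219.2       ]
```

```bash
python3 -m inch '{"slide":[[-8,10,0],[-8,10,0],[-8,10,-10],[-4.7,5.7,-15],[0,0,-20],[0,0,-20],[0,0,-20],[0,0,0],[0,0,0],[0,0,0]],"rot":[[0,0,-1.2],[0,0,-1.3],[0,0.7,0],[0,0,0],[0,0,0],[0,0,0],[0,0,0],[0,0,0],[0,0,0],[0,0,0]]}'; python3 -c "
from h import *
st()
c=cam('wrist');save(c,'w9',(180,120,380,270),3.9)
import pickle;pickle.dump(c,open('w9.pkl','wb'))
save(cam('scene'),'s9',(300,120,400,210),7)"
```

```text
time: 12.08
eef_pos: [547.7, 219.1, 119.1]
eef_rot: [0.002, -0.03, 1.0, -0.002]
contact_force: [-0.4, 0.7, -1.1]
gripper_width: 12.9
t12.08 pos [547.7 219.1 119.1] yaxis [-0.061  0.998 -0.005] z [ 0.003 -0.004 -1.   ] F [-0.4  0.7 -1.1] w12.9 q [ 0.07  0.67 -0.87  1.77  0.61  1.    0.59]
```

View pics/w9.png

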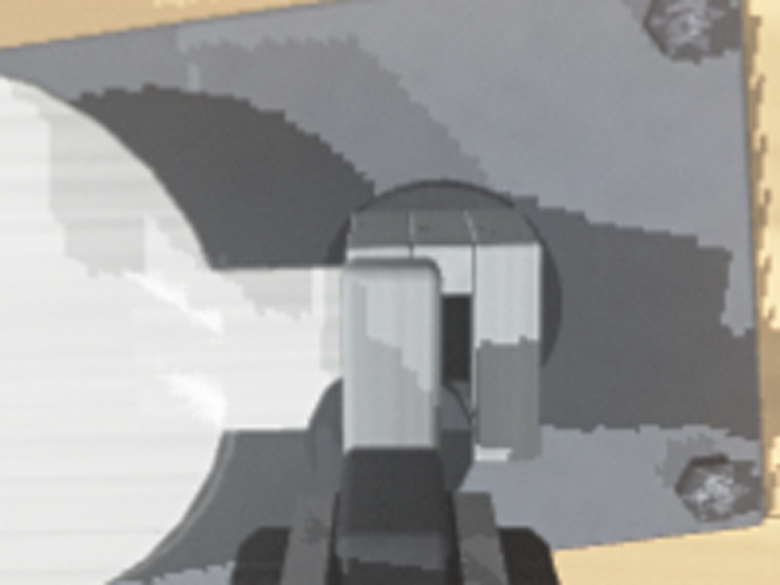

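View pics/s9.png

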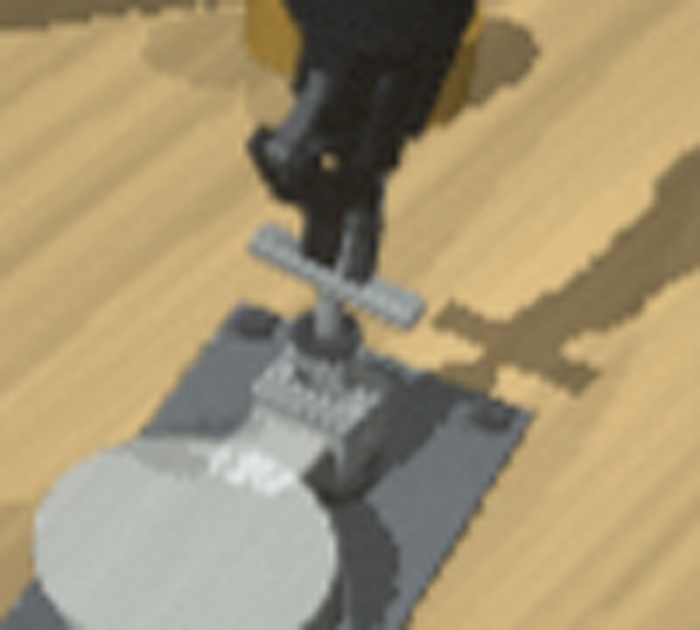

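```bash
python3 -m inch '{"slide":[[-1,4,0],[-1,4,0],[-1,2.4,0],[0,0,0],[0,0,0],[0,0,0],[0,0,0],[0,0,0],[0,0,0],[0,0,0]],"rot":[[-0.2,0.2,1],[0,0,0.9],[0,0,0],[0,0,0],[0,0,0],[0,0,0],[0,0,0],[0,0,0],[0,0,0],[0,0,0]]}'; python3 -c "
from h import *
st()
c=cam('wrist');save(c,'w10',(180,120,380,270),3.9)
import pickle;pickle.dump(c,open('w10.pkl','wb'))
"
```

```text
time: 13.02
eef_pos: [546.3, 232.4, 123.6]
eef_rot: [0.003, -0.049, 0.999, -0.003]
contact_force: [-0.5, 0.4, -2.1]
gripper_width: 12.6
t13.02 pos [546.3 232.4 123.6] yaxis [-0.097  0.995 -0.006] z [ 0.006 -0.005 -1.   ] F [-0.5  0.4 -2.1] w12.6 q [ 0.05  0.67 -0.88  1.75  0.61  1.01  0.6 ]
```

View pics/w10.png

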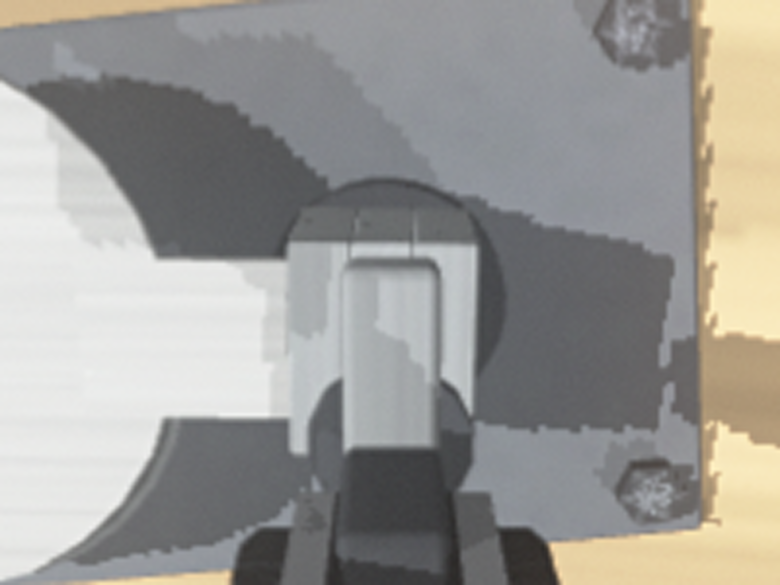

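```bash
cat > slot.py <<'E'
from h import *
import pickle
def rel(c,blk,bar,zt,box,k):
    f=lambda u,v:(box[0]+u/k,box[1]+v/k)
    B=plane(c,[f(*p) for p in blk],56)
    P=plane(c,[f(*p) for p in bar],zt)
    return B,P
c=pickle.load(open('w10.pkl','rb'))
B,P=rel(c,[(289,242),(477,242),(291,455)],[(391,260),(391,448),(343,350),(440,350)],123.6+13,(180,120),3.9)
print(B.round(1),"block c",(B[1]+B[2])/2,"xdir",np.degrees(np.arctan2(*(B[2]-B[0])[[1,0]])),np.linalg.norm(B[1]-B[0]),np.linalg.norm(B[2]-B[0]))
d=(P[1]-P[0])/np.linalg.norm(P[1]-P[0]);print(P.round(1),"dir",np.degrees(np.arctan2(d[1],d[0])),"key",P[0]+40*d,P[1]+15*d,np.linalg.norm(P[2]-P[3]))
st()
E
python3 slot.py
```

```text
[[523.8 208.7  56. ]
 [520.  247.4  56. ]
 [571.3 212.4  56. ]] block c [545.63601208 229.93569658  56.        ] xdir 4.525948403855626 38.9172117382313 47.63213485677676
[[507.  228.9 136.6]
 [534.2 231.5 136.6]
 [520.3 223.5 136.6]
 [519.  236.9 136.6]] dir 5.520267706196395 key [546.82610288 232.75352417 136.6       ] [549.1584723  232.97893853 136.6       ] 13.413832374807882
t13.07 pos [546.3 232.4 123.5] yaxis [-0.097  0.995 -0.006] z [ 0.006 -0.005 -1.   ] F [ 0.1 -0.2 -1.4] w12.5 q [ 0.05  0.67 -0.88  1.75  0.61  1.01  0.6 ]
```

```bash
python3 -m inch '{"slide":[[-0.6,-1.2,-2],[-0.3,-1,-2],[-0.2,-0.5,-2],[0,0,-2],[0,0,-2],[0,0,-2],[0,0,-1],[0,0,0],[0,0,0],[0,0,0]],"rot":[[0.3,0.3,0],[0,0,0],[0,0,0],[0,0,0],[0,0,0],[0,0,0],[0,0,0],[0,0,0],[0,0,0],[0,0,0]]}'; python3 -c "
from h import *
st()"
```

```text
time: 13.9
eef_pos: [545.0, 228.8, 108.5]
eef_rot: [-0.0, -0.048, 0.999, 0.0]
contact_force: [0.1, 0.1, -1.7]
gripper_width: 12.5
t13.90 pos [545.  228.8 108.5] yaxis [-0.097  0.995  0.   ] z [-0.001  0.    -1.   ] F [ 0.1  0.1 -1.7] w12.5 q [ 0.06  0.69 -0.88  1.77  0.62  0.99  0.6 ]
```

```bash
python3 -m inch '{"slide":[[0,0.5,-1],[0,0,-1],[0,0,-1.5],[0,0,-2],[0,0,-2],[0,0,-2],[0,0,-2],[0,0,-2],[0,0,0],[0,0,0]],"rot":[[0,0,0],[0,0,0],[0,0,0],[0,0,0],[0,0,0],[0,0,0],[0,0,0],[0,0,0],[0,0,0],[0,0,0]]}'; python3 -c "
from h import *
st()"
```

```text
time: 14.73
eef_pos: [545.0, 229.6, 93.6]
eef_rot: [-0.0, -0.049, 0.999, 0.0]
contact_force: [-0.6, 0.4, -0.9]
gripper_width: 12.7
t14.73 pos [545.  229.6  93.6] yaxis [-0.097  0.995  0.   ] z [-0.  0. -1.] F [-0.6  0.4 -0.9] w12.7 q [ 0.05  0.7  -0.86  1.79  0.64  0.96  0.58]
```

```bash
python3 -m inch '{"slide":[[0,0,-2],[0,0,-2],[0,0,-2],[0,0,-2],[0,0,-2],[0,0,-1],[0,0,0],[0,0,0],[0,0,0],[0,0,0]],"rot":[[0,0,0],[0,0,0],[0,0,0],[0,0,0],[0,0,0],[0,0,0],[0,0,0],[0,0,0],[0,0,0],[0,0,0]]}'; python3 -c "
from h import *
st()
save(cam('scene'),'s11',(300,120,400,210),7)"
```

```text
time: 15.57
eef_pos: [545.3, 229.8, 83.1]
eef_rot: [0.001, -0.048, 0.999, 0.0]
contact_force: [-1.4, -1.6, 1.3]
gripper_width: 12.2
t15.57 pos [545.3 229.8  83.1] yaxis [-0.097  0.995 -0.   ] z [ 0.001  0.    -1.   ] F [-1.4 -1.6  1.3] w12.2 q [ 0.04  0.71 -0.85  1.8   0.66  0.94  0.57]
```

View pics/s11.png

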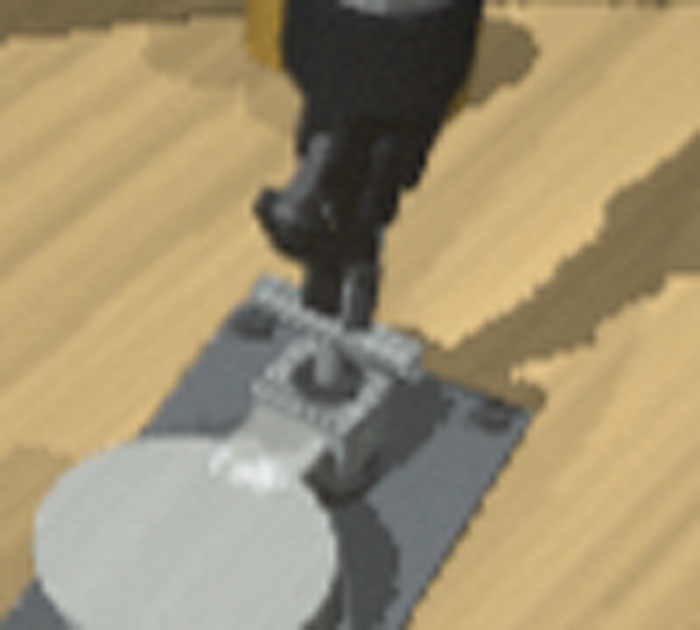

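```bash
python3 -m inch '{"slide":[[0,0,0],[0,0,0],[0,0,0],[0,0,0],[0,0,0],[0,0,0],[0,0,0],[0,0,0],[0,0,0],[0,0,0]],"rot":[[0,0,-2],[0,0,-4],[0,0,-5],[0,0,-5],[0,0,-5],[0,0,-5],[0,0,-5],[0,0,-5],[0,0,-3],[0,0,0]]}'; python3 -c "
from h import *
st()
print(arm.observe()['moment'])"
```

```text
time: 16.45
eef_pos: [545.3, 230.2, 83.1]
eef_rot: [0.001, 0.301, 0.953, 0.0]
contact_force: [0.2, -0.5, -0.8]
gripper_width: 12.4
t16.45 pos [545.3 230.2  83.1] yaxis [0.575 0.818 0.001] z [ 0.002 -0.    -1.   ] F [ 0.2 -0.5 -0.8] w12.4 q [-0.06  0.66 -0.67  1.8   0.52  0.86 -0.02]
[-0.05463633  0.1203018   0.13751543]
```

```bash
python3 -m inch '{"slide":[[0,0,0],[0,0,0],[0,0,0],[0,0,0],[0,0,0],[0,0,0],[0,0,0],[0,0,0],[0,0,0],[0,0,0]],"rot":[[0,0,-2],[0,0,-4],[0,0,-5],[0,0,-5],[0,0,-5],[0,0,-5],[0,0,-5],[0,0,-5],[0,0,-5],[0,0,0]]}'; python3 -c "
from h import *
st()
print(arm.observe()['moment'])
save(cam('scene'),'s12',(280,110,400,220),6)"
```

```text
time: 17.28
eef_pos: [545.8, 230.0, 83.1]
eef_rot: [0.002, 0.619, 0.785, -0.0]
contact_force: [-0.8, 0.2, 0.5]
gripper_width: 12.3
t17.28 pos [545.8 230.   83.1] yaxis [0.972 0.233 0.002] z [ 0.002 -0.003 -1.   ] F [-0.8  0.2  0.5] w12.3 q [-0.18  0.62 -0.46  1.8   0.38  0.8  -0.6 ]
[-0.08232868  0.11780275  0.11489296]
```

View pics/s12.png

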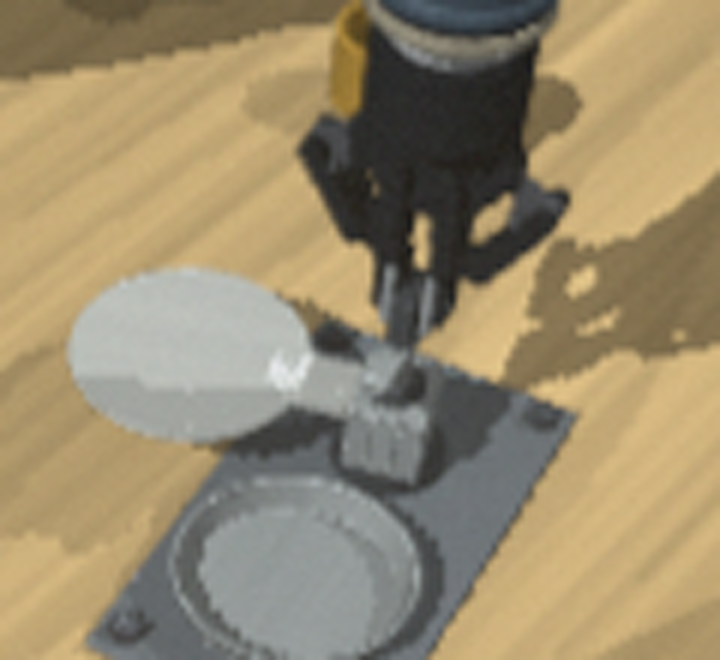

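```bash
python3 -m inch '{"slide":[[0,0,0],[0,0,0],[0,0,0],[0,0,0],[0,0,0],[0,0,0],[0,0,0],[0,0,0],[0,0,0],[0,0,0]],"rot":[[0,0,-2],[0,0,-2],[0,0,-2],[0,0,-2],[0,0,-2],[0,0,-2],[0,0,-2],[0,0,-2],[0,0,-2],[0,0,0]]}'; python3 -c "
from h import *
st()
print(arm.observe()['moment'])
save(cam('scene'),'s13',(280,110,400,220),6)
t=cam('top');save(t,'t13',(150,150,290,270),5)"
```

```text
time: 18.17
eef_pos: [545.8, 229.9, 83.1]
eef_rot: [0.003, 0.724, 0.689, -0.001]
contact_force: [0.1, -1.6, 0.4]
gripper_width: 12.3
t18.17 pos [545.8 229.9  83.1] yaxis [ 0.999 -0.05   0.002] z [ 0.002 -0.005 -1.   ] F [ 0.1 -1.6  0.4] w12.3 q [-0.24  0.61 -0.38  1.8   0.32  0.79 -0.83]
[-0.36927389 -0.02103233  1.54356983]
```

View pics/s13.png

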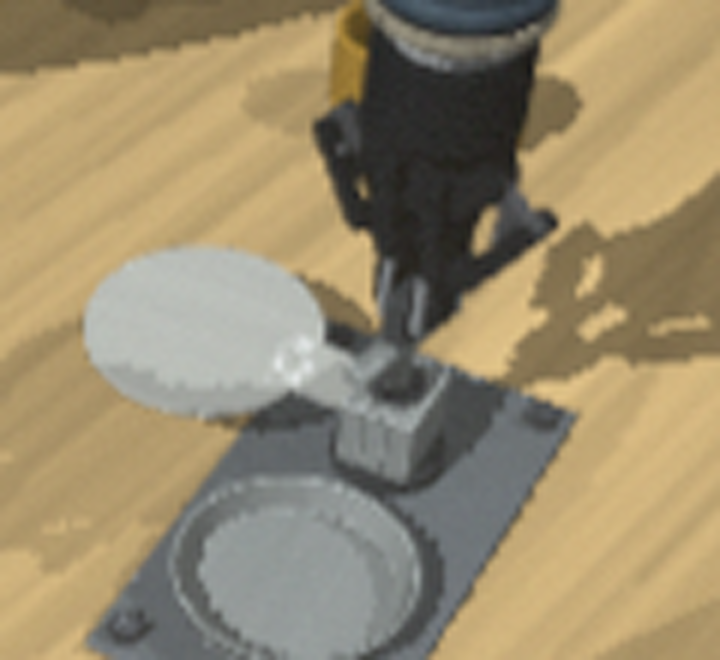

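View pics/t13.png

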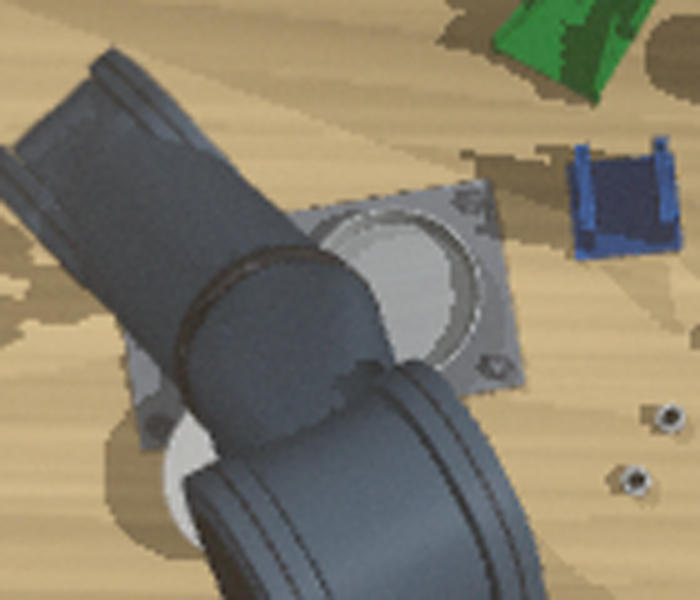

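```bash
python3 -m inch '{"slide":[[0,0,0],[0,0,0],[0,0,0],[0,0,0],[0,0,0],[0,0,0],[0,0,0],[0,0,0],[0,0,5],[0,0,10]],"rot":[[0,0,1],[0,0,1],[0,0,0],[0,0,0],[0,0,0],[0,0,0],[0,0,0],[0,0,0],[0,0,0],[0,0,0]]}' 0.4; python3 -m inch '{"slide":[[0,0,20],[0,0,25],[0,0,25],[0,0,25],[-10,-25,5],[-10,-30,0],[-10,-30,0],[-10,-30,0],[-10,-30,0],[-10,-30,0]],"rot":[[0,0,0],[0,0,0],[0,0,0],[0,0,0],[0,0,0],[0,0,0],[0,0,0],[0,0,0],[0,0,0],[0,0,0]]}' 0.4; python3 -c "
from h import *
st()
save(cam('scene'),'s14',(280,110,400,220),6)"
```

```text
time: 19.1
eef_pos: [545.2, 229.9, 97.0]
eef_rot: [0.001, 0.711, 0.703, -0.002]
contact_force: [-0.0, -0.6, -0.7]
gripper_width: 34.3
time: 19.93
eef_pos: [483.4, 59.8, 213.5]
eef_rot: [0.001, 0.706, 0.708, 0.005]
contact_force: [1.0, -0.9, -0.1]
gripper_width: 34.2
t19.93 pos [483.4  59.8 213.5] yaxis [1.    0.002 0.009] z [ 0.009  0.006 -1.   ] F [ 1.  -0.9 -0.1] w34.2 q [ 0.13  0.31 -0.46  1.91  0.17  0.94 -0.4 ]
```

View pics/s14.png

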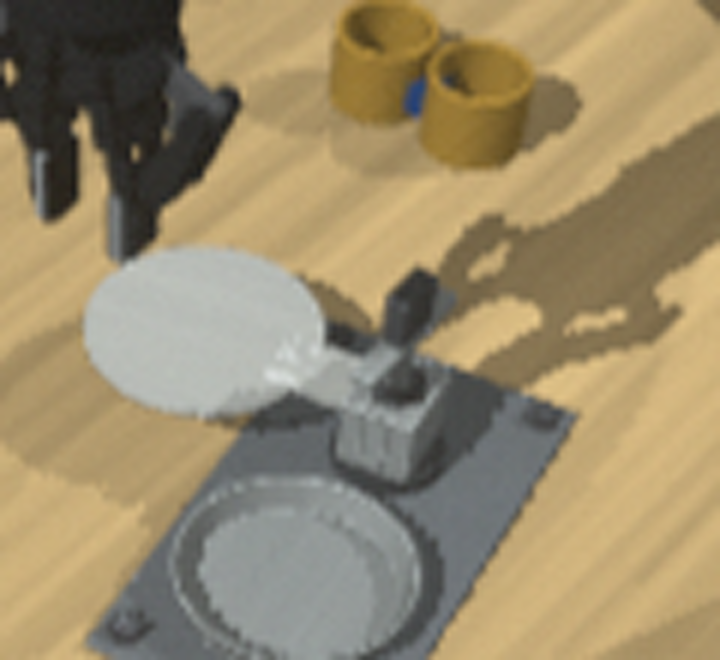

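```bash
python3 -m inch '{"slide":[[1,-20,-10],[1,-20,-15],[1,-20,-15],[1,-15,-15],[0,-10,-10],[0,0,-5],[0,0,0],[0,0,0],[0,0,0],[0,0,0]],"rot":[[0,0,0],[0,0,0],[0,0,0],[0,0,0],[0,0,0],[0,0,0],[0,0,0],[0,0,0],[0,0,0],[0,0,0]]}'; python3 -c "
from h import *
st()
c=cam('wrist');save(c,'w15',k=1.4)
import pickle;pickle.dump(c,open('w15.pkl','wb'))"
```

```text
time: 20.82
eef_pos: [487.2, -36.1, 150.3]
eef_rot: [0.007, 0.71, 0.704, 0.007]
contact_force: [-0.0, 0.9, -0.3]
gripper_width: 34.0
t20.82 pos [487.2 -36.1 150.3] yaxis [ 1.    -0.008  0.019] z [ 0.019 -0.    -1.   ] F [-0.   0.9 -0.3] w34.0 q [ 0.27  0.38 -0.4   2.01  0.22  0.77 -0.26]
```

View pics/w15.png

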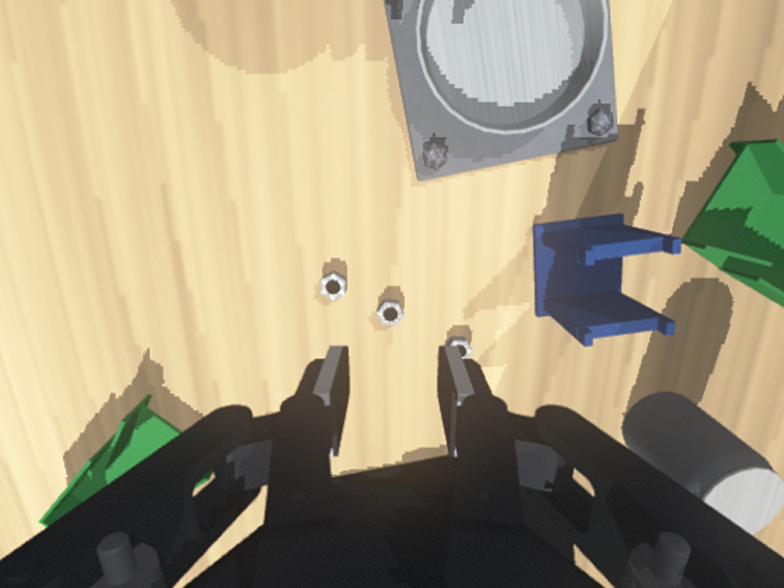

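```bash
python3 - <<'E'
from h import *
import pickle
c=pickle.load(open('w15.pkl','rb'))
print(plane(c,[(333/1.4,286/1.4),(390/1.4,313/1.4),(459/1.4,350/1.4)],10).round(1))
im=c["img"][:,:,::-1][180:260,220:340];cv2.imwrite('pics/w15c.png',cv2.resize(im,None,fx=6.5,fy=6.5,interpolation=cv2.INTER_CUBIC))
E
```

```text
[[ 444.   -49.    10. ]
 [ 487.9  -71.8   10. ]
 [ 544.1 -105.    10. ]]
```

View pics/w15c.png

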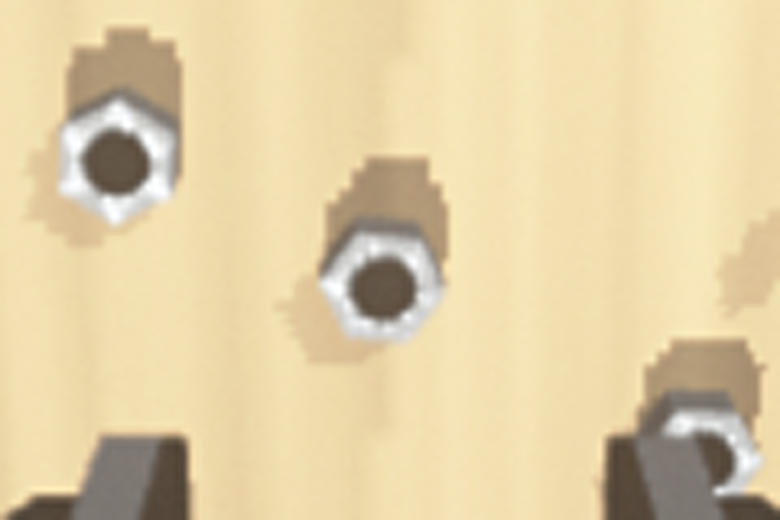

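```bash
python3 -m inch '{"slide":[[-10,-3,-15],[-10,-3,-15],[-10,-3,-15],[-10,-3,-15],[-3,-1,-15],[0,0,-15],[0,0,-15],[0,0,-5],[0,0,0],[0,0,0]],"rot":[[0,0.5,0],[0,0.6,0],[0,0,0],[0,0,0],[0,0,0],[0,0,0],[0,0,0],[0,0,0],[0,0,0],[0,0,0]]}'; python3 -c "
from h import *
st()
c=cam('wrist');save(c,'w16',(200,130,360,250),4.8)
import pickle;pickle.dump(c,open('w16.pkl','wb'))"
```

```text
time: 21.7
eef_pos: [447.9, -43.2, 42.1]
eef_rot: [0.004, 0.706, 0.708, 0.005]
contact_force: [0.7, -0.4, 0.1]
gripper_width: 34.4
t21.70 pos [447.9 -43.2  42.1] yaxis [1.    0.002 0.013] z [ 0.013  0.001 -1.   ] F [ 0.7 -0.4  0.1] w34.4 q [ 0.21  0.51 -0.31  2.21  0.35  0.45 -0.37]
```

View pics/w16.png

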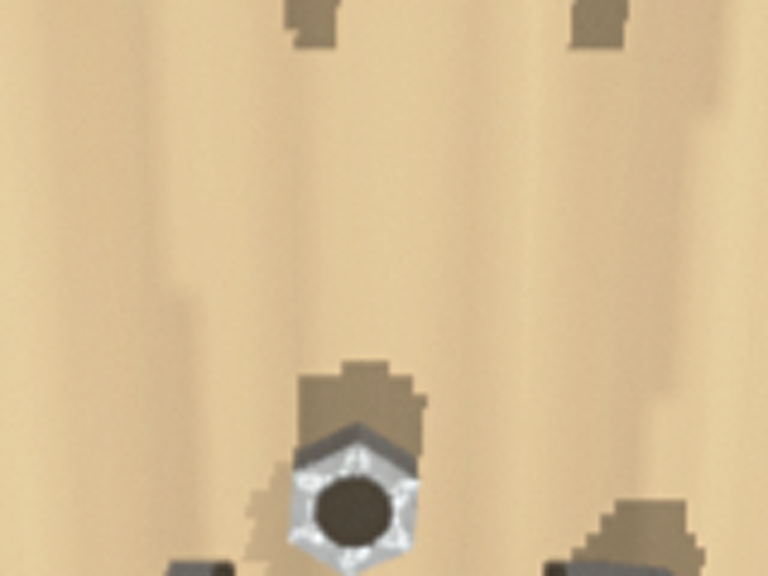

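```bash
python3 - <<'E'
from h import *
import pickle
c=pickle.load(open('w16.pkl','rb'))
print(plane(c,[(200+353/4.8,130+512/4.8)],10).round(1))
E
python3 -m inch '{"slide":[[-3,-3,-10],[-1.5,-2.5,-10],[0,0,-10],[0,0,-8],[0,0,-5],[0,0,0],[0,0,0],[0,0,0],[0,0,0],[0,0,0]],"rot":[[0,0.6,0],[0,0,0],[0,0,0],[0,0,0],[0,0,0],[0,0,0],[0,0,0],[0,0,0],[0,0,0],[0,0,0]]}'; python3 -c "
from h import *
st()
c=cam('wrist');save(c,'w17',(200,150,360,270),4.8)
save(cam('scene'),'s17',(220,180,300,240),8)"
```

```text
[[443.7 -49.8  10. ]]
time: 22.58
eef_pos: [446.8, -49.9, -0.2]
eef_rot: [0.003, 0.707, 0.707, 0.003]
contact_force: [0.4, -0.7, 0.0]
gripper_width: 34.3
t22.58 pos [ 4.468e+02 -4.990e+01 -2.000e-01] yaxis [1.    0.001 0.009] z [ 0.009  0.001 -1.   ] F [ 0.4 -0.7  0. ] w34.3 q [ 0.17  0.59 -0.24  2.24  0.41  0.34 -0.41]
```

View pics/w17.png

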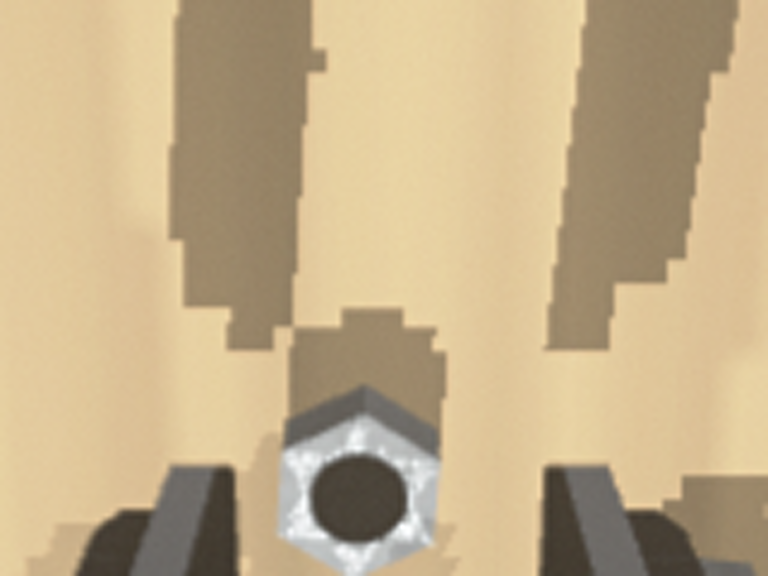

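View pics/s17.png

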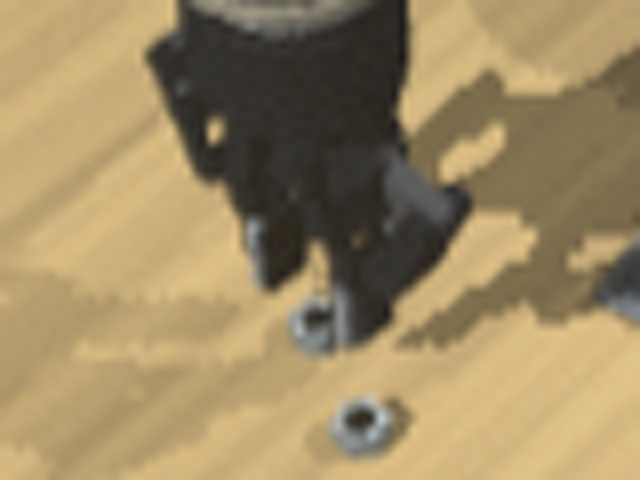

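```bash
python3 -m inch '{"slide":[[-3,0,-3],[0,0,-3],[0,0,-3],[0,0,-2],[0,0,0],[0,0,0],[0,0,0],[0,0,0],[0,0,0],[0,0,0]],"rot":[[0,0.5,0],[0,0,0],[0,0,0],[0,0,0],[0,0,0],[0,0,0],[0,0,0],[0,0,0],[0,0,0],[0,0,0]]}'; python3 -c "
from h import *
st()
c=cam('wrist');save(c,'w18',(200,150,360,270),4.8)"
```

```text
time: 23.52
eef_pos: [443.6, -49.9, -12.2]
eef_rot: [-0.0, 0.707, 0.707, 0.0]
contact_force: [-0.8, -0.8, -0.1]
gripper_width: 34.3
t23.52 pos [443.6 -49.9 -12.2] yaxis [ 1.     0.001 -0.001] z [-0.001  0.001 -1.   ] F [-0.8 -0.8 -0.1] w34.3 q [ 0.16  0.62 -0.22  2.25  0.42  0.31 -0.42]
```

View pics/w18.png

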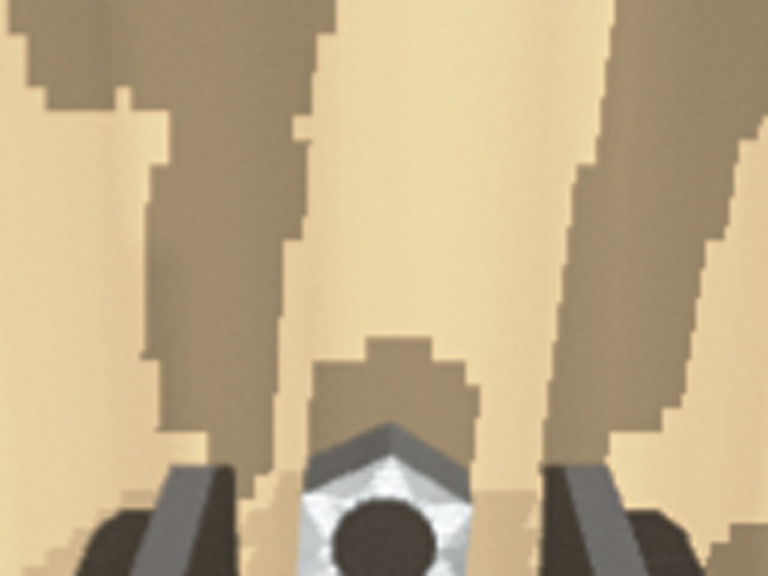

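```bash
python3 -m inch '{"slide":[[0,0,-1],[0,0,0],[0,0,0],[0,0,0],[0,0,0],[0,0,0],[0,0,0],[0,0,0],[0,0,3],[0,0,10]],"rot":[[0,0,0],[0,0,0],[0,0,0],[0,0,0],[0,0,0],[0,0,0],[0,0,0],[0,0,0],[0,0,0],[0,0,0]]}' 0 50; python3 -c "
from h import *
st()
c=cam('wrist');save(c,'w19',(200,150,360,270),4.8)"
```

```text
time: 24.4
eef_pos: [442.9, -49.7, -0.7]
eef_rot: [-0.001, 0.707, 0.708, -0.001]
contact_force: [-0.0, -0.8, -0.2]
gripper_width: 15.8
t24.40 pos [442.9 -49.7  -0.7] yaxis [ 1.     0.001 -0.002] z [-0.002  0.001 -1.   ] F [-0.  -0.8 -0.2] w15.8 q [ 0.17  0.6  -0.24  2.24  0.41  0.35 -0.41]
```

View pics/w19.png

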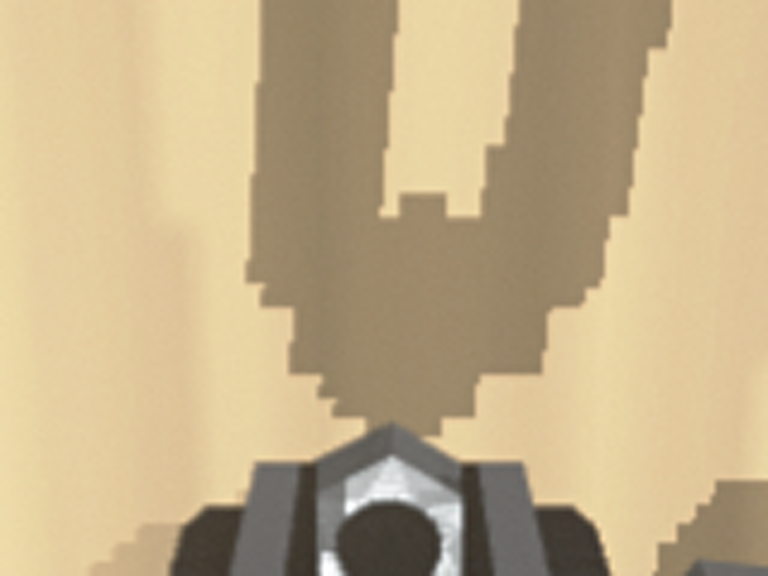

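```bash
python3 -m inch '{"slide":[[0,0,20],[5,5,25],[12,15,15],[15,22,0],[17,25,0],[17,25,0],[17,25,0],[17,25,0],[12,17,0],[6,5,0]],"rot":[[0,0,0],[0,0,0],[0,0,0],[0,0,0],[0,0,0],[0,0,0],[0,0,0],[0,0,0],[0,0,0],[0,0,0]]}' 0 50; python3 -c "
from h import *
st()"
```

```text
time: 25.28
eef_pos: [563.4, 118.4, 66.0]
eef_rot: [0.0, 0.71, 0.704, -0.0]
contact_force: [0.3, -0.2, 0.3]
gripper_width: 15.6
t25.28 pos [563.4 118.4  66. ] yaxis [ 1.    -0.008 -0.   ] z [-0. -0. -1.] F [ 0.3 -0.2  0.3] w15.6 q [-0.07  0.61 -0.33  1.86  0.29  0.72 -0.57]
```

```bash
python3 -m inch '{"slide":[[0,0,-15],[0,0,-20],[0,0,-15],[0,0,-8],[0,0,-5],[0,0,0],[0,0,0],[0,0,0],[0,0,0],[0,0,0]],"rot":[[0,0,0],[0,0,0],[0,0,0],[0,0,0],[0,0,0],[0,0,0],[0,0,0],[0,0,0],[0,0,0],[0,0,0]]}' 0 50; python3 -c "
from h import *
st()
c=cam('wrist');save(c,'w20',(130,60,430,285),2.6)"
```

```text
time: 26.12
eef_pos: [565.2, 116.9, 2.7]
eef_rot: [0.002, 0.71, 0.704, 0.001]
contact_force: [0.2, 0.2, 0.9]
gripper_width: 15.8
t26.12 pos [565.2 116.9   2.7] yaxis [ 1.    -0.008  0.004] z [ 0.004 -0.001 -1.   ] F [0.2 0.2 0.9] w15.8 q [-0.1   0.7  -0.28  1.91  0.34  0.58 -0.62]
```

View pics/w20.png

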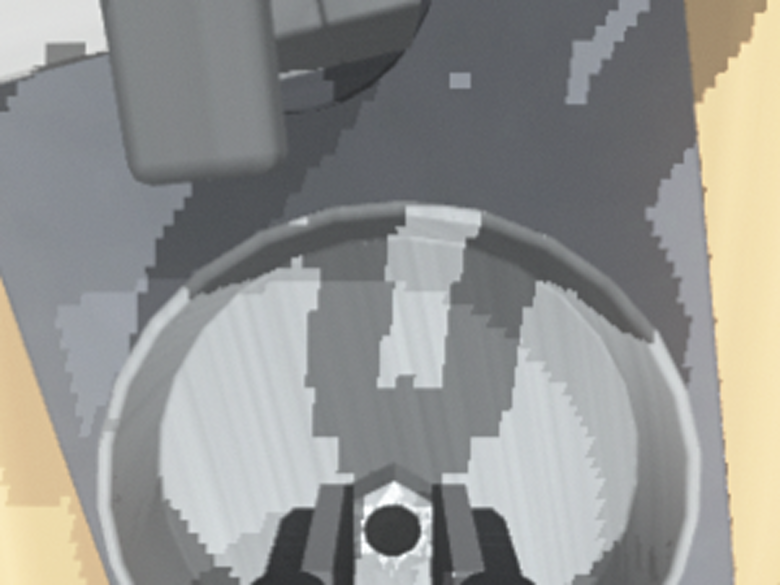

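```bash
python3 -m inch '{"slide":[[0,0,-2],[0,0,0],[0,0,0],[0,0,0],[0,0,0],[0,0,10],[0,0,20],[0,0,20],[0,0,15],[0,-10,10]],"rot":[[0,0,0],[0,0,0],[0,0,0],[0,0,0],[0,0,0],[0,0,0],[0,0,0],[0,0,0],[0,0,0],[0,0,0]]}' 0.4; python3 -m inch '{"slide":[[-4,-20,5],[-7,-30,0],[-8,-30,0],[-10,-30,0],[-10,-30,0],[-10,-20,0],[-10,-10,0],[-5,-6,0],[0,0,0],[0,0,0]],"rot":[[0,0,0],[0,0,-5],[0,0,-5],[0,0,-5],[0,0,-5],[0,0,-5],[0,0,-5],[0,0,0],[0,0,0],[0,0,0]]}' 0.4;  python3 -c "
from h import *
st()
c=cam('wrist');save(c,'w21',k=1.4)
import pickle;pickle.dump(c,open('w21.pkl','wb'))"
```

```text
time: 27.0
eef_pos: [563.5, 109.1, 79.4]
eef_rot: [0.0, 0.708, 0.706, 0.0]
contact_force: [0.3, 0.7, -0.2]
gripper_width: 34.2
time: 27.83
eef_pos: [496.5, -81.4, 93.0]
eef_rot: [0.005, 0.873, 0.488, 0.003]
contact_force: [-0.3, 0.8, -0.7]
gripper_width: 34.0
t27.83 pos [496.5 -81.4  93. ] yaxis [ 0.852 -0.524  0.012] z [ 0.011 -0.006 -1.   ] F [-0.3  0.8 -0.7] w34.0 q [ 0.21  0.47 -0.2   2.04  0.17  0.64 -0.66]
```

View pics/w21.png

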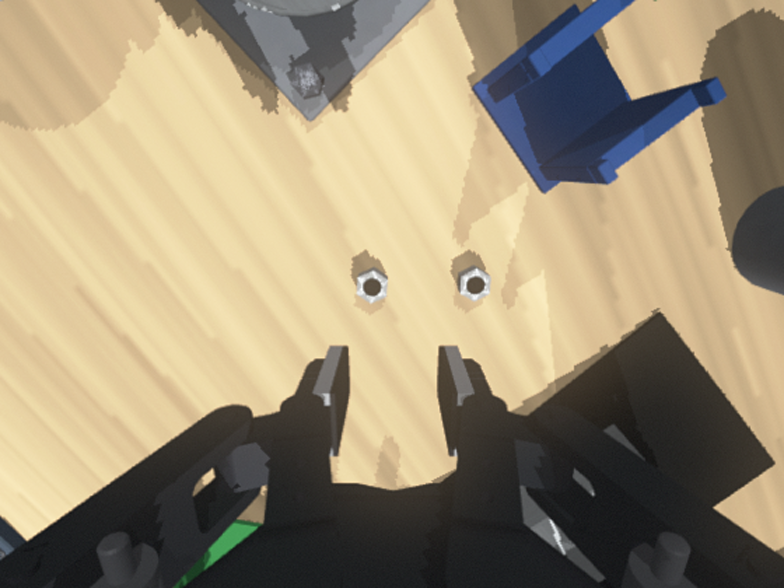

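```bash
python3 - <<'E'
from h import *
import pickle
c=pickle.load(open('w21.pkl','rb'))
print(plane(c,[(372/1.4,287/1.4),(476/1.4,285/1.4)],10).round(1))
im=c["img"][:,:,::-1][170:230,240:370];cv2.imwrite('pics/w21c.png',cv2.resize(im,None,fx=6,fy=6,interpolation=cv2.INTER_CUBIC))
E
```

```text
[[ 487.9  -72.7   10. ]
 [ 544.3 -106.2   10. ]]
```

View pics/w21c.png

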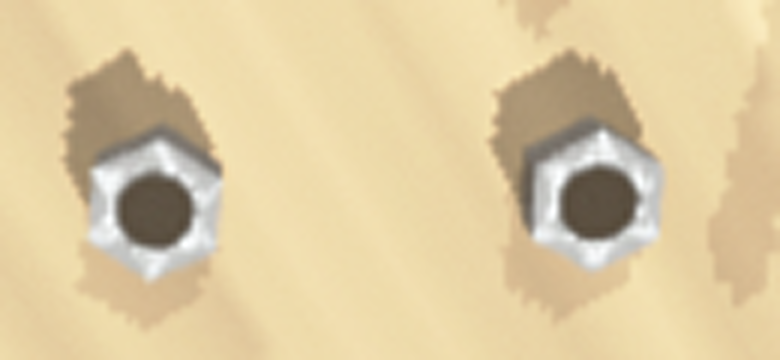

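```bash
python3 -m inch '{"slide":[[-3,3,-15],[-3,3,-20],[-2.5,3,-20],[0,0,-15],[0,0,-12],[0,0,-6],[0,0,0],[0,0,0],[0,0,0],[0,0,0]],"rot":[[0.3,0.6,0],[0,0,0],[0,0,0],[0,0,0],[0,0,0],[0,0,0],[0,0,0],[0,0,0],[0,0,0],[0,0,0]]}'; python3 -c "
from h import *
st()
c=cam('wrist');save(c,'w22',(200,150,360,270),4.8);f=lambda u,v:(200+u/4.8,150+v/4.8)
import pickle;pickle.dump(c,open('w22.pkl','wb'))"
```

```text
time: 28.72
eef_pos: [496.7, -60.8, 3.4]
eef_rot: [-0.0, 0.865, 0.501, 0.006]
contact_force: [0.4, -0.4, -1.0]
gripper_width: 34.3
t28.72 pos [496.7 -60.8   3.4] yaxis [ 0.867 -0.498  0.005] z [ 0.01   0.007 -1.   ] F [ 0.4 -0.4 -1. ] w34.3 q [ 0.14  0.62 -0.16  2.11  0.22  0.41 -0.71]
```

View pics/w22.png

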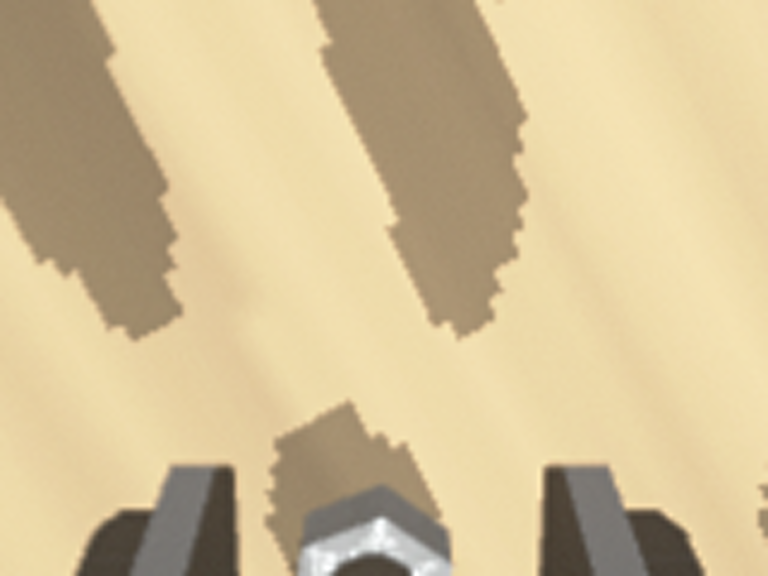

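```bash
python3 -m inch '{"slide":[[-3,-4,0],[-3,-4,0],[-2,-2.5,0],[0,0,0],[0,0,-4],[0,0,-4],[0,0,-3],[0,0,-2],[0,0,0],[0,0,0]],"rot":[[-0.4,0.6,0],[0,0,0],[0,0,0],[0,0,0],[0,0,0],[0,0,0],[0,0,0],[0,0,0],[0,0,0],[0,0,0]]}'; python3 -c "
from h import *
st()
c=cam('wrist');save(c,'w23',(200,150,360,270),4.8)"
```

```text
time: 29.6
eef_pos: [488.6, -73.5, -9.4]
eef_rot: [0.001, 0.866, 0.501, 0.0]
contact_force: [-0.4, 0.3, 0.2]
gripper_width: 34.0
t29.60 pos [488.6 -73.5  -9.4] yaxis [ 0.867 -0.499  0.002] z [ 0.001 -0.002 -1.   ] F [-0.4  0.3  0.2] w34.0 q [ 0.15  0.64 -0.15  2.13  0.24  0.38 -0.71]
```

View pics/w23.png

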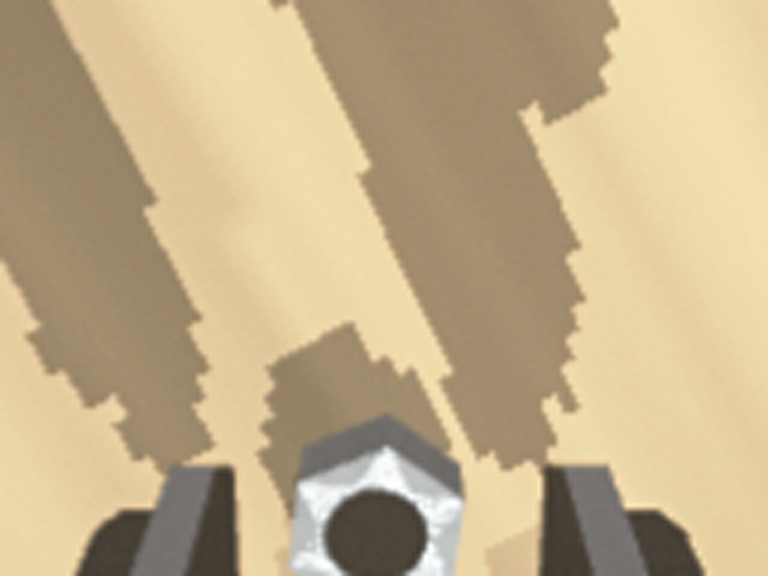

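```bash
python3 -m inch '{"slide":[[0,0.5,-2],[0,0,-2],[0,0,0],[0,0,0],[0,0,0],[0,0,0],[0,0,0],[0,0,0],[0,0,0],[0,0,0]],"rot":[[0,0,0],[0,0,0],[0,0,0],[0,0,0],[0,0,0],[0,0,0],[0,0,0],[0,0,0],[0,0,0],[0,0,0]]}' 0 50; python3 -m inch '{"slide":[[0,0,8],[0,0,20],[0,0,25],[5,10,20],[9,25,0],[9,28,0],[9,28,0],[9,28,0],[9,28,0],[8,20,0]],"rot":[[0,0,0],[0,0,0],[0,0,0],[0,0,0],[0,0,0],[0,0,0],[0,0,0],[0,0,0],[0,0,0],[0,0,0]]}' 0 50; python3 -c "
from h import *
st()
c=cam('wrist');save(c,'w24',(130,60,430,285),2.6)"
```

```text
time: 30.48
eef_pos: [489.2, -72.5, -11.6]
eef_rot: [0.002, 0.866, 0.501, 0.001]
contact_force: [-1.1, 0.5, 3.0]
gripper_width: 15.1
time: 31.32
eef_pos: [545.6, 94.5, 70.0]
eef_rot: [0.002, 0.869, 0.495, -0.001]
contact_force: [-0.4, -0.4, 0.7]
gripper_width: 15.3
t31.32 pos [545.6  94.5  70. ] yaxis [ 0.861 -0.509  0.003] z [ 0.001 -0.004 -1.   ] F [-0.4 -0.4  0.7] w15.3 q [-0.14  0.57 -0.18  1.92  0.16  0.67 -0.95]
```

View pics/w24.png

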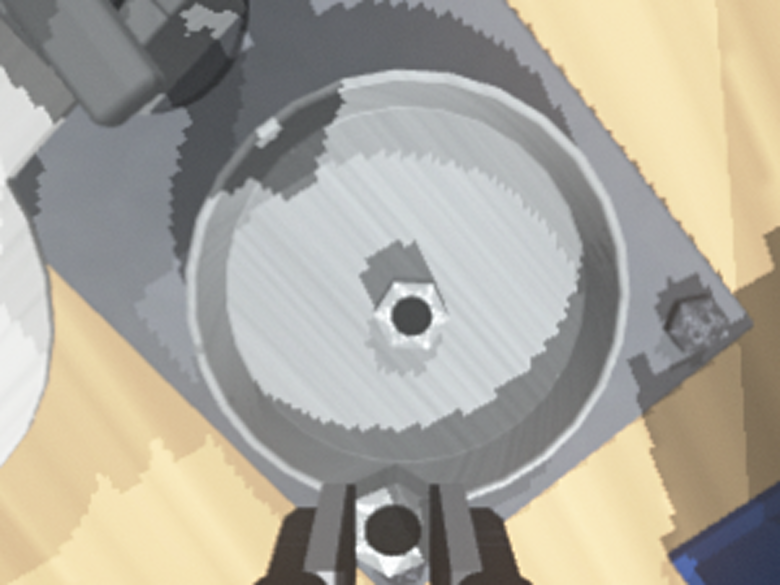

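```bash
python3 -m inch '{"slide":[[8,12,0],[10,13,0],[8,10,0],[3,3,0],[0,0,-10],[0,0,-15],[0,0,-15],[0,0,-15],[0,0,0],[0,0,0]],"rot":[[0,0,0],[0,0,0],[0,0,0],[0,0,0],[0,0,0],[0,0,0],[0,0,0],[0,0,0],[0,0,0],[0,0,0]]}' 0 50; python3 -c "
from h import *
st()
c=cam('wrist');save(c,'w25',(130,60,430,285),2.6)"
```

```text
time: 32.2
eef_pos: [574.2, 137.1, 14.3]
eef_rot: [0.001, 0.867, 0.498, 0.0]
contact_force: [1.0, 0.1, 0.4]
gripper_width: 15.2
t32.20 pos [574.2 137.1  14.3] yaxis [ 0.864 -0.504  0.002] z [ 0.002 -0.002 -1.   ] F [1.  0.1 0.4] w15.2 q [-0.21  0.69 -0.16  1.87  0.18  0.6  -1.02]
```

View pics/w25.png

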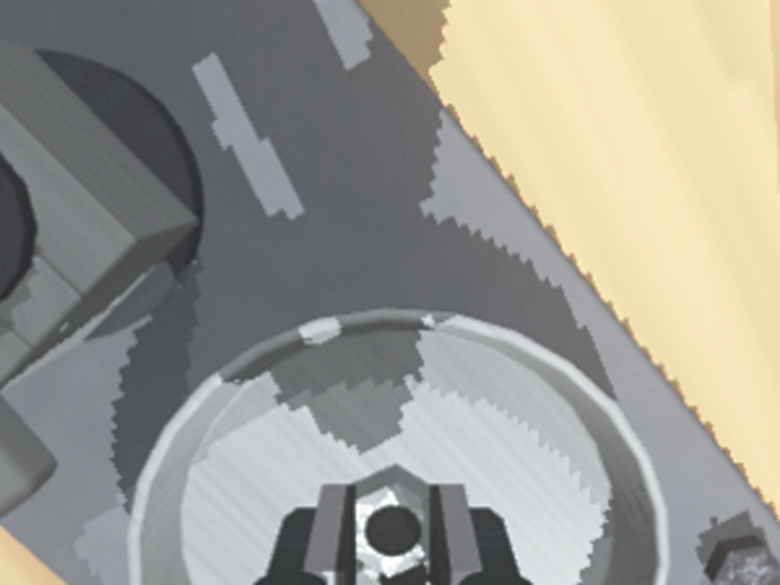

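```bash
python3 -m inch '{"slide":[[3,2,-4],[2,1,-4],[0,0,-4],[0,0,0],[0,0,0],[0,0,0],[0,0,0],[0,0,0],[0,0,0],[0,0,0]],"rot":[[0,0,0],[0,0,0],[0,0,0],[0,0,0],[0,0,0],[0,0,0],[0,0,0],[0,0,0],[0,0,0],[0,0,0]]}' 0 50; python3 -m inch '{"slide":[[0,0,0],[0,0,0],[0,0,0],[0,0,0],[0,0,5],[0,0,15],[0,0,20],[0,-5,20],[0,-15,15],[-3,-25,0]],"rot":[[0,0,0],[0,0,0],[0,0,0],[0,0,0],[0,0,0],[0,0,0],[0,0,0],[0,0,0],[0,0,0],[0,0,0]]}' 0.3; python3 -m inch '{"slide":[[-3,-25,0],[-3,-28,0],[-3,-28,0],[-3,-28,0],[-3,-28,0],[-3,-20,0],[0,-10,0],[0,0,0],[0,0,0],[0,0,0]],"rot":[[0,0,0],[0,0,0],[0,0,0],[0,0,0],[0,0,0],[0,0,0],[0,0,0],[0,0,0],[0,0,0],[0,0,0]]}' 0.4; python3 -c "
from h import *
st()
c=cam('wrist');save(c,'w26',k=1.4)
import pickle;pickle.dump(c,open('w26.pkl','wb'))"
```

```text
time: 33.08
eef_pos: [581.1, 139.7, 4.3]
eef_rot: [0.002, 0.867, 0.498, 0.002]
contact_force: [0.6, -0.0, -0.5]
gripper_width: 15.2
time: 33.92
eef_pos: [577.0, 100.5, 83.0]
eef_rot: [0.0, 0.865, 0.501, 0.002]
contact_force: [1.6, 0.1, -0.1]
gripper_width: 25.8
time: 34.75
eef_pos: [558.6, -76.9, 89.1]
eef_rot: [0.002, 0.866, 0.5, 0.005]
contact_force: [-0.3, -0.7, 0.2]
gripper_width: 34.1
t34.75 pos [558.6 -76.9  89.1] yaxis [ 0.866 -0.5    0.009] z [ 0.011  0.001 -1.   ] F [-0.3 -0.7  0.2] w34.1 q [ 0.19  0.55 -0.21  1.89  0.16  0.71 -0.63]
```

View pics/w26.png

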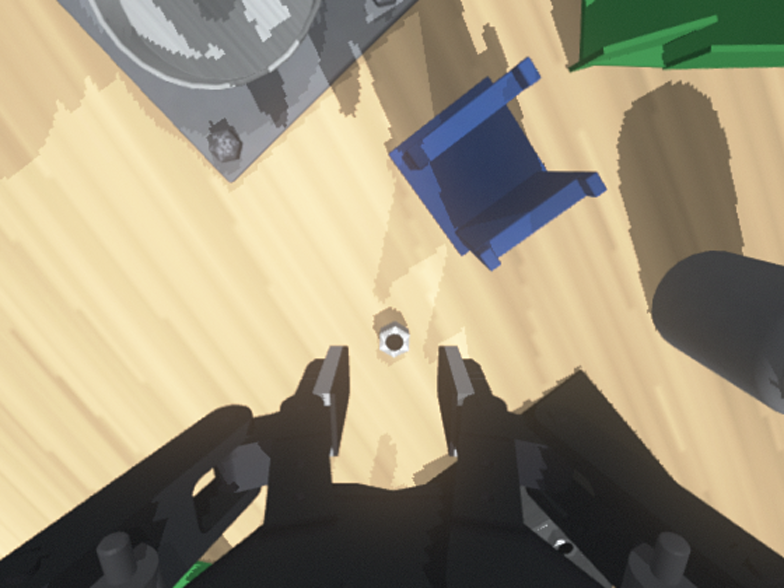

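```bash
python3 - <<'E'
from h import *
import pickle
c=pickle.load(open('w26.pkl','rb'))
print(plane(c,[(395/1.4,342/1.4)],10).round(1)); st()
E
python3 -m inch '{"slide":[[-4,-8,-10],[-4,-8,-15],[-4,-8,-15],[-1,-2,-15],[0,0,-15],[0,0,-10],[0,0,-5],[0,0,0],[0,0,0],[0,0,0]],"rot":[[0,0.5,0],[0,0,0],[0,0,0],[0,0,0],[0,0,0],[0,0,0],[0,0,0],[0,0,0],[0,0,0],[0,0,0]]}' 0.4; python3 -c "
from h import *
st()
c=cam('wrist');save(c,'w27',(200,130,360,250),4.8)
import pickle;pickle.dump(c,open('w27.pkl','wb'))"
```

```text
[[ 544.3 -106.2   10. ]]
t34.80 pos [558.7 -76.3  89.1] yaxis [ 0.866 -0.499  0.009] z [ 0.011  0.002 -1.   ] F [0.5 0.4 0.5] w34.2 q [ 0.19  0.55 -0.21  1.89  0.16  0.71 -0.63]
time: 35.63
eef_pos: [545.6, -94.1, -2.8]
eef_rot: [-0.002, 0.862, 0.507, 0.001]
contact_force: [-0.2, 0.7, 0.2]
gripper_width: 34.5
t35.63 pos [545.6 -94.1  -2.8] yaxis [ 0.874 -0.485 -0.003] z [ 0.     0.006 -1.   ] F [-0.2  0.7  0.2] w34.5 q [ 0.2   0.68 -0.18  1.97  0.22  0.51 -0.63]
```

View pics/w27.png

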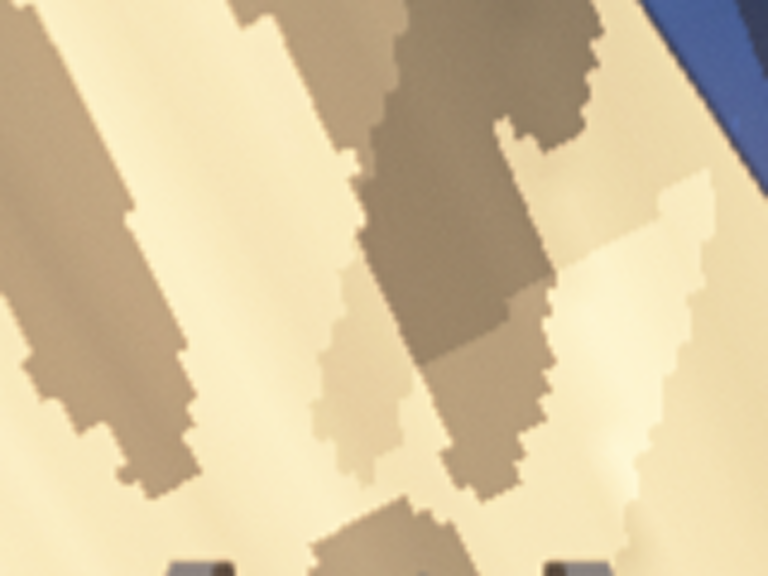

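```bash
python3 -m inch '{"slide":[[-1,-4,3],[-1,-4,0],[0,-3,0],[0,-0.5,0],[0,0,-3],[0,0,-4],[0,0,-3],[0,0,0],[0,0,0],[0,0,0]],"rot":[[-0.3,0,-1],[0,0,0],[0,0,0],[0,0,0],[0,0,0],[0,0,0],[0,0,0],[0,0,0],[0,0,0],[0,0,0]]}' 0.4; python3 -c "
from h import *
st()
c=cam('wrist');save(c,'w28',(200,150,360,270),4.8)"
```

```text
time: 36.52
eef_pos: [545.1, -107.6, -7.9]
eef_rot: [0.002, 0.867, 0.499, 0.002]
contact_force: [-0.1, 0.4, 0.8]
gripper_width: 34.4
t36.52 pos [ 545.1 -107.6   -7.9] yaxis [ 0.864 -0.503  0.005] z [ 0.005 -0.001 -1.   ] F [-0.1  0.4  0.8] w34.4 q [ 0.22  0.69 -0.16  1.97  0.22  0.49 -0.63]
```

View pics/w28.png

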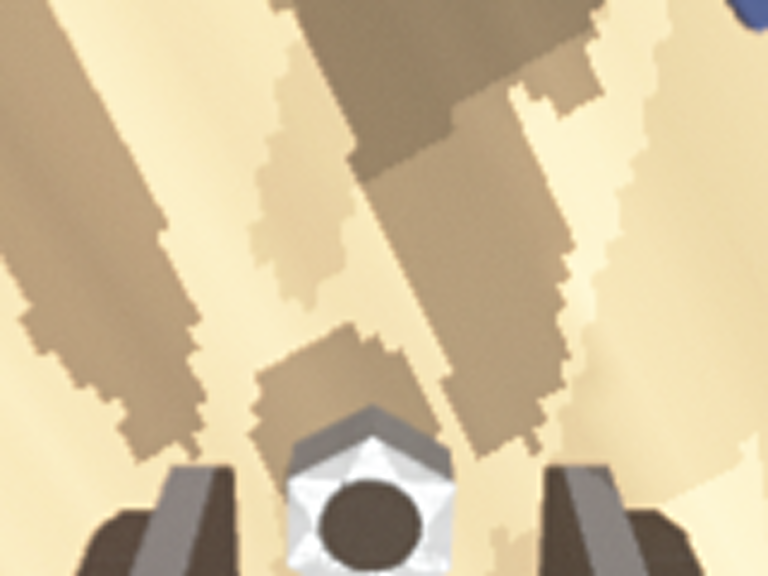

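```bash
python3 -m inch '{"slide":[[0,0.7,-2],[0,0,-3],[0,0,0],[0,0,0],[0,0,0],[0,0,0],[0,0,0],[0,0,0],[0,0,0],[0,0,0]],"rot":[[0,0,0],[0,0,0],[0,0,0],[0,0,0],[0,0,0],[0,0,0],[0,0,0],[0,0,0],[0,0,0],[0,0,0]]}' 0 50; python3 -m inch '{"slide":[[0,0,8],[0,0,20],[0,0,25],[0,15,20],[0,25,0],[1,30,0],[1,30,0],[2,30,0],[2,30,0],[2,23,0]],"rot":[[0,0,0],[0,0,0],[0,0,0],[0,0,0],[0,0,0],[0,0,0],[0,0,0],[0,0,0],[0,0,0],[0,0,0]]}' 0 50; python3 -c "
from h import *
st()
c=cam('wrist');save(c,'w29',(130,60,430,285),2.6)
import pickle;pickle.dump(c,open('w29.pkl','wb'))"
```

```text
time: 37.4
eef_pos: [550.6, -107.2, -9.6]
eef_rot: [0.005, 0.867, 0.499, 0.006]
contact_force: [0.5, -0.8, 0.8]
gripper_width: 0.2
time: 38.23
eef_pos: [556.4, 74.6, 71.5]
eef_rot: [0.006, 0.87, 0.493, 0.006]
contact_force: [0.1, -0.2, 0.6]
gripper_width: -0.2
t38.23 pos [556.4  74.6  71.5] yaxis [ 0.857 -0.515  0.016] z [ 0.016 -0.005 -1.   ] F [ 0.1 -0.2  0.6] w-0.2 q [-0.11  0.57 -0.17  1.92  0.16  0.66 -0.92]
```

View pics/w29.png

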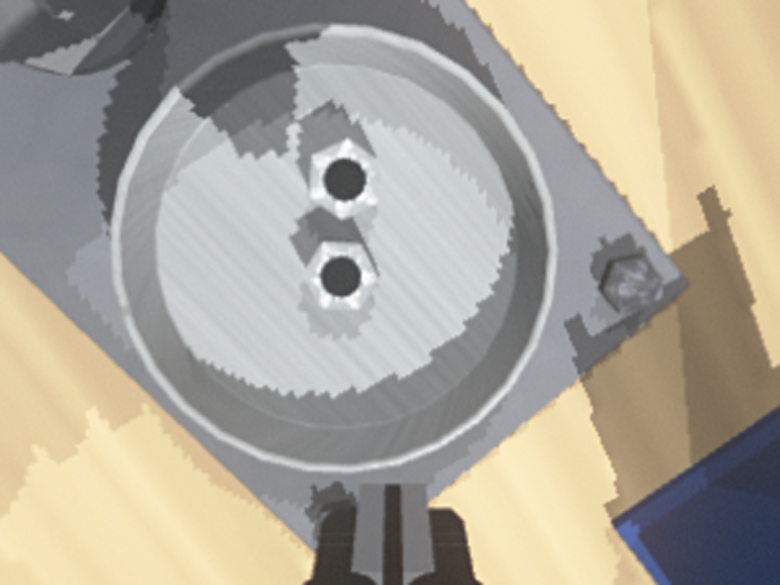

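```bash
python3 - <<'E'
from h import *
import pickle
c=pickle.load(open('w29.pkl','rb'));f=lambda u,v:(130+u/2.6,60+v/2.6)
P=plane(c,[f(113,246),f(553,246),f(333,25),f(333,468)],26);print(P.round(1),P[:2].mean(0),P[2:].mean(0))
print(plane(c,[f(344,180),f(341,277)],19).round(1))
E
python3 -m inch '{"slide":[[-1,-25,0],[-1,-28,0],[-1,-28,0],[-1,-28,0],[-1,-25,0],[0,-15,0],[0,-5,0],[0,0,0],[0,0,0],[0,0,0]],"rot":[[0,0.8,0],[0,0,0],[0,0,0],[0,0,0],[0,0,0],[0,0,0],[0,0,0],[0,0,0],[0,0,0],[0,0,0]]}' 0.4; python3 -c "
from h import *
st()
c=cam('wrist');save(c,'w30',k=1.4)
import pickle;pickle.dump(c,open('w30.pkl','wb'))"
```

```text
[[518.3 157.4  26. ]
 [621.5  95.   26. ]
 [599.5 173.5  26. ]
 [534.8  70.8  26. ]] [569.92106468 126.1948318   26.        ] [567.1285684  122.12546058  26.        ]
[[581.2 139.5  19. ]
 [566.3 117.1  19. ]]
time: 39.12
eef_pos: [550.7, -71.2, 76.4]
eef_rot: [0.0, 0.865, 0.501, 0.003]
contact_force: [-0.2, 0.6, 0.5]
gripper_width: 33.8
t39.12 pos [550.7 -71.2  76.4] yaxis [ 0.867 -0.498  0.003] z [ 0.005  0.003 -1.   ] F [-0.2  0.6  0.5] w33.8 q [ 0.18  0.56 -0.2   1.92  0.17  0.68 -0.64]
```

View pics/w30.png

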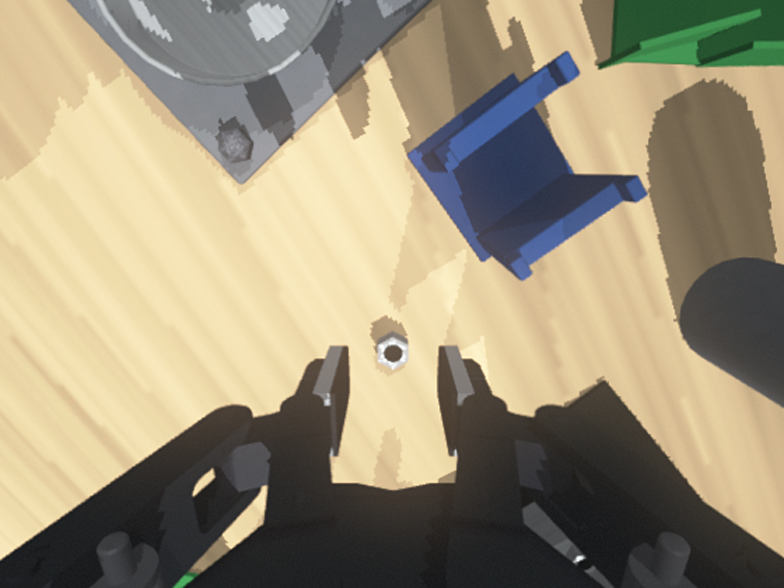

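```bash
python3 - <<'E'
from h import *
import pickle
c=pickle.load(open('w30.pkl','rb'))
print(plane(c,[(392/1.4,353/1.4)],10).round(1)); st()
E
python3 -m inch '{"slide":[[-2,-8,-10],[-1,-10,-15],[0,-10,-15],[0,-6,-15],[0,0,-10],[0,0,-5],[0,0,0],[0,0,0],[0,0,0],[0,0,0]],"rot":[[0,0.3,0],[0,0,0],[0,0,0],[0,0,0],[0,0,0],[0,0,0],[0,0,0],[0,0,0],[0,0,0],[0,0,0]]}' 0.4; python3 -c "
from h import *
st()"
```

```text
[[ 533.4 -101.1   10. ]]
t39.17 pos [550.8 -70.7  76.4] yaxis [ 0.867 -0.497  0.003] z [ 0.005  0.003 -1.   ] F [ 0.5 -0.1 -0.7] w34.2 q [ 0.18  0.56 -0.2   1.92  0.17  0.68 -0.64]
time: 40.0
eef_pos: [548.3, -98.1, 1.5]
eef_rot: [-0.003, 0.862, 0.507, 0.001]
contact_force: [-0.4, -0.2, 0.8]
gripper_width: 34.4
t40.00 pos [548.3 -98.1   1.5] yaxis [ 0.874 -0.485 -0.003] z [-0.     0.006 -1.   ] F [-0.4 -0.2  0.8] w34.4 q [ 0.21  0.68 -0.18  1.96  0.21  0.52 -0.62]
```

```bash
python3 -m inch '{"slide":[[-4,-1,2],[-5,-1,0],[-4,-1,0],[-2,0,0],[0,0,0],[0,0,-3],[0,0,-3],[0,0,-2],[0,0,0],[0,0,0]],"rot":[[-0.3,0,-1],[0,0,0],[0,0,0],[0,0,0],[0,0,0],[0,0,0],[0,0,0],[0,0,0],[0,0,0],[0,0,0]]}' 0.4; python3 -c "
from h import *
st()
c=cam('wrist');save(c,'w31',(200,150,360,270),4.8)
import pickle;pickle.dump(c,open('w31.pkl','wb'))"
```

```text
time: 40.83
eef_pos: [533.0, -101.0, -2.8]
eef_rot: [0.001, 0.867, 0.499, 0.002]
contact_force: [0.3, 0.1, 0.4]
gripper_width: 34.5
t40.83 pos [ 533.  -101.    -2.8] yaxis [ 0.865 -0.502  0.003] z [ 0.004  0.    -1.   ] F [0.3 0.1 0.4] w34.5 q [ 0.21  0.67 -0.16  2.01  0.21  0.48 -0.64]
```

View pics/w31.png

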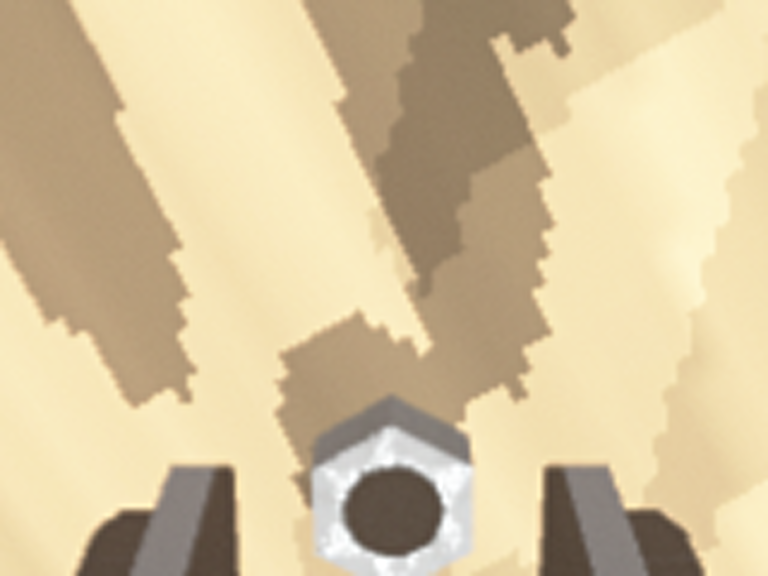

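```bash
python3 -m inch '{"slide":[[0,0.3,-3],[0,0,-3],[0,0,-3],[0,0,-1.5],[0,0,0],[0,0,0],[0,0,0],[0,0,0],[0,0,0],[0,0,0]],"rot":[[0,0,0],[0,0,0],[0,0,0],[0,0,0],[0,0,0],[0,0,0],[0,0,0],[0,0,0],[0,0,0],[0,0,0]]}' 0.4; python3 -c "
from h import *
st()"
```

```text
time: 41.72
eef_pos: [533.2, -100.5, -14.7]
eef_rot: [0.001, 0.867, 0.499, 0.002]
contact_force: [-0.9, -0.6, -0.3]
gripper_width: 33.9
t41.72 pos [ 533.2 -100.5  -14.7] yaxis [ 0.865 -0.502  0.003] z [ 0.004  0.    -1.   ] F [-0.9 -0.6 -0.3] w33.9 q [ 0.2   0.69 -0.15  2.01  0.22  0.45 -0.64]
```

```bash
python3 -m inch '{"slide":[[0,0,0],[0,0,0],[0,0,0],[0,0,0],[0,0,0],[0,0,0],[0,0,0],[0,0,0],[0,0,2],[0,0,5]],"rot":[[0,0,0],[0,0,0],[0,0,0],[0,0,0],[0,0,0],[0,0,0],[0,0,0],[0,0,0],[0,0,0],[0,0,0]]}' 0 50;  python3 -c "
from h import *
st()"
```

```text
time: 42.55
eef_pos: [532.7, -100.5, -7.7]
eef_rot: [0.001, 0.867, 0.499, 0.001]
contact_force: [-0.1, 0.5, -0.9]
gripper_width: 16.3
t42.55 pos [ 532.7 -100.5   -7.7] yaxis [ 0.865 -0.502  0.002] z [ 0.003  0.    -1.   ] F [-0.1  0.5 -0.9] w16.3 q [ 0.2   0.68 -0.16  2.01  0.22  0.47 -0.64]
```

```bash
python3 -m inch '{"slide":[[0,0,20],[0,0,25],[1,10,25],[2,20,5],[3,25,0],[3,30,0],[3,30,0],[3,28,0],[3,25,0],[2,15,0]],"rot":[[0,0,0],[0,0,0],[0,0,0],[0,0,0],[0,0,0],[0,0,0],[0,0,0],[0,0,0],[0,0,0],[0,0,0]]}' 0 50; python3 -m inch '{"slide":[[0,8,0],[0,0,-10],[0,0,-15],[0,0,-15],[0,0,-10],[0,0,-5],[0,0,0],[0,0,0],[0,0,0],[0,0,0]],"rot":[[0,0,0],[0,0,0],[0,0,0],[0,0,0],[0,0,0],[0,0,0],[0,0,0],[0,0,0],[0,0,0],[0,0,0]]}' 0 50;python3 -c "
from h import *
st()
c=cam('wrist');save(c,'w32',(130,60,430,285),2.6)"
```

```text
time: 43.38
eef_pos: [552.3, 83.9, 76.7]
eef_rot: [0.002, 0.869, 0.494, 0.002]
contact_force: [0.5, -0.4, 0.2]
gripper_width: 16.3
time: 44.22
eef_pos: [551.9, 90.2, 19.4]
eef_rot: [0.003, 0.869, 0.494, 0.003]
contact_force: [-0.1, -0.5, 0.5]
gripper_width: 16.6
t44.22 pos [551.9  90.2  19.4] yaxis [ 0.859 -0.512  0.008] z [ 0.007 -0.002 -1.   ] F [-0.1 -0.5  0.5] w16.6 q [-0.15  0.65 -0.15  1.95  0.18  0.55 -0.96]
```

View pics/w32.png

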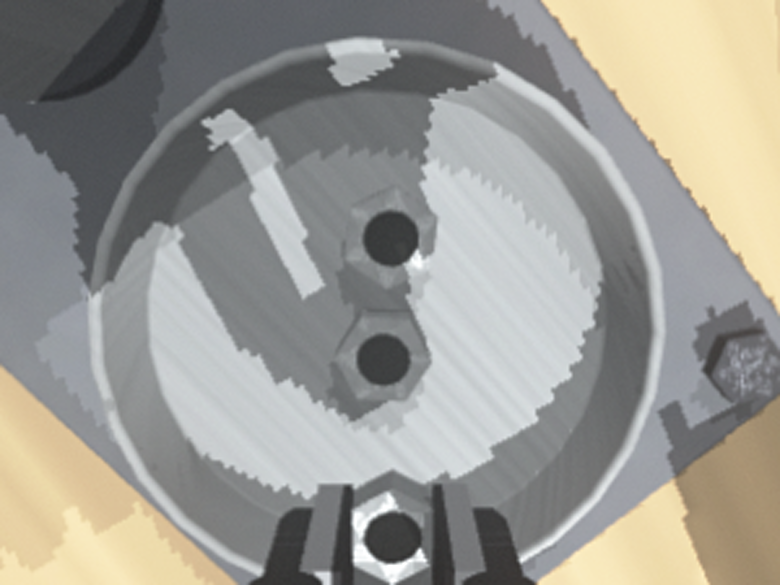

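```bash
python3 -m inch '{"slide":[[2,4,0],[2,3,-4],[0,0,-5],[0,0,-5],[0,0,-2],[0,0,0],[0,0,0],[0,0,0],[0,0,0],[0,0,0]],"rot":[[0,0.4,0],[0,0,0],[0,0,0],[0,0,0],[0,0,0],[0,0,0],[0,0,0],[0,0,0],[0,0,0],[0,0,0]]}' 0 50;python3 -m inch '{"slide":[[0,0,0],[0,0,0],[0,0,0],[0,0,0],[0,0,5],[0,0,15],[0,0,20],[0,-8,20],[0,-25,15],[-3,-30,0]],"rot":[[0,0,0],[0,0,0],[0,0,0],[0,0,0],[0,0,0],[0,0,0],[0,0,0],[0,0,0],[0,0,0],[0,0,0]]}' 0.28;python3 -c "
from h import *
st()
c=cam('wrist');save(c,'w33',k=1.4)
t=cam('top');save(t,'t33',k=1.4)"
```

```text
time: 45.1
eef_pos: [557.2, 98.6, 2.9]
eef_rot: [0.001, 0.869, 0.495, 0.0]
contact_force: [-0.5, 0.1, -1.1]
gripper_width: 16.6
time: 45.93
eef_pos: [553.9, 42.1, 82.2]
eef_rot: [-0.001, 0.866, 0.499, 0.001]
contact_force: [0.4, -1.8, -0.2]
gripper_width: 23.6
t45.93 pos [553.9  42.1  82.2] yaxis [ 0.865 -0.502  0.001] z [ 0.002  0.002 -1.   ] F [ 0.4 -1.8 -0.2] w23.6 q [-0.03  0.55 -0.19  1.91  0.15  0.69 -0.84]
```

View pics/w33.png

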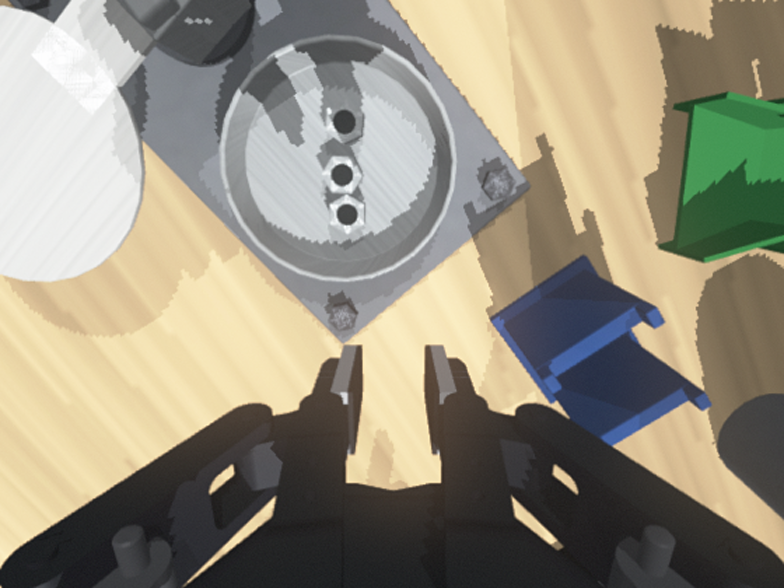

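View pics/t33.png

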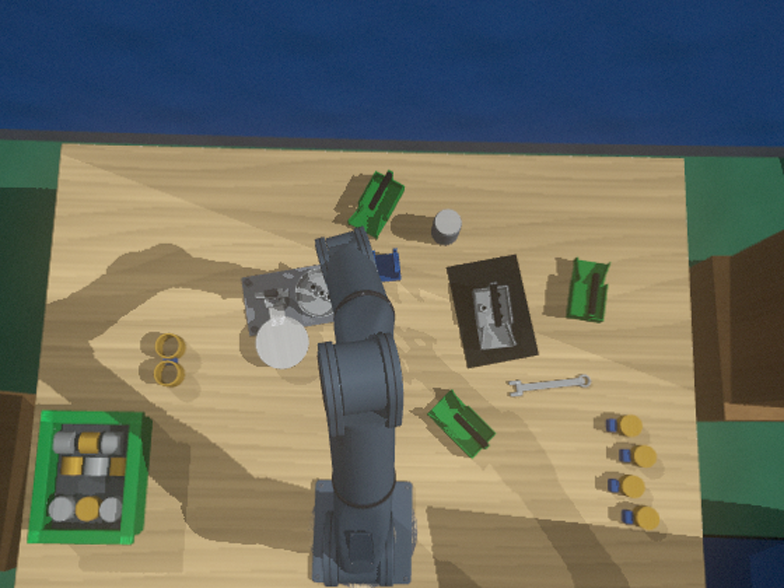

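```bash
python3 -m inch '{"slide":[[2,10,20],[2,10,25],[2,10,25],[2,10,20],[2,10,0],[2,10,0],[0,0,0],[0,0,0],[0,0,0],[0,0,0]],"rot":[[0,0,5],[0,0,6],[0,0,6],[0,0,6],[0,0,6],[0,0,6],[0,0,0],[0,0,0],[-4,0,0],[-6,0,0]]}' 0.4;python3 -m inch '{"slide":[[0,0,0],[0,0,0],[0,0,0],[0,0,0],[0,0,0],[0,0,0],[0,0,0],[0,0,0],[0,0,0],[0,0,0]],"rot":[[-6,0,0],[-6,0,0],[-6,0,0],[-6,0,0],[-6,0,0],[-6,0,0],[-6,0,0],[-6,0,0],[0,0,0],[0,0,0]]}' 0.4;python3 -c "
from h import *
st()"
```

```text
time: 46.87
eef_pos: [562.4, 87.1, 176.9]
eef_rot: [0.064, 0.677, 0.73, -0.069]
contact_force: [0.0, 0.2, -0.9]
gripper_width: 34.4
time: 47.7
eef_pos: [562.0, 84.6, 178.0]
eef_rot: [0.359, 0.594, 0.619, -0.367]
contact_force: [0.6, -0.9, 0.8]
gripper_width: 34.1
t47.70 pos [562.   84.6 178. ] yaxis [ 0.999  0.025 -0.028] z [ 0.009 -0.881 -0.473] F [ 0.6 -0.9  0.8] w34.1 q [-0.69  0.85 -0.04  1.58  0.76  1.61 -1.04]
```

```bash
python3 -m inch '{"slide":[[0,0,0],[0,0,5],[0,-10,10],[0,-15,10],[0,-15,5],[0,-20,0],[0,-20,0],[0,-20,0],[0,-20,0],[0,-20,0]],"rot":[[6,0,0],[7,0,0],[7,0,0],[7,0,0],[7,0,0],[7,0,0],[7,0,0],[7,0,0],[6,0,0],[1,0,0]]}' 0.5;python3 -m inch '{"slide":[[0,-20,0],[0,-20,0],[0,-20,0],[0,-20,0],[0,-20,0],[0,-20,0],[-3,-20,0],[-3,-20,0],[-3,-15,0],[-3,-10,0]],"rot":[[0,0,7],[0,0,7],[0,0,7],[0,0,7],[0,0,7],[0,0,7],[0,0,7],[0,0,7],[0,0,7],[0,0,7]]}' 0.5;python3 -c "
from h import *
st()"
```

```text
time: 48.53
eef_pos: [565.2, -57.7, 221.7]
eef_rot: [0.021, 0.703, 0.711, 0.021]
contact_force: [0.4, -1.2, -0.4]
gripper_width: 42.9
time: 49.37
eef_pos: [544.9, -281.3, 246.4]
eef_rot: [0.028, 0.172, 0.984, 0.038]
contact_force: [-0.3, 0.9, 0.4]
gripper_width: 42.7
t49.37 pos [ 544.9 -281.3  246.4] yaxis [0.336 0.938 0.084] z [ 0.068  0.065 -0.996] F [-0.3  0.9  0.4] w42.7 q [ 0.85  0.49 -0.63  1.57  0.22  1.12  1.42]
```

```bash
python3 -m inch '{"slide":[[0,-5,0],[0,-5,0],[0,-5,0],[0,-3,0],[0,0,0],[0,0,0],[0,0,0],[0,0,0],[0,0,0],[0,0,0]],"rot":[[-1.5,1.5,5],[-1.2,1.2,6],[-1,1,6],[0,0,5],[0,0,3],[0,0,0],[0,0,0],[0,0,0],[0,0,0],[0,0,0]]}' 0.5;python3 -c "
from h import *
st()
c=cam('wrist');save(c,'w34',k=1.4)
import pickle;pickle.dump(c,open('w34.pkl','wb'))"
```

```text
time: 50.2
eef_pos: [533.6, -321.6, 262.7]
eef_rot: [0.008, -0.034, 0.999, -0.009]
contact_force: [0.3, -0.6, 0.7]
gripper_width: 42.6
t50.20 pos [ 533.6 -321.6  262.7] yaxis [-0.068  0.997 -0.019] z [ 0.017 -0.018 -1.   ] F [ 0.3 -0.6  0.7] w42.6 q [ 0.89  0.51 -0.69  1.51  0.35  1.22  1.78]
```

View pics/w34.png

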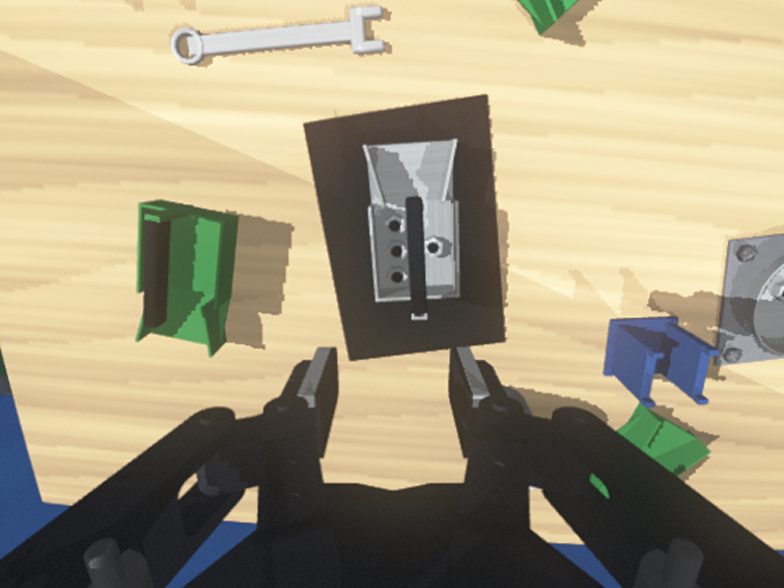

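```bash
python3 - <<'E'
from h import *
import pickle
c=pickle.load(open('w34.pkl','rb'))
k=1.4
M=plane(c,np.array([(304,124),(488,95),(505,341),(352,360)])/k,3);print("mat",M.round(1),M.mean(0).round(1),np.linalg.norm(np.diff(M,axis=0),axis=1))
H=plane(c,np.array([(414,198),(419,315)])/k,89);print("handle",H.round(1),np.linalg.norm(H[1]-H[0]),np.degrees(np.arctan2(*(H[1]-H[0])[[1,0]])))
d=(H[1]-H[0])/np.linalg.norm(H[1]-H[0]);print("pan origin",H[0]+40*d,H[1]-66*d)
im=c["img"][:,:,::-1][95:235,240:350];cv2.imwrite('pics/w34c.png',cv2.resize(im,None,fx=4.2,fy=4.2,interpolation=cv2.INTER_CUBIC))
E
```

```text
mat [[ 429.  -420.2    3. ]
 [ 391.5 -245.5    3. ]
 [ 642.8 -191.9    3. ]
 [ 679.9 -363.8    3. ]] [ 535.8 -305.3    3. ] [178.69816357 256.99245235 175.88073167]
handle [[ 485.4 -310.8   89. ]
 [ 585.9 -298.    89. ]] 101.25814827091565 7.238759135815887
pan origin [ 525.08774047 -305.75206399   89.        ] [ 520.38368277 -306.34955792   89.        ]
```

View pics/w34c.png

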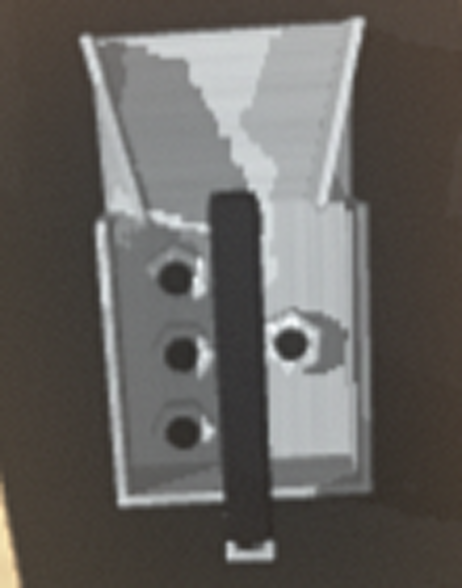

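```bash
python3 -m inch '{"slide":[[0,5,-15],[0,6,-20],[0,6,-25],[0,0,-25],[0,0,-20],[0,0,-10],[0,0,-5],[0,0,0],[0,0,0],[0,0,0]],"rot":[[0.5,0.5,2],[0.5,0.5,1.3],[0,0,0],[0,0,0],[0,0,0],[0,0,0],[0,0,0],[0,0,0],[0,0,0],[0,0,0]]}' 0.5;python3 -c "
from h import *
st()
c=cam('wrist');save(c,'w35',k=1.4)
import pickle;pickle.dump(c,open('w35.pkl','wb'))"
```

```text
time: 51.08
eef_pos: [534.1, -299.4, 134.5]
eef_rot: [-0.0, -0.069, 0.998, 0.003]
contact_force: [-0.6, -0.6, 0.1]
gripper_width: 42.7
t51.08 pos [ 534.1 -299.4  134.5] yaxis [-0.138  0.99   0.005] z [-0.001  0.005 -1.   ] F [-0.6 -0.6  0.1] w42.7 q [ 0.85  0.62 -0.67  1.69  0.44  0.99  1.73]
```

View pics/w35.png

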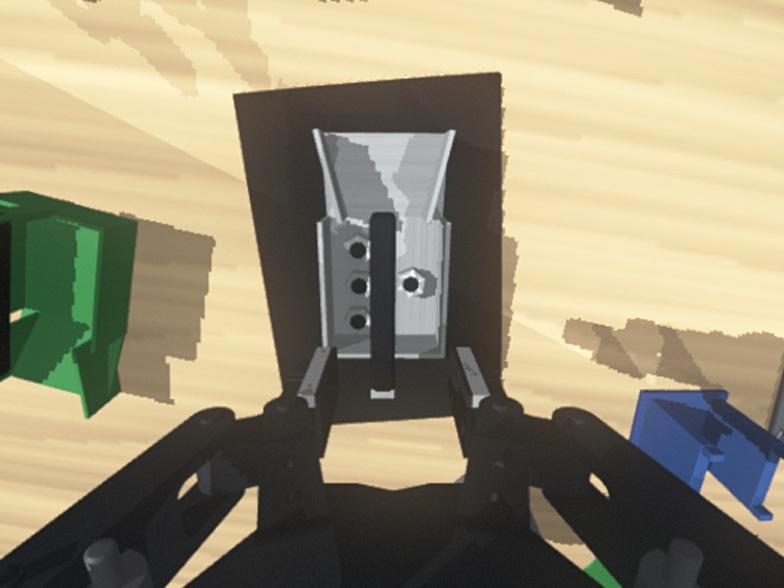

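```bash
python3 - <<'E'
from h import *
import pickle
c=pickle.load(open('w35.pkl','rb'));k=1.4
H=plane(c,np.array([(384,213),(382,390)])/k,89);print("handle",H.round(1),np.linalg.norm(H[1]-H[0]),np.degrees(np.arctan2(*(H[1]-H[0])[[1,0]])))
d=(H[1]-H[0])/np.linalg.norm(H[1]-H[0]);print("pan origin",H[0]+40*d,H[1]-66*d)
L=plane(c,np.array([(318,133),(453,133)])/k,30);print(L,L.mean(0))
c0=pickle.load(open('w34.pkl','rb'))
print(tri([(c,(384/k,213/k)),(c0,(414/k,198/k))]),tri([(c,(382/k,390/k)),(c0,(419/k,315/k))]))
M=plane(c,np.array([(234,95),(501,72)])/k,3);print(M)
E
```

```text
handle [[ 483.8 -310.3   89. ]
 [ 584.3 -298.3   89. ]] 101.20093874287832 6.841021288558719
pan origin [ 523.55157943 -305.5724171    89.        ] [ 518.78668517 -306.1440566    89.        ]
[[ 446.86467679 -357.38701596   30.        ]
 [ 435.44796662 -274.61578195   30.        ]] [ 441.1563217  -316.00139896   30.        ]
(array([ 487.04658455, -310.12345223,   63.02477351]), [np.float64(0.5584916265589703), np.float64(0.5584916265588767)]) (array([ 588.57750404, -297.69009048,   81.80067621]), [np.float64(0.19552135966308776), np.float64(0.1955213596629704)])
[[ 428.56815746 -420.26661726    3.        ]
 [ 390.57479853 -246.23602794    3.        ]]
```

```bash
python3 -m inch '{"slide":[[0,-2.5,-5],[0,-2.4,-10],[0,0,-15],[0,0,-15],[0,0,-15],[0,0,-12],[0,0,-8],[0,0,-3],[0,0,0],[0,0,0]],"rot":[[-0.2,0,-0.8],[0,0,0],[0,0,0],[0,0,0],[0,0,0],[0,0,0],[0,0,0],[0,0,0],[0,0,0],[0,0,0]]}' 0.5;python3 -c "
from h import *
st()
c=cam('wrist');save(c,'w36',k=1.4)
save(cam('scene'),'s36',(150,220,290,350),5)
import pickle;pickle.dump(c,open('w36.pkl','wb'))"
```

```text
time: 51.97
eef_pos: [536.5, -308.0, 49.4]
eef_rot: [0.003, -0.06, 0.998, -0.002]
contact_force: [-0.4, -0.2, 1.0]
gripper_width: 42.5
t51.97 pos [ 536.5 -308.    49.4] yaxis [-0.119  0.993 -0.005] z [ 0.007 -0.004 -1.   ] F [-0.4 -0.2  1. ] w42.5 q [ 0.81  0.72 -0.6   1.76  0.54  0.82  1.64]
```

View pics/w36.png

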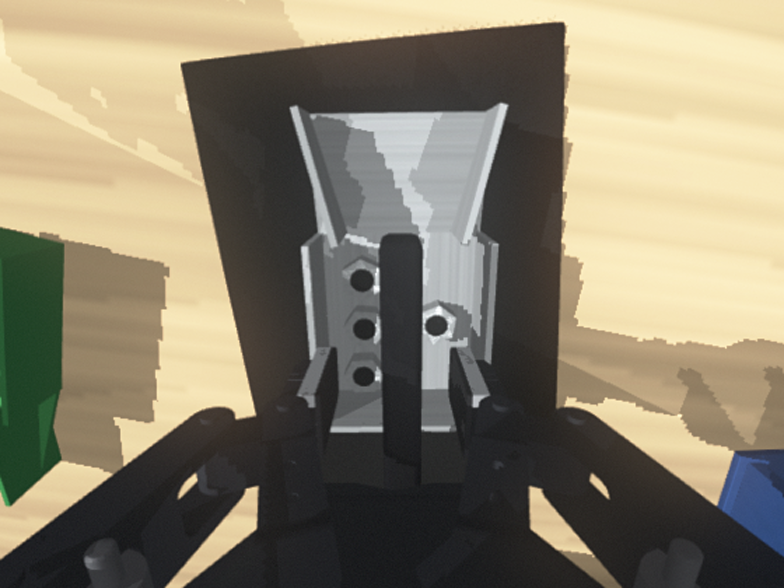

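View pics/s36.png

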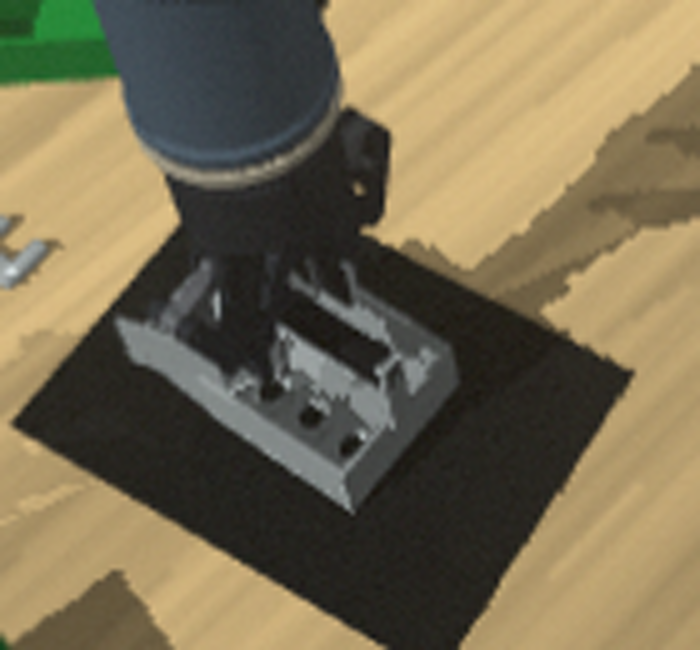

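```bash
python3 -m inch '{"slide":[[0,2,0],[0,1.3,0],[0,0,0],[0,0,0],[0,0,0],[0,0,0],[0,0,0],[0,0,0],[0,0,0],[0,0,0]],"rot":[[0.2,0.4,0],[0,0,0],[0,0,0],[0,0,0],[0,0,0],[0,0,0],[0,0,0],[0,0,0],[0,0,0],[0,0,0]]}' 0.5;python3 -m inch '{"slide":[[0,0,0],[0,0,0],[0,0,0],[0,0,0],[0,0,0],[0,0,0],[0,0,0],[0,0,0],[0,0,0],[0,0,0]],"rot":[[0,0,0],[0,0,0],[0,0,0],[0,0,0],[0,0,0],[0,0,0],[0,0,0],[0,0,0],[0,0,0],[0,0,0]]}' 0 115;python3 -c "
from h import *
st()
c=cam('wrist');save(c,'w37',k=1.4)"
```

```text
time: 52.9
eef_pos: [538.2, -305.0, 52.5]
eef_rot: [0.002, -0.06, 0.998, -0.002]
contact_force: [0.5, 1.2, 0.3]
gripper_width: 42.8
time: 53.73
eef_pos: [538.2, -304.9, 52.8]
eef_rot: [0.002, -0.06, 0.998, -0.002]
contact_force: [0.1, 0.3, 0.2]
gripper_width: 11.0
t53.73 pos [ 538.2 -304.9   52.8] yaxis [-0.119  0.993 -0.003] z [ 0.004 -0.003 -1.   ] F [0.1 0.3 0.2] w11.0 q [ 0.81  0.72 -0.6   1.76  0.53  0.83  1.64]
```

View pics/w37.png

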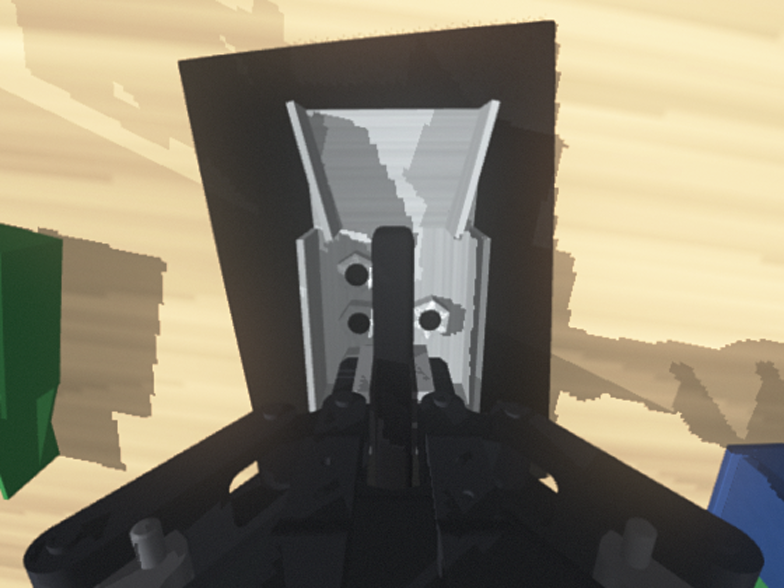

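```bash
python3 -m inch '{"slide":[[0,0,2],[0,0,4],[0,0,6],[0,0,6],[0,0,4],[0,0,2],[0,0,0],[0,0,0],[0,0,0],[0,0,0]],"rot":[[0,0,0],[0,0,0],[0,0,0],[0,0,0],[0,0,0],[0,0,0],[0,0,0],[0,0,0],[0,0,0],[0,0,0]]}' 0 115;python3 -c "
from h import *
st();print(arm.observe()['moment'])
c=cam('wrist');save(c,'w38',k=1.4)
save(cam('scene'),'s38',(150,220,290,350),5)"
```

```text
time: 54.62
eef_pos: [536.2, -304.6, 77.7]
eef_rot: [-0.0, -0.059, 0.998, -0.001]
contact_force: [0.5, 0.4, -4.3]
gripper_width: 10.7
t54.62 pos [ 536.2 -304.6   77.7] yaxis [-0.119  0.993 -0.001] z [-0.    -0.001 -1.   ] F [ 0.5  0.4 -4.3] w10.7 q [ 0.82  0.69 -0.62  1.74  0.5   0.88  1.67]
[-0.04152696 -0.01581054  0.00916907]
```

View pics/w38.png

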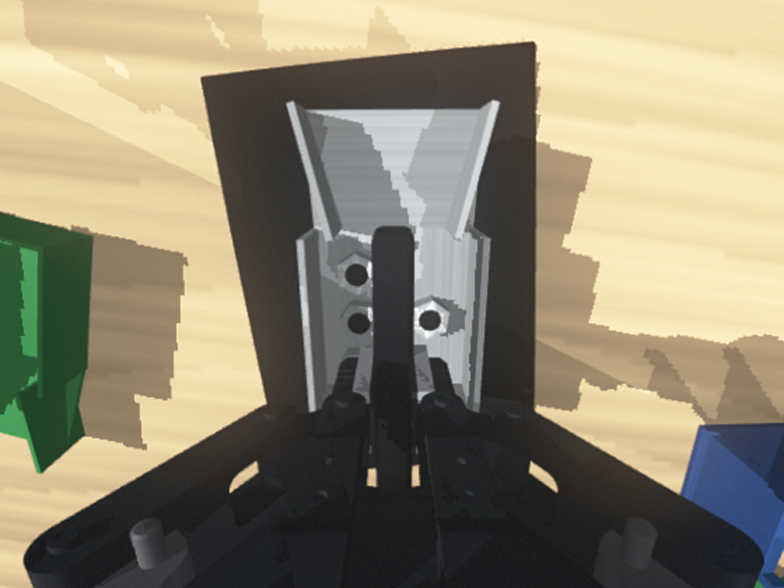

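View pics/s38.png

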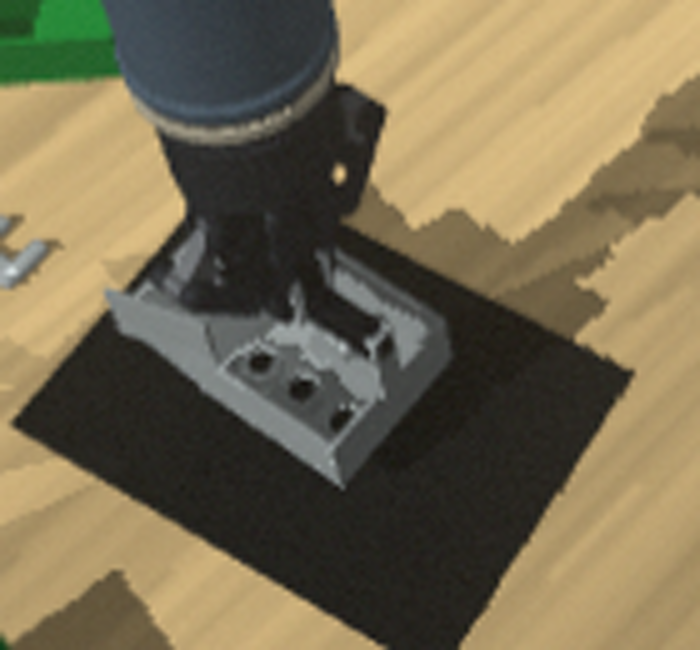

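```bash
python3 - <<'E'
from h import *
c=cam("wrist");st()
s=arm.observe();R=Rq(s["eef_rot"]).as_matrix()
for z in (-35.8,):
    L=plane(c,np.array([(305,109),(488,108),(396,108)])/1.4,s["eef_pos"][2]+z)
    print(((L-s["eef_pos"])@R).round(1))
E
```

```text
t54.77 pos [ 536.2 -304.5   77.7] yaxis [-0.119  0.993 -0.001] z [-0.    -0.001 -1.   ] F [ 0.2  0.1 -4. ] w11.1 q [ 0.82  0.69 -0.62  1.74  0.5   0.88  1.67]
[[ 99.2 -39.4  35.9]
 [ 99.6  43.6  35.8]
 [ 99.5   1.9  35.8]]
```

```bash
python3 -m inch '{"slide":[[0,0,8],[0,0,12],[0,0,14],[0,0,14],[0,2,12],[0,5,10],[0,8,6],[0,11,3],[0,12,0],[0,12,0]],"rot":[[0,0,0],[0,0,0],[0,0,0],[0,0,0],[0,0,-2],[0,0,-3],[0,0,-4],[0,0,-5],[0,0,-5],[0,0,-5]]}' 0 115;python3 -c "
from h import *
st()"; python3 -m inch '{"slide":[[0,12,0],[0,12,0],[0,12,0],[0,12,0],[0,12,0],[0,12,0],[0,12,0],[0,12,0],[0,12,0],[0,12,0]],"rot":[[0,0,-5],[0,0,-5],[0,0,-5],[0,0,-5],[0,0,-5],[0,0,-5],[0,0,-5],[0,0,-5],[0,0,-5],[0,0,-5]]}' 0 115;python3 -c "
from h import *
st()"
```

```text
time: 55.6
eef_pos: [536.1, -254.9, 168.6]
eef_rot: [0.002, 0.164, 0.987, -0.0]
contact_force: [-0.2, 1.5, -4.7]
gripper_width: 11.1
t55.60 pos [ 536.1 -254.9  168.6] yaxis [0.323 0.946 0.   ] z [ 0.004 -0.001 -1.   ] F [-0.2  1.5 -4.7] w11.1 q [ 0.73  0.54 -0.56  1.71  0.33  0.99  1.28]
time: 56.43
eef_pos: [537.9, -124.2, 181.2]
eef_rot: [0.007, 0.59, 0.807, 0.001]
contact_force: [-0.5, -0.9, -4.5]
gripper_width: 11.0
t56.43 pos [ 537.9 -124.2  181.2] yaxis [0.953 0.303 0.01 ] z [ 0.013 -0.008 -1.   ] F [-0.5 -0.9 -4.5] w11.0 q [ 0.37  0.43 -0.34  1.81  0.18  0.92  0.26]
```

```bash
python3 -m inch '{"slide":[[-2,13,0],[-2,14,-2],[-2,14,-4],[-2,14,-5],[-2,14,-5],[-2,14,-5],[-2,13,-3],[0,10,0],[0,6,0],[0,3,0]],"rot":[[0.3,0.5,-5],[0,0,-5],[0,0,-5],[0,0,-5],[0,0,-5],[0,0,-5],[0,0,-4],[0,0,-2],[0,0,0],[0,0,0]]}' 0 115;python3 -m inch '{"slide":[[0,0,0],[0,0,0],[0,0,0],[0,0,0],[0,0,0],[0,0,0],[0,0,0],[0,0,0],[0,0,0],[0,0,0]],"rot":[[0,0,0],[0,0,0],[0,0,0],[0,0,0],[0,0,0],[0,0,0],[0,0,0],[0,0,0],[0,0,0],[0,0,0]]}' 0 115;python3 -c "
from h import *
st()
c=cam('wrist');save(c,'w40',k=1.4)"
```

```text
time: 57.27
eef_pos: [524.7, 6.3, 168.0]
eef_rot: [0.004, 0.824, 0.567, 0.006]
contact_force: [-0.2, -0.4, -4.6]
gripper_width: 10.8
time: 58.1
eef_pos: [525.3, 3.4, 169.5]
eef_rot: [0.005, 0.824, 0.567, 0.007]
contact_force: [-0.6, 0.2, -5.3]
gripper_width: 11.0
t58.10 pos [525.3   3.4 169.5] yaxis [ 0.934 -0.358  0.015] z [ 0.016 -0.    -1.   ] F [-0.6  0.2 -5.3] w11.0 q [ 0.03  0.39 -0.18  1.9   0.1   0.84 -0.56]
```

View pics/w40.png

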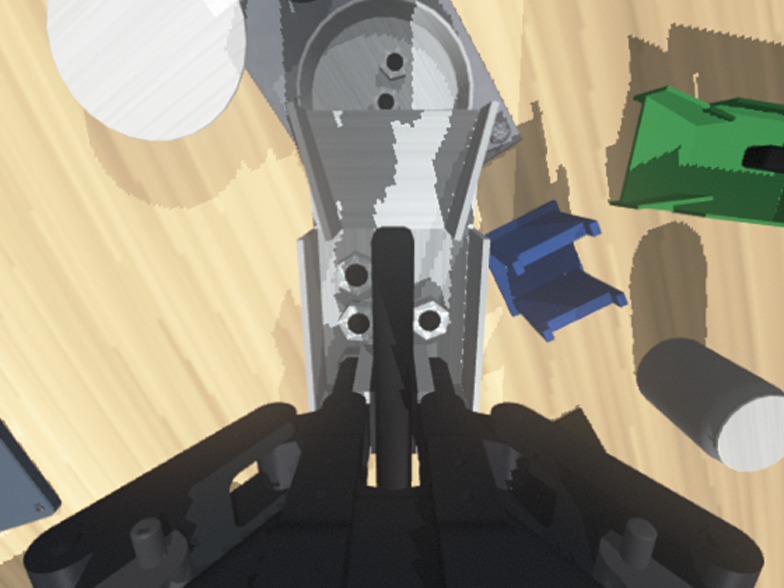

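```bash
python3 -m inch '{"slide":[[0,0,-5],[0,0,-8],[0,0,-11],[0,0,-12],[0,0,-12],[0,0,-12],[0,0,-10],[0,0,-7],[0,0,-4],[0,0,0]],"rot":[[0,0.4,0],[0,0.4,0],[0,0,0],[0,0,0],[0,0,0],[0,0,0],[0,0,0],[0,0,0],[0,0,0],[0,0,0]]}' 0 115;python3 -c "
from h import *
st()
s=arm.observe();R=Rq(s['eef_rot']).as_matrix();print('lip',s['eef_pos']+R@np.array([100,1,36]))
c=cam('wrist');save(c,'w41',k=1.4)
save(cam('scene'),'s41',(200,110,400,260),4)"
```

```text
time: 58.98
eef_pos: [525.3, 4.0, 80.0]
eef_rot: [-0.001, 0.824, 0.567, -0.001]
contact_force: [-0.1, 0.8, -4.5]
gripper_width: 11.0
t58.98 pos [525.3   4.   80. ] yaxis [ 0.934 -0.357 -0.002] z [-0.003  0.    -1.   ] F [-0.1  0.8 -4.5] w11.0 q [ 0.02  0.52 -0.16  1.98  0.13  0.65 -0.6 ]
lip [561.80933872  97.1108149   43.9664325 ]
```

View pics/w41.png

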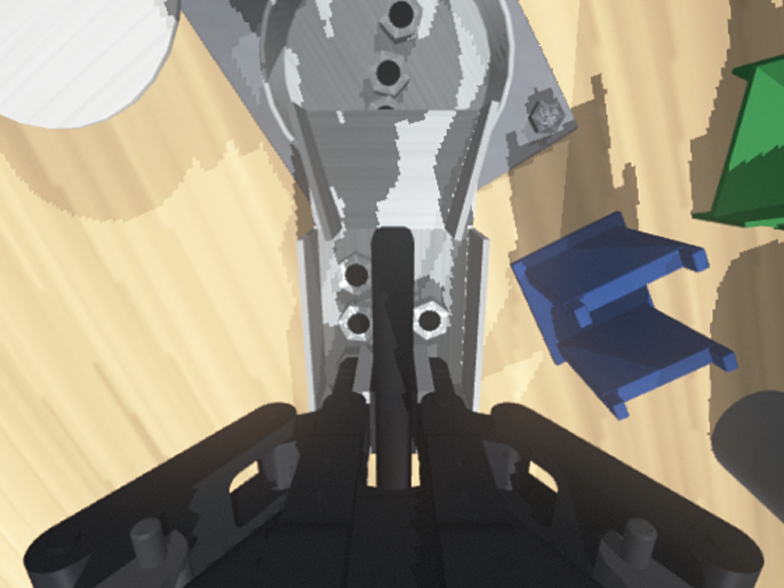

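View pics/s41.png

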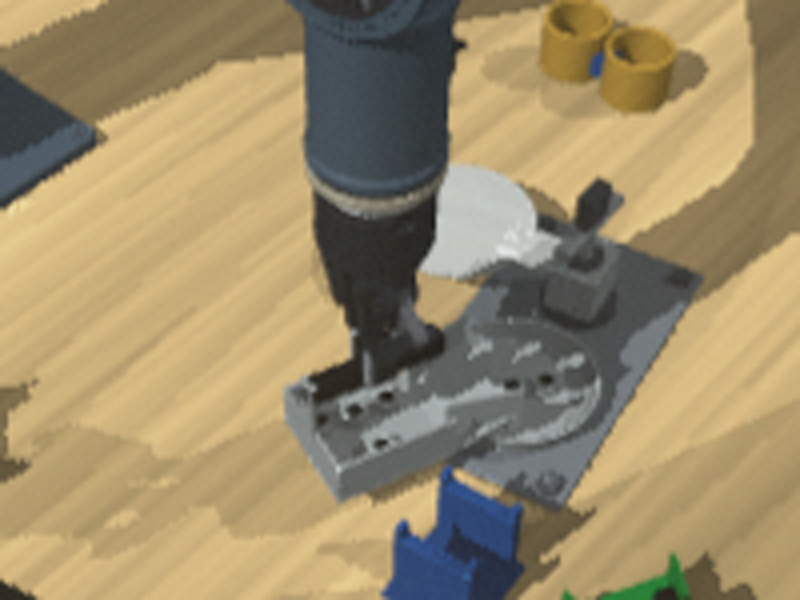

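```bash
python3 -m inch '{"slide":[[1,2.6,6.9],[1.1,3,6.7],[1.3,3.5,6.5],[1.5,3.9,6.1],[1.6,4.2,5.9],[1.8,4.7,5.5],[0,0,0],[0,0,0],[0,0,0],[0,0,0]],"rot":[[-3.75,1.43,0],[-3.75,1.43,0],[-3.75,1.43,0],[-3.75,1.43,0],[-3.75,1.43,0],[-3.75,1.43,0],[0,0,0],[0,0,0],[0,0,0],[0,0,0]]}' 0 115;cat > lip.py <<'E'
from h import *
st()
s=arm.observe();R=Rq(s['eef_rot']).as_matrix();l=s['eef_pos']+R@np.array([100,1,36]);print('lip',l.round(1),'off',(l-[567.4,122.5,0]).round(1)[:2],'tilt',np.arccos(-R[2,2]).round(3),"x",R[:,0].round(3))
E
python3 lip.py
```

```text
time: 59.92
eef_pos: [539.1, 27.2, 125.9]
eef_rot: [0.126, 0.808, 0.55, -0.17]
contact_force: [-0.5, -0.0, -5.7]
gripper_width: 11.0
t59.92 pos [539.1  27.2 125.9] yaxis [ 0.932 -0.363  0.017] z [-0.136 -0.391 -0.91 ] F [-0.5 -0.  -5.7] w11.0 q [-0.39  0.61  0.03  1.74  0.35  1.1  -0.94]
lip [568.8  97.3  51.8] off [  1.4 -25.2] tilt 0.427 x [ 0.337  0.846 -0.414]
```

```bash
python3 -m inch '{"slide":[[1.3,5,4.5],[1.4,5.3,4],[1.5,5.6,3.7],[1.6,5.9,3.4],[0,0,0],[0,0,0],[0,0,0],[0,0,0],[0,0,0],[0,0,0]],"rot":[[-3.75,1.43,0],[-3.75,1.43,0],[-3.75,1.43,0],[-3.75,1.43,0],[0,0,0],[0,0,0],[0,0,0],[0,0,0],[0,0,0],[0,0,0]]}' 0 115;
python3 lip.py; python3 -c "
from h import *
c=cam('wrist');save(c,'w42',k=1.4)"
```

```text
time: 60.75
eef_pos: [544.4, 37.9, 145.5]
eef_rot: [0.202, 0.781, 0.52, -0.28]
contact_force: [0.6, 0.1, -5.4]
gripper_width: 10.9
t60.75 pos [544.4  37.9 145.5] yaxis [ 0.926 -0.377  0.025] z [-0.227 -0.607 -0.761] F [ 0.6  0.1 -5.4] w10.9 q [-0.53  0.74  0.1   1.58  0.41  1.38 -1.03]
lip [567.3  85.6  53.4] off [ -0.1 -36.9] tilt 0.705 x [ 0.302  0.7   -0.648]
```

View pics/w42.png

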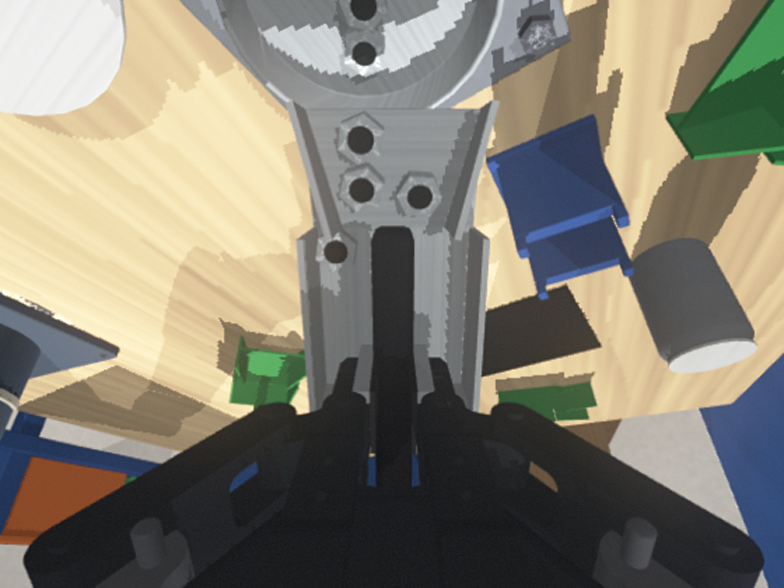

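```bash
python3 -m inch '{"slide":[[0,5,-1.5],[0,6,-1.5],[0,5,-1],[1.5,6,2],[1.6,6,2],[0,0,0],[0,0,0],[0,0,0],[0,0,0],[0,0,0]],"rot":[[0,0,0],[0,0,0],[0,0,0],[-3.75,1.43,0],[-3.75,1.43,0],[0,0,0],[0,0,0],[0,0,0],[0,0,0],[0,0,0]]}' 0 115;
python3 lip.py; python3 -c "
from h import *
c=cam('wrist');save(c,'w43',k=1.4)"
```

```text
time: 61.63
eef_pos: [547.7, 68.1, 146.2]
eef_rot: [0.24, 0.76, 0.505, -0.331]
contact_force: [-0.3, 0.6, -4.3]
gripper_width: 10.9
t61.63 pos [547.7  68.1 146.2] yaxis [ 0.927 -0.375  0.031] z [-0.26  -0.699 -0.666] F [-0.3  0.6 -4.3] w10.9 q [-0.6   0.84  0.12  1.47  0.43  1.53 -1.07]
lip [566.4 103.5  47.8] off [ -1. -19.] tilt 0.842 x [ 0.271  0.609 -0.745]
```

View pics/w43.png

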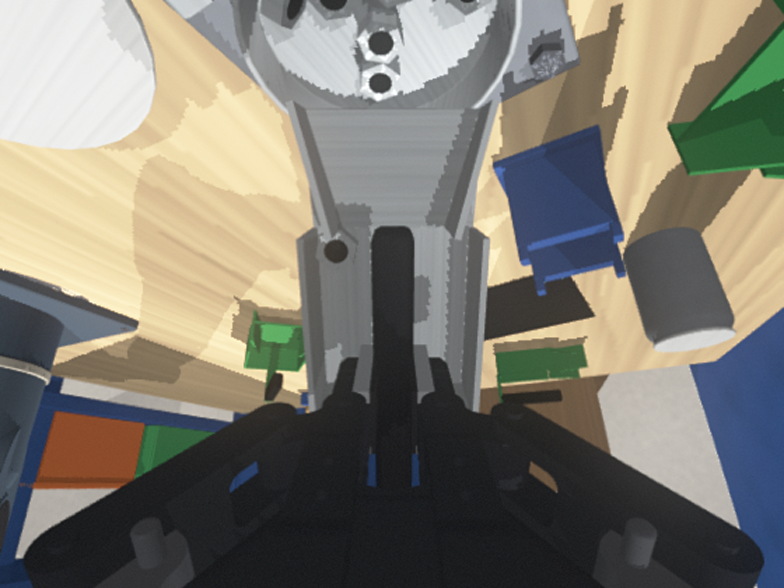

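```bash
python3 -m inch '{"slide":[[1.6,5,1.5],[1.6,5,1.5],[0,0,0],[0,0,0],[0,0,0],[0,0,0],[0,0,0],[0,0,0],[0,0,0],[0,0,0]],"rot":[[-3.75,1.43,0],[-3.75,1.43,0],[1.36,3.05,-3.7],[1.36,3.05,-3.7],[1.36,3.05,-3.7],[1.36,3.05,-3.7],[0,0,0],[0,0,0],[0,0,0],[0,0,0]]}' 0 115;
python3 lip.py; python3 -c "
from h import *
c=cam('wrist');save(c,'w44',k=1.4)"
```

```text
time: 62.52
eef_pos: [551.7, 75.5, 154.2]
eef_rot: [0.133, 0.762, 0.431, -0.466]
contact_force: [-0.0, 0.3, -4.7]
gripper_width: 10.8
t62.52 pos [551.7  75.5 154.2] yaxis [ 0.78  -0.594 -0.198] z [-0.595 -0.604 -0.531] F [-0.   0.3 -4.7] w10.8 q [-0.49  1.04  0.14  1.11  0.27  1.94 -0.93]
lip [550.7 106.4  52.5] off [-16.7 -16.1] tilt 1.011 x [ 0.196  0.532 -0.824]
```

View pics/w44.png

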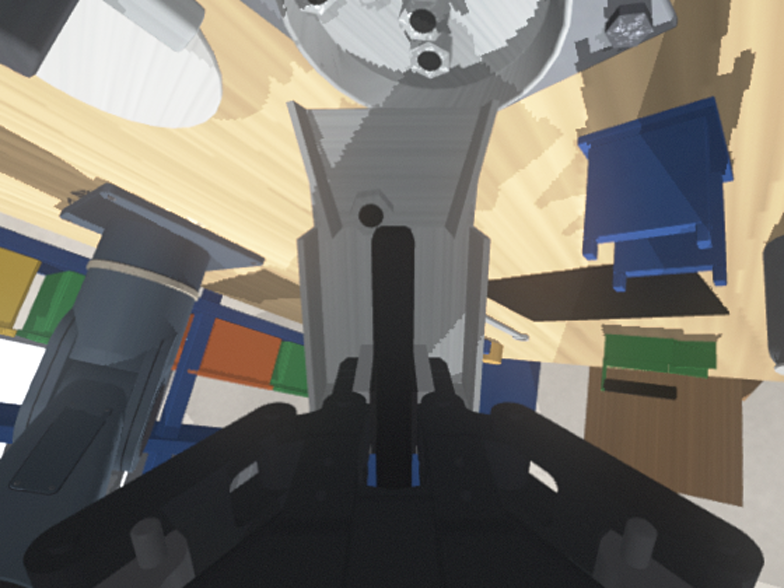

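```bash
python3 -m inch '{"slide":[[1,0,-1],[2,0,-1],[2,0,0],[0,0,0],[0,0,0],[0,0,0],[0,0,0],[0,0,0],[0,0,0],[0,0,0]],"rot":[[-0.8,-2.1,3.3],[-0.8,-2.1,3.3],[-0.8,-2.1,3.3],[0,0,0],[0,0,0],[0,0,0],[0,0,0],[0,0,0],[0,0,0],[0,0,0]]}' 0 115;
python3 lip.py; python3 -c "
from h import *
c=cam('wrist');save(c,'w45',k=1.4)"
```

```text
time: 63.4
eef_pos: [555.6, 78.7, 154.6]
eef_rot: [0.215, 0.742, 0.481, -0.415]
contact_force: [0.1, -0.2, -3.7]
gripper_width: 11.2
t63.40 pos [555.6  78.7 154.6] yaxis [ 0.892 -0.446 -0.08 ] z [-0.409 -0.718 -0.563] F [ 0.1 -0.2 -3.7] w11.2 q [-0.58  0.96  0.14  1.26  0.38  1.76 -0.97]
lip [561.1 105.9  52. ] off [ -6.3 -16.6] tilt 0.973 x [ 0.193  0.535 -0.822]
```

View pics/w45.png

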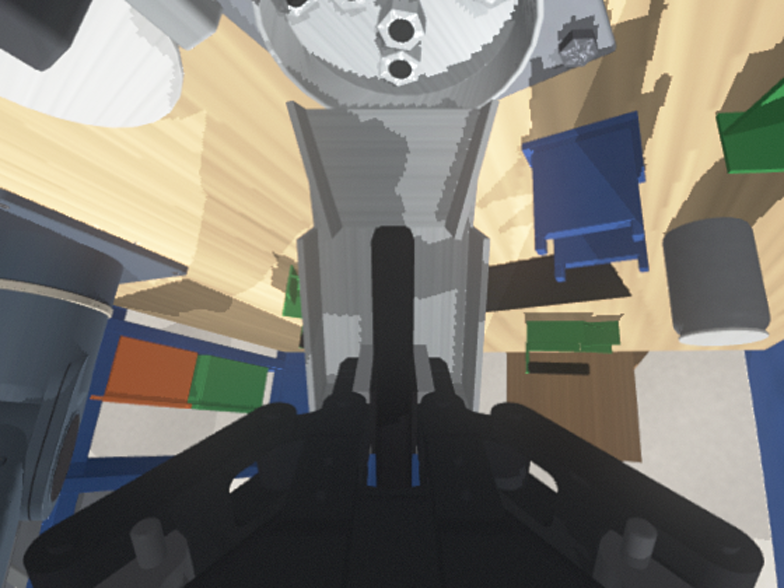

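```bash
python3 -m inch '{"slide":[[0,0,-1],[-2,-5,-2],[-2.4,-6.4,-2.5],[-2.4,-6.4,-3.1],[-2.3,-6.2,-3.4],[-2.2,-5.9,-4],[-2.1,-5.6,-4.4],[-2,-5.3,-4.8],[-1.9,-5,-5.2],[0,0,0]],"rot":[[-1,-2.7,4.1],[3.75,-1.43,0],[3.75,-1.43,0],[3.75,-1.43,0],[3.75,-1.43,0],[3.75,-1.43,0],[3.75,-1.43,0],[3.75,-1.43,0],[3.75,-1.43,0],[0,0,0]]}' 0 115;
python3 lip.py
```

```text
time: 64.28
eef_pos: [536.5, 27.5, 120.3]
eef_rot: [0.095, 0.808, 0.556, -0.17]
contact_force: [-0.0, -2.0, -3.0]
gripper_width: 11.4
t64.28 pos [536.5  27.5 120.3] yaxis [ 0.931 -0.363 -0.036] z [-0.17  -0.342 -0.924] F [-0. -2. -3.] w11.4 q [-0.34  0.62  0.02  1.73  0.3   1.1  -0.87]
lip [563.6 101.5  49. ] off [ -3.8 -21. ] tilt 0.392 x [ 0.324  0.867 -0.38 ]
```

```bash
python3 -m inch '{"slide":[[0,-2,0],[0,-3,0],[0,-3,2],[0,-3,4],[0,-3,6],[0,0,8],[0,0,8],[0,0,6],[0,0,3],[0,0,0]],"rot":[[3.35,-1.67,0],[3.35,-1.67,0],[3.35,-1.67,0],[3.35,-1.67,0],[3.35,-1.67,0],[3.35,-1.67,0],[0,0,0],[0,0,0],[0,0,0],[0,0,0]]}' 0 115;
python3 lip.py;  python3 -c "
from h import *
c=cam('wrist');save(c,'w46',k=1.4)
save(cam('scene'),'s46',(200,110,400,260),4)"
```

```text
time: 65.12
eef_pos: [531.8, 6.3, 158.2]
eef_rot: [-0.002, 0.825, 0.565, -0.004]
contact_force: [0.5, 0.5, -3.9]
gripper_width: 10.6
t65.12 pos [531.8   6.3 158.2] yaxis [ 0.932 -0.362 -0.008] z [-0.009 -0.002 -1.   ] F [ 0.5  0.5 -3.9] w10.6 q [-0.01  0.43 -0.13  1.88  0.07  0.85 -0.55]
lip [568.7  99.  121.6] off [  1.3 -23.5] tilt 0.009 x [ 0.362  0.932 -0.006]
```

View pics/w46.png

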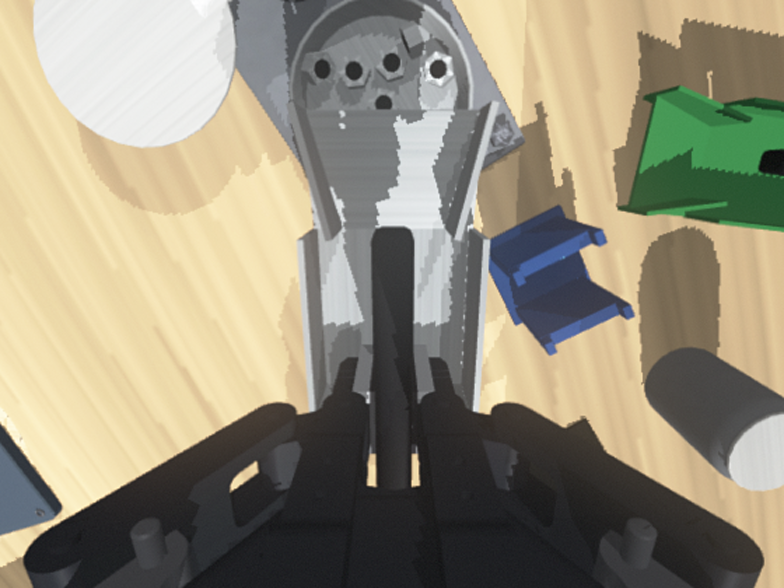

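View pics/s46.png

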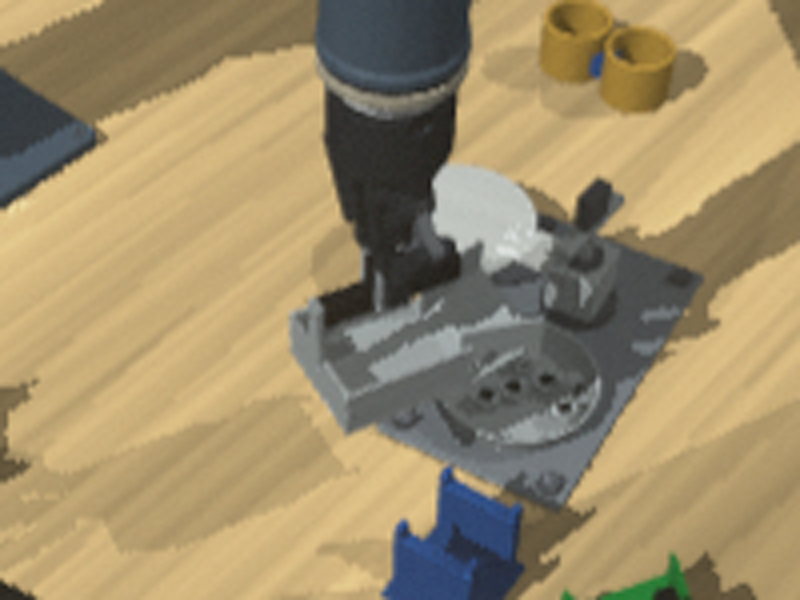

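```bash
python3 -m inch '{"slide":[[0,-8,3],[0,-14,3],[0,-17,3],[1,-18,0],[1,-18,0],[1,-18,0],[1,-18,0],[1,-18,0],[1,-18,0],[1,-18,0]],"rot":[[0,0.5,2],[0,0,4],[0,0,6],[0,0,6],[0,0,6],[0,0,6],[0,0,6],[0,0,6],[0,0,6],[0,0,6]]}' 0 115;python3 -m inch '{"slide":[[1,-18,0],[1,-18,0],[1,-18,0],[1,-18,0],[1,-15,0],[1,-12,0],[0,-8,0],[0,-4,0],[0,0,0],[0,0,0]],"rot":[[0,0,6],[0,0,6],[0,0,6],[0,0,6],[0,0,6],[0,0,6],[0,0,6],[0,0,4],[0,0,2],[0,0,0]]}' 0 115;
python3 lip.py
```

```text
time: 66.05
eef_pos: [539.5, -147.8, 160.3]
eef_rot: [-0.004, 0.448, 0.894, -0.015]
contact_force: [1.3, 0.4, -4.1]
gripper_width: 11.0
time: 66.88
eef_pos: [547.2, -261.4, 151.0]
eef_rot: [-0.004, 0.016, 1.0, -0.017]
contact_force: [0.2, -0.5, -4.1]
gripper_width: 11.0
t66.88 pos [ 547.2 -261.4  151. ] yaxis [ 0.032  0.999 -0.034] z [-0.009 -0.034 -0.999] F [ 0.2 -0.5 -4.1] w11.0 q [ 0.71  0.58 -0.58  1.7   0.41  0.99  1.51]
lip [ 447.  -258.4  115.8] off [-120.4 -380.9] tilt 0.035 x [-0.999  0.033  0.008]
```

```bash
python3 -m inch '{"slide":[[1,-8,0],[1,-9,0],[1,-9,-5],[1,-8,-10],[1,-5,-14],[0,0,-15],[0,0,-14],[0,0,-10],[0,0,-5],[0,0,0]],"rot":[[0.7,-0.2,3],[0.7,-0.2,3],[0.5,0,3],[0,0,0],[0,0,0],[0,0,0],[0,0,0],[0,0,0],[0,0,0],[0,0,0]]}' 0 115;
python3 lip.py;  python3 -c "
from h import *
c=cam('wrist');save(c,'w47',k=1.4)
import pickle;pickle.dump(c,open('w47.pkl','wb'))"
```

```text
time: 67.72
eef_pos: [554.1, -294.4, 65.6]
eef_rot: [-0.004, -0.062, 0.998, 0.002]
contact_force: [-0.0, -0.2, -3.5]
gripper_width: 11.4
t67.72 pos [ 554.1 -294.4   65.6] yaxis [-0.123  0.992  0.004] z [-0.008  0.003 -1.   ] F [-0.  -0.2 -3.5] w11.4 q [ 0.76  0.71 -0.59  1.71  0.49  0.88  1.66]
lip [ 454.4 -305.6   30.4] off [-113.  -428.1] tilt 0.009 x [-0.992 -0.123  0.008]
```

View pics/w47.png

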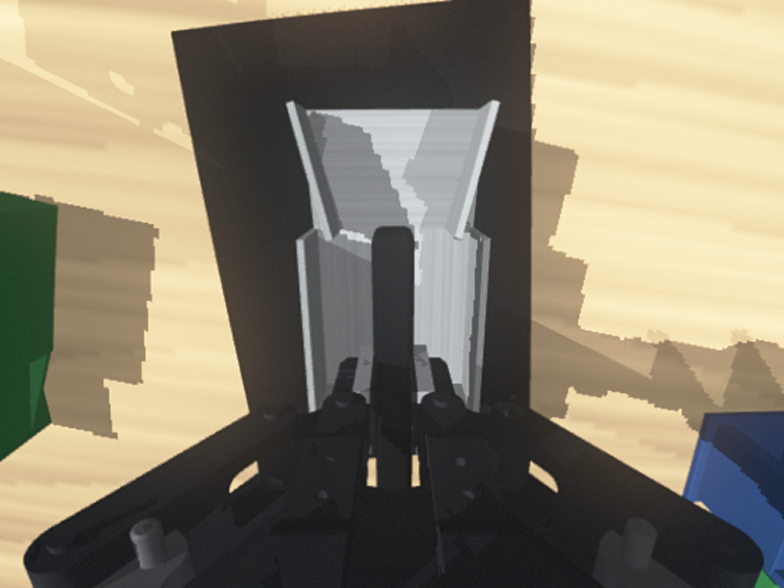

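Pan is empty over the mat. Shift −9 in y and lower gently.

```bash
python3 -m inch '{"slide":[[0,-4,0],[0,-4,-1],[0,-1,-3],[0,0,-3],[0,0,-2],[0,0,-1.5],[0,0,-1],[0,0,0],[0,0,0],[0,0,0]],"rot":[[-0.2,-0.5,0],[0,0,0],[0,0,0],[0,0,0],[0,0,0],[0,0,0],[0,0,0],[0,0,0],[0,0,0],[0,0,0]]}' 0 115;
python3 lip.py
```

```text
time: 68.6
eef_pos: [556.3, -304.8, 56.7]
eef_rot: [0.003, -0.061, 0.998, -0.002]
contact_force: [0.4, -0.8, -3.6]
gripper_width: 11.2
t68.60 pos [ 556.3 -304.8   56.7] yaxis [-0.122  0.993 -0.004] z [ 0.006 -0.003 -1.   ] F [ 0.4 -0.8 -3.6] w11.2 q [ 0.77  0.72 -0.58  1.71  0.51  0.85  1.66]
lip [ 457.2 -316.2   20.1] off [-110.2 -438.7] tilt 0.007 x [-0.993 -0.122 -0.006]
```

```bash
python3 -m inch '{"slide":[[-2,1,-1],[-1,0,-1],[0,0,-1],[0,0,-1],[0,0,-0.5],[0,0,0],[0,0,0],[0,0,0],[0,0,0],[0,0,0]],"rot":[[0.2,0.4,0],[0,0,0],[0,0,0],[0,0,0],[0,0,0],[0,0,0],[0,0,0],[0,0,0],[0,0,0],[0,0,0]]}' 0 115;
python3 lip.py
```

```text
time: 69.43
eef_pos: [553.3, -303.5, 52.9]
eef_rot: [-0.0, -0.061, 0.998, -0.0]
contact_force: [-0.1, -0.1, -1.7]
gripper_width: 11.2
t69.43 pos [ 553.3 -303.5   52.9] yaxis [-0.122  0.993 -0.   ] z [-0.001 -0.    -1.   ] F [-0.1 -0.1 -1.7] w11.2 q [ 0.77  0.73 -0.58  1.72  0.51  0.85  1.66]
lip [ 453.9 -314.8   16.9] off [-113.5 -437.3] tilt 0.001 x [-0.993 -0.122  0.001]
```

```bash
python3 -m inch '{"slide":[[0,0,-0.3],[0,0,0],[0,0,0],[0,0,0],[0,0,0],[0,0,0],[0,0,0],[0,0,5],[0,0,10],[0,0,15]],"rot":[[0,0,0],[0,0,0],[0,0,0],[0,0,0],[0,0,0],[0,0,0],[0,0,0],[0,0,0],[0,0,0],[0,0,0]]}' 0.5 80;python3 -m inch '{"slide":[[0,0,20],[0,0,25],[0,0,30],[0,0,30],[0,0,20],[0,0,10],[0,0,0],[0,0,0],[0,0,0],[0,0,0]],"rot":[[0,0,0],[0,0,0],[0,0,0],[0,0,0],[0,0,0],[0,0,0],[0,0,0],[0,0,0],[0,0,0],[0,0,0]]}' 0.5 80;python3 -c "
from h import *
st()
c=cam('wrist');save(c,'w48',k=1.4)
import pickle;pickle.dump(c,open('w48.pkl','wb'))
save(cam('top'),'t48',(150,130,310,260),4.8)"
```

```text
time: 70.27
eef_pos: [553.4, -303.3, 83.0]
eef_rot: [-0.001, -0.061, 0.998, 0.0]
contact_force: [0.5, 0.6, -0.2]
gripper_width: 42.6
time: 71.1
eef_pos: [553.4, -301.5, 234.2]
eef_rot: [0.003, -0.063, 0.998, -0.001]
contact_force: [-0.1, -0.6, -0.8]
gripper_width: 42.8
t71.10 pos [ 553.4 -301.5  234.2] yaxis [-0.125  0.992 -0.002] z [ 0.005 -0.001 -1.   ] F [-0.1 -0.6 -0.8] w42.8 q [ 0.83  0.55 -0.67  1.52  0.35  1.19  1.8 ]
```

View pics/w48.png

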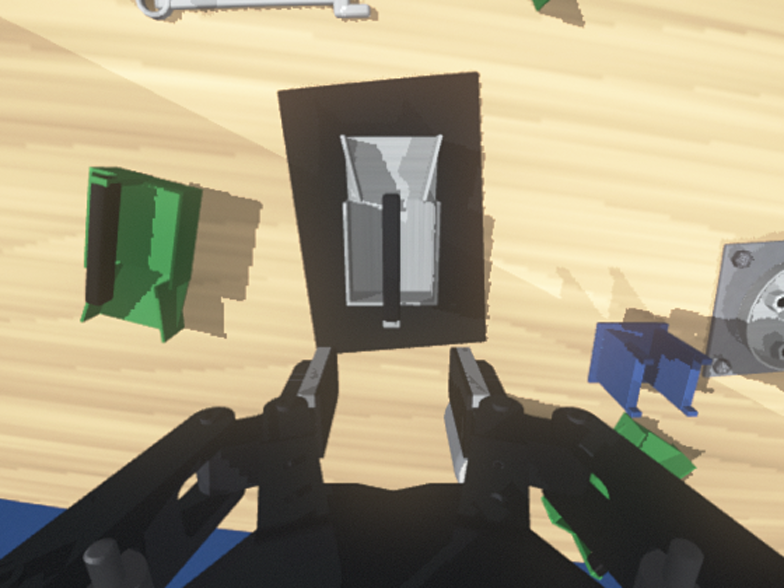

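View pics/t48.png

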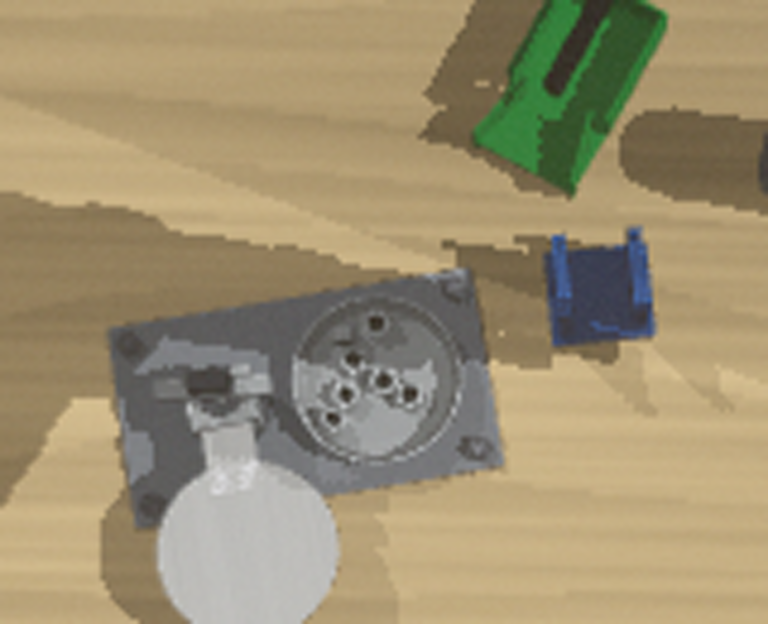

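```bash
python3 -m inch '{"slide":[[0,15,0],[0,25,0],[0,30,0],[0,32,0],[0,32,0],[0,32,0],[0,32,0],[0,32,0],[0,32,0],[0,32,0]],"rot":[[0,0,-7],[0,0,-7],[0,0,-7],[0,0,-7],[0,0,-7],[0,0,-7],[0,0,-7],[0,0,-7],[0,0,-7],[0,0,-7]]}' 0.4;python3 -m inch '{"slide":[[0,25,0],[0,20,0],[0,20,0],[0,10,0],[0,0,0],[0,0,0],[0,0,0],[0,0,0],[0,0,0],[0,0,0]],"rot":[[0,0,-7],[0,0,-7],[0,0,-7],[0,0,-3],[0,0,0],[0,0,0],[0,0,0],[0,0,0],[0,0,0],[0,0,0]]}' 0.4;python3 -c "
from h import *
st()
c=cam('wrist');save(c,'w49',k=1.4)
import pickle;pickle.dump(c,open('w49.pkl','wb'))"
```

```text
time: 72.03
eef_pos: [545.8, -6.3, 222.9]
eef_rot: [-0.006, 0.534, 0.845, -0.0]
contact_force: [0.3, -0.1, -0.6]
gripper_width: 34.3
time: 72.87
eef_pos: [541.7, 78.6, 217.5]
eef_rot: [-0.01, 0.7, 0.714, -0.002]
contact_force: [0.5, 0.4, -0.0]
gripper_width: 33.9
t72.87 pos [541.7  78.6 217.5] yaxis [ 1.     0.02  -0.017] z [-0.017  0.011 -1.   ] F [ 0.5  0.4 -0. ] w33.9 q [ 0.01  0.4  -0.33  1.75  0.13  1.03 -0.34]
```

View pics/w49.png

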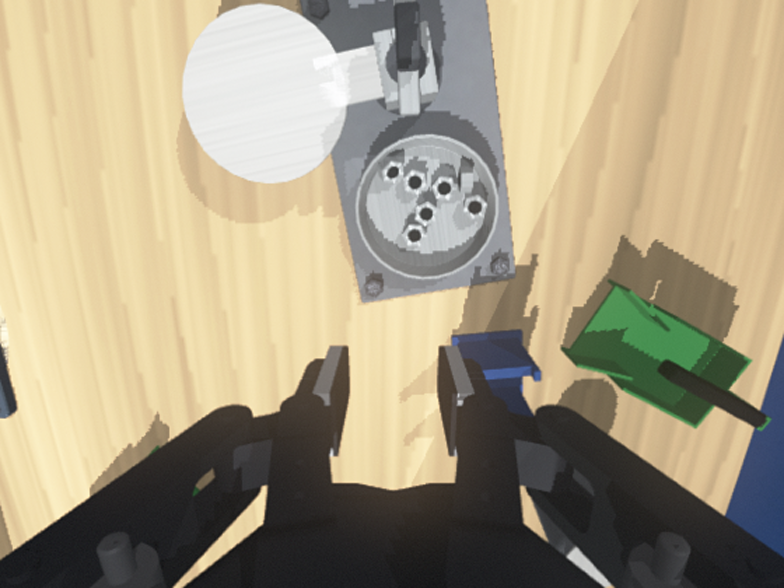

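```bash
python3 - <<'E'
from h import *
import pickle
c=pickle.load(open('w49.pkl','rb'))
im=c["img"][:,:,::-1][85:205,245:365];cv2.imwrite('pics/w49c.png',cv2.resize(im,None,fx=5,fy=5,interpolation=cv2.INTER_CUBIC))
E
```

```text
(no output)
```

View pics/w49c.png

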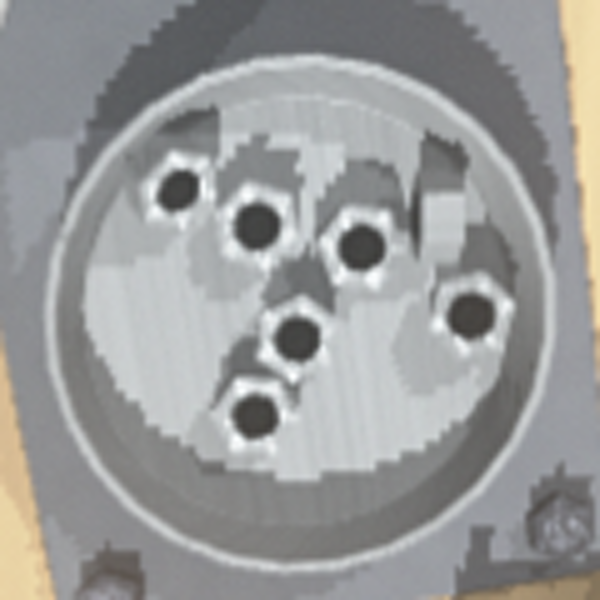

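```bash
python3 -m inch '{"slide":[[0,20,-5],[0,25,-5],[0,25,-8],[0,25,-8],[0,15,-5],[0,10,0],[0,0,0],[0,0,0],[0,0,0],[0,0,0]],"rot":[[-0.3,-0.5,-0.7],[-0.3,-0.5,-0.7],[0,0,0],[0,0,0],[0,0,0],[0,0,0],[0,0,0],[0,0,0],[0,0,0],[0,0,0]]}' 0.4;python3 -c "
from h import *
st()
c=cam('wrist');save(c,'w50',(180,90,390,240),3.7)
import pickle;pickle.dump(c,open('w50.pkl','wb'))"
```

```text
time: 73.75
eef_pos: [544.2, 193.7, 186.6]
eef_rot: [0.003, 0.713, 0.701, 0.001]
contact_force: [0.1, -0.2, -0.7]
gripper_width: 34.3
t73.75 pos [544.2 193.7 186.6] yaxis [ 1.    -0.018  0.005] z [ 0.005 -0.003 -1.   ] F [ 0.1 -0.2 -0.7] w34.3 q [-0.21  0.46 -0.32  1.73  0.18  0.97 -0.62]
```

View pics/w50.png

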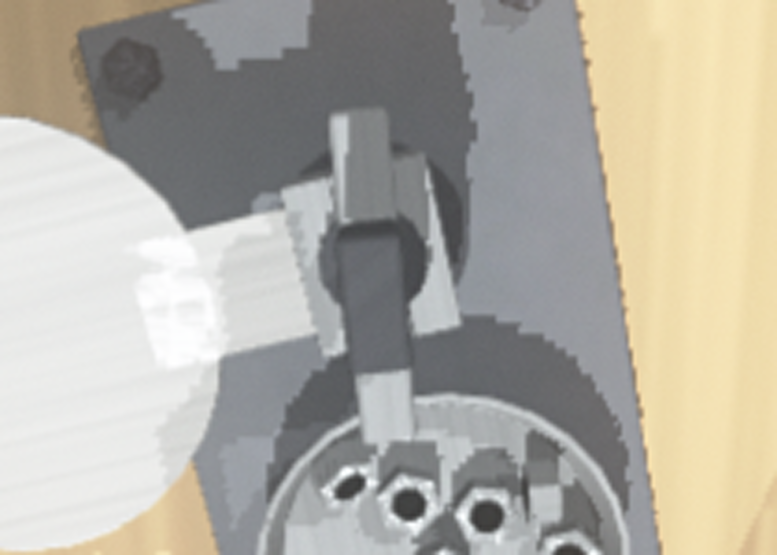

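```bash
python3 - <<'E'
from h import *
import pickle
c=pickle.load(open('w50.pkl','rb'));f=lambda u,v:(180+u/3.7,90+v/3.7)
P=plane(c,[f(359,110),f(387,442)],96);print(P.round(1),P.mean(0).round(1),np.linalg.norm(P[0]-P[1]),"ang",np.degrees(np.arctan2(*(P[0]-P[1])[[1,0]])))
T=plane(c,[f(340,240),f(400,240),f(357,372),f(412,372)],126);print(T.round(1),T.mean(0))
E
```

```text
[[543.5 268.2  96. ]
 [548.7 189.4  96. ]] [546.1 228.8  96. ] 78.98476122769972 ang 93.7595403269253
[[539.2 242.5 126. ]
 [551.6 242.3 126. ]
 [542.1 214.5 126. ]
 [553.9 214.3 126. ]] [546.71021581 228.36989187 126.        ]
```

```bash
python3 -m inch '{"slide":[[0.5,10,0],[0.5,12,0],[0.5,10,-5],[0.3,3,-12],[0,0,-15],[0,0,-12],[0,0,-6],[0,0,0],[0,0,0],[0,0,0]],"rot":[[0,0,2.4],[0,0,2.4],[0,0,0],[0,0,0],[0,0,0],[0,0,0],[0,0,0],[0,0,0],[0,0,0],[0,0,0]]}' 0.4;python3 -c "
from h import *
st()
c=cam('wrist');save(c,'w51',(180,120,390,270),3.7)
import pickle;pickle.dump(c,open('w51.pkl','wb'))"
```

```text
time: 74.63
eef_pos: [546.0, 233.3, 131.5]
eef_rot: [0.002, 0.68, 0.733, 0.001]
contact_force: [-0.6, -0.1, 0.5]
gripper_width: 34.1
t74.63 pos [546.  233.3 131.5] yaxis [0.997 0.076 0.005] z [ 0.005 -0.001 -1.   ] F [-0.6 -0.1  0.5] w34.1 q [-0.27  0.55 -0.33  1.76  0.23  0.87 -0.63]
```

View pics/w51.png

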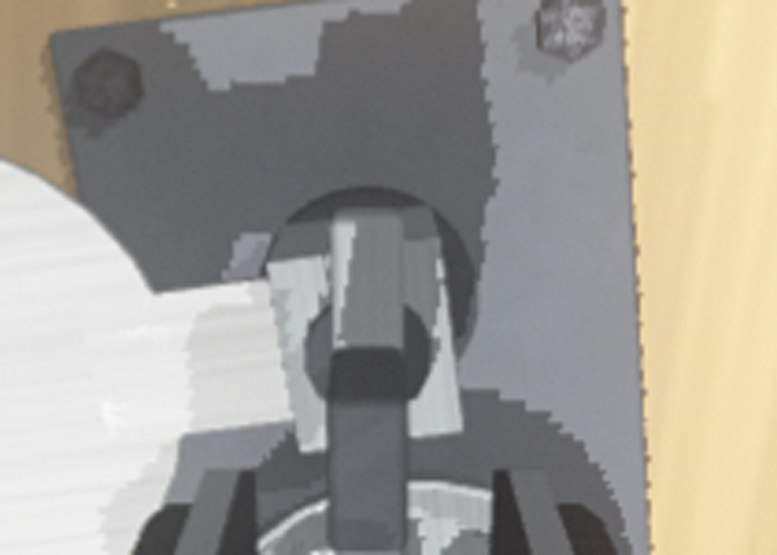

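```bash
python3 -m inch '{"slide":[[-0.5,-2.5,0],[-0.5,-1.8,-4],[0,0,-8],[0,0,-10],[0,0,-10],[0,0,-8],[0,0,-5],[0,0,-3],[0,0,0],[0,0,0]],"rot":[[0,0.3,-0.4],[0,0,0],[0,0,0],[0,0,0],[0,0,0],[0,0,0],[0,0,0],[0,0,0],[0,0,0],[0,0,0]]}' 0.4;python3 -c "
from h import *
st()"
```

```text
time: 75.52
eef_pos: [545.3, 228.1, 79.2]
eef_rot: [0.0, 0.683, 0.73, -0.0]
contact_force: [-0.5, 0.2, -0.4]
gripper_width: 34.6
t75.52 pos [545.3 228.1  79.2] yaxis [0.998 0.067 0.001] z [ 0.001 -0.001 -1.   ] F [-0.5  0.2 -0.4] w34.6 q [-0.28  0.61 -0.31  1.81  0.26  0.76 -0.66]
```

```bash
python3 -m inch '{"slide":[[0.5,0.8,3.5],[0,0,0],[0,0,0],[0,0,0],[0,0,0],[0,0,0],[0,0,0],[0,0,0],[0,0,0],[0,0,0]],"rot":[[0,0,0],[0,0,0],[0,0,0],[0,0,0],[0,0,0],[0,0,0],[0,0,0],[0,0,0],[0,0,0],[0,0,0]]}' 0.4;python3 -m inch '{"slide":[[0,0,0],[0,0,0],[0,0,0],[0,0,0],[0,0,0],[0,0,0],[0,0,0],[0,0,0],[0,0,0],[0,0,0]],"rot":[[0,0,0],[0,0,0],[0,0,0],[0,0,0],[0,0,0],[0,0,0],[0,0,0],[0,0,0],[0,0,0],[0,0,0]]}' 0 80;python3 -c "
from h import *
st()"
```

```text
time: 76.35
eef_pos: [546.9, 229.7, 85.0]
eef_rot: [0.001, 0.683, 0.73, 0.001]
contact_force: [0.2, -0.3, 0.1]
gripper_width: 34.2
time: 77.18
eef_pos: [546.0, 229.6, 85.0]
eef_rot: [0.001, 0.683, 0.731, 0.001]
contact_force: [-0.8, 0.1, 1.8]
gripper_width: 12.7
t77.18 pos [546.  229.6  85. ] yaxis [0.998 0.067 0.002] z [ 0.002  0.    -1.   ] F [-0.8  0.1  1.8] w12.7 q [-0.28  0.6  -0.31  1.81  0.25  0.77 -0.65]
```

```bash
python3 -m inch '{"slide":[[0,0,0],[0,0,0],[0,0,0],[0,0,0],[0,0,0],[0,0,0],[0,0,0],[0,0,0],[0,0,0],[0,0,0]],"rot":[[0,0,2],[0,0,4],[0,0,5],[0,0,5],[0,0,5],[0,0,5],[0,0,5],[0,0,5],[0,0,5],[0,0,5]]}' 0 80;python3 lip.py;python3 -m inch '{"slide":[[0,0,0],[0,0,0],[0,0,0],[0,0,0],[0,0,0],[0,0,0],[0,0,0],[0,0,0],[0,0,0],[0,0,0]],"rot":[[0,0,5],[0,0,5],[0,0,5],[0,0,5],[0,0,5],[0,0,5],[0,0,5],[0,0,4],[0,0,2],[0,0,0]]}' 0 80;python3 lip.py; python3 -c "
from h import *
print(arm.observe()['moment'])
save(cam('scene'),'s52',(280,110,400,220),6)"
```

```text
time: 78.02
eef_pos: [545.6, 229.7, 85.0]
eef_rot: [0.0, 0.329, 0.944, 0.001]
contact_force: [-1.3, 0.1, 0.8]
gripper_width: 12.8
t78.02 pos [545.6 229.7  85. ] yaxis [0.622 0.783 0.002] z [ 0.001  0.002 -1.   ] F [-1.3  0.1  0.8] w12.8 q [-0.13  0.63 -0.55  1.8   0.43  0.83  0.01]
lip [468.  292.8  49.1] off [-99.4 170.3] tilt 0.002 x [-0.783  0.622  0.001]
time: 78.85
eef_pos: [545.3, 229.8, 85.0]
eef_rot: [-0.002, -0.039, 0.999, 0.002]
contact_force: [-1.2, -0.2, 2.5]
gripper_width: 12.3
t78.85 pos [545.3 229.8  85. ] yaxis [-0.078  0.997  0.004] z [-0.004  0.004 -1.   ] F [-1.2 -0.2  2.5] w12.3 q [-0.01  0.68 -0.76  1.79  0.58  0.9   0.62]
lip [445.4 223.2  49.4] off [-122.   100.7] tilt 0.006 x [-0.997 -0.078  0.003]
[-0.00578805  0.24466413 -0.21587499]
```

View pics/s52.png

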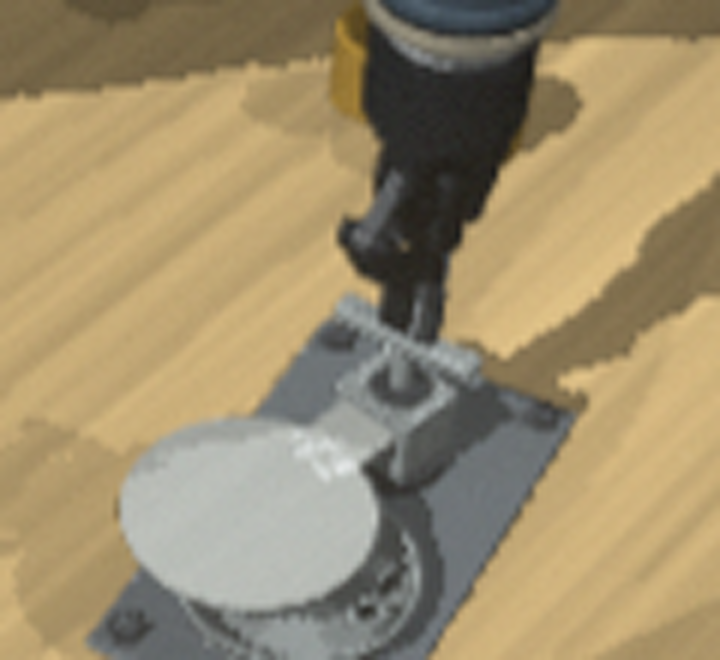

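```bash
python3 -m inch '{"slide":[[0,0,0],[0,0,0],[0,0,0],[0,0,0],[0,0,0],[0,0,0],[0,0,0],[0,0,0],[0,0,0],[0,0,0]],"rot":[[0,0,2],[0,0,2],[0,0,2],[0,0,2],[0,0,2],[0,0,2],[0,0,1],[0,0,0],[0,0,0],[0,0,0]]}' 0 80;python3 lip.py; python3 -c "
from h import *
print(arm.observe()['moment'])
save(cam('scene'),'s53',(280,110,400,220),6)"
```

```text
time: 79.73
eef_pos: [545.3, 229.9, 85.0]
eef_rot: [-0.002, -0.146, 0.989, 0.002]
contact_force: [-1.8, -0.4, 1.9]
gripper_width: 12.6
t79.73 pos [545.3 229.9  85. ] yaxis [-0.289  0.957  0.005] z [-0.005  0.003 -1.   ] F [-1.8 -0.4  1.9] w12.6 q [ 0.02  0.7  -0.81  1.79  0.62  0.93  0.8 ]
lip [449.1 202.   49.4] off [-118.3   79.5] tilt 0.006 x [-0.957 -0.289  0.004]
[ 0.04222239  0.29914169 -0.1994141 ]
```

View pics/s53.png

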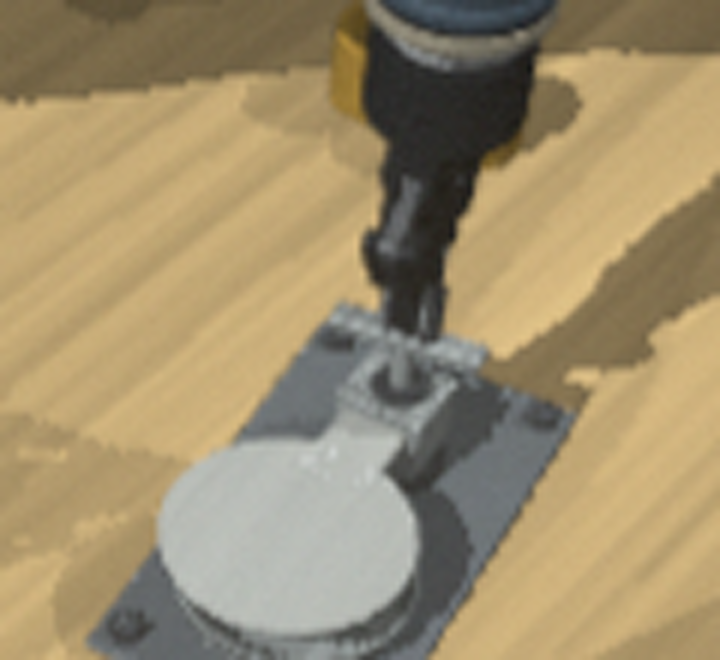

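```bash
python3 -m inch '{"slide":[[0,0,0],[0,0,0],[0,0,0],[0,0,0],[0,0,0],[0,0,0],[0,0,0],[0,0,0],[0,0,0],[0,0,0]],"rot":[[0,0,1],[0,0,1],[0,0,1],[0,0,1],[0,0,1],[0,0,1],[0,0,1],[0,0,1],[0,0,0],[0,0,0]]}' 0 80;python3 lip.py; python3 -c "
from h import *
print(arm.observe()['moment'])
save(cam('scene'),'s54',(280,110,400,220),6)
c=cam('wrist');save(c,'w54',k=1.4)"
```

```text
time: 80.62
eef_pos: [545.1, 229.6, 85.0]
eef_rot: [-0.003, -0.218, 0.976, 0.002]
contact_force: [-2.3, 0.4, 1.2]
gripper_width: 12.4
t80.62 pos [545.1 229.6  85. ] yaxis [-0.426  0.905  0.006] z [-0.007  0.003 -1.   ] F [-2.3  0.4  1.2] w12.4 q [ 0.04  0.71 -0.85  1.79  0.64  0.95  0.93]
lip [454.  188.   49.5] off [-113.4   65.5] tilt 0.008 x [-0.905 -0.426  0.005]
[ 0.08930263  0.54334795 -1.37306005]
```

View pics/s54.png

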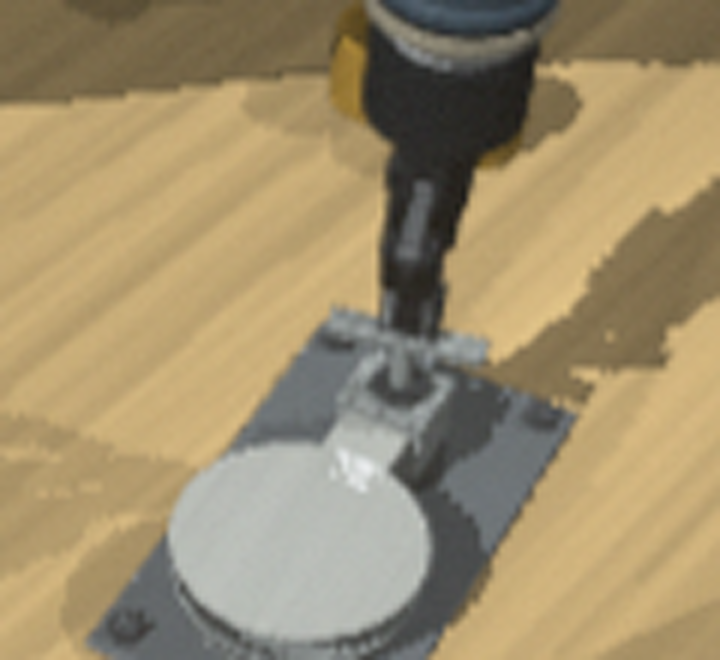

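View pics/w54.png

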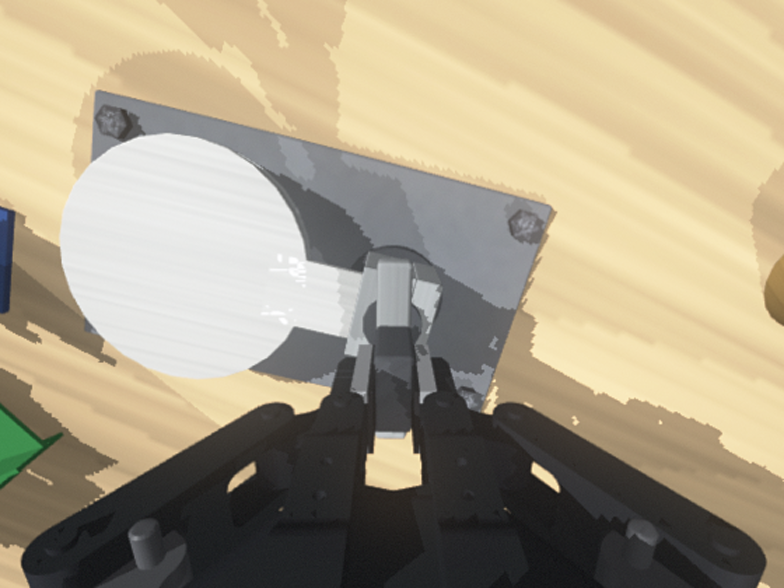

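```bash
python3 -m inch '{"slide":[[0,0,0],[0,0,0],[0,0,0],[0,0,0],[0,0,0],[0,0,0],[0,0,0],[0,0,0],[0,0,0],[0,0,0]],"rot":[[0,0,-3],[0,0,-3],[0,0,-3],[0,0,-2],[0,0,-1],[0,0,0],[0,0,0],[0,0,0],[0,0,0],[0,0,0]]}' 0 80;python3 lip.py; python3 -c "
from h import *
print(arm.observe()['moment'])"
```

```text
time: 81.55
eef_pos: [545.5, 230.1, 85.0]
eef_rot: [-0.001, -0.119, 0.993, 0.001]
contact_force: [-0.2, 0.2, 1.5]
gripper_width: 12.0
t81.55 pos [545.5 230.1  85. ] yaxis [-0.236  0.972  0.003] z [-0.003  0.003 -1.   ] F [-0.2  0.2  1.5] w12.0 q [ 0.01  0.7  -0.8   1.79  0.61  0.92  0.75]
lip [447.9 207.6  49.2] off [-119.5   85.1] tilt 0.004 x [-0.972 -0.236  0.002]
[-0.03468379  0.19796647  0.04620121]
```

Moment is relieved (tool yaw 103.6°). Lift the key straight out.

```bash
python3 -m inch '{"slide":[[0,0,2],[0,0,4],[0,0,6],[0,0,8],[0,0,10],[0,0,12],[0,0,15],[0,0,15],[0,0,10],[0,0,5]],"rot":[[0,0,0],[0,0,0],[0,0,0],[0,0,0],[0,0,0],[0,0,0],[0,0,0],[0,0,0],[0,0,0],[0,0,0]]}' 0 80;python3 -c "
from h import *
st()
save(cam('scene'),'s55',(280,110,400,220),6)
c=cam('wrist');save(c,'w55',k=1.4)
import pickle;pickle.dump(c,open('w55.pkl','wb'))"
```

```text
time: 82.38
eef_pos: [544.8, 229.6, 180.4]
eef_rot: [-0.001, -0.119, 0.993, 0.002]
contact_force: [-0.2, 1.2, -1.5]
gripper_width: 12.4
t82.38 pos [544.8 229.6 180.4] yaxis [-0.237  0.971  0.003] z [-0.003  0.003 -1.   ] F [-0.2  1.2 -1.5] w12.4 q [ 0.06  0.59 -0.87  1.69  0.5   1.1   0.85]
```

View pics/w55.png

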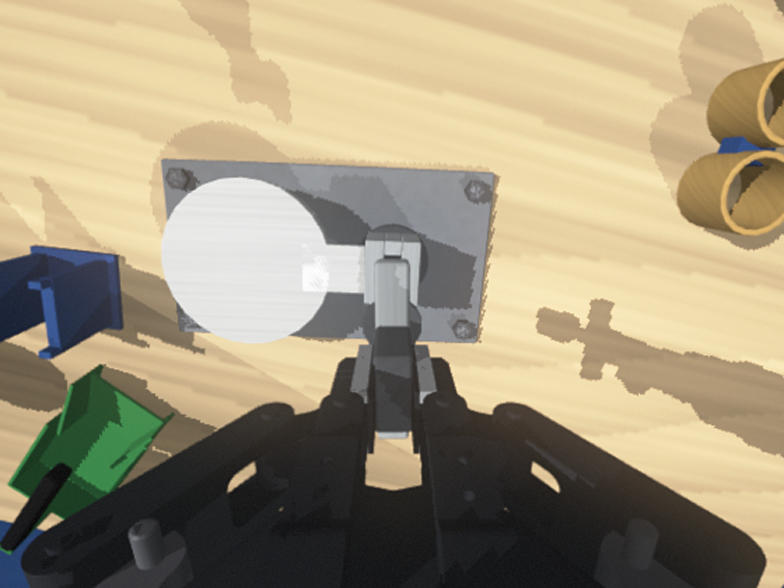

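View pics/s55.png

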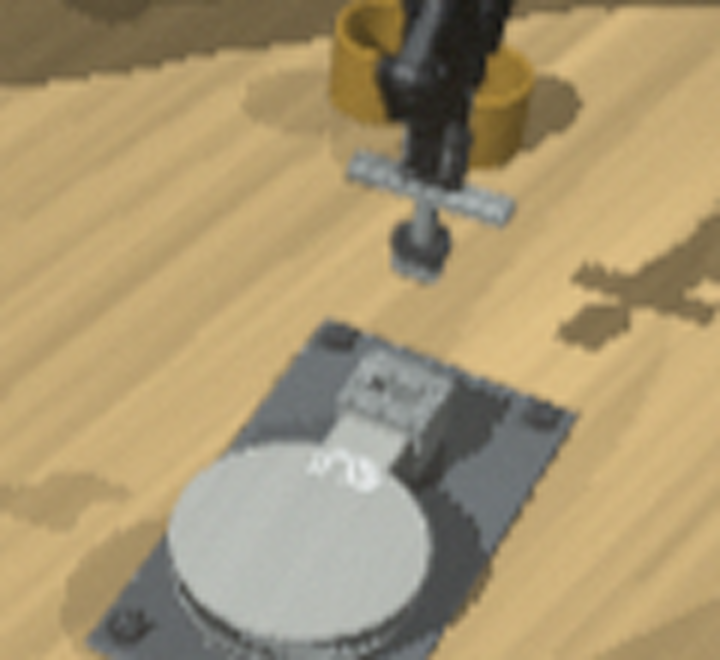

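```bash
python3 -m inch '{"slide":[[5,-12,0],[7,-20,0],[7,-22,0],[7,-22,0],[7,-22,0],[7,-22,0],[7,-22,0],[7,-22,0],[7,-22,0],[7,-22,0]],"rot":[[0,0,-7],[0,0,-7],[0,0,-7],[0,0,-7],[0,0,-7],[0,0,-7],[0,0,-7],[0,0,-7],[0,0,-7],[0,0,-7]]}' 0 80;python3 -m inch '{"slide":[[7,-22,0],[5,-15,0],[5,-8,0],[3,-4,0],[0,0,0],[0,0,0],[0,0,0],[0,0,0],[0,0,0],[0,0,0]],"rot":[[0,0,-7],[0,0,-7],[0,0,-5],[0,0,-4],[0,0,0],[0,0,0],[0,0,0],[0,0,0],[0,0,0],[0,0,0]]}' 0 80;python3 -c "
from h import *
st()
c=cam('wrist');save(c,'w56',k=1.4)
import pickle;pickle.dump(c,open('w56.pkl','wb'))"
```

```text
time: 83.32
eef_pos: [608.7, 17.7, 173.4]
eef_rot: [-0.004, 0.482, 0.876, 0.003]
contact_force: [1.4, 0.5, -1.3]
gripper_width: 12.1
time: 84.15
eef_pos: [625.9, -40.8, 166.1]
eef_rot: [-0.006, 0.654, 0.757, -0.002]
contact_force: [-0.3, 0.4, -1.9]
gripper_width: 12.3
t84.15 pos [625.9 -40.8 166.1] yaxis [ 0.989  0.145 -0.011] z [-0.012  0.006 -1.   ] F [-0.3  0.4 -1.9] w12.3 q [ 0.24  0.57 -0.41  1.61  0.25  1.02 -0.09]
```

View pics/w56.png

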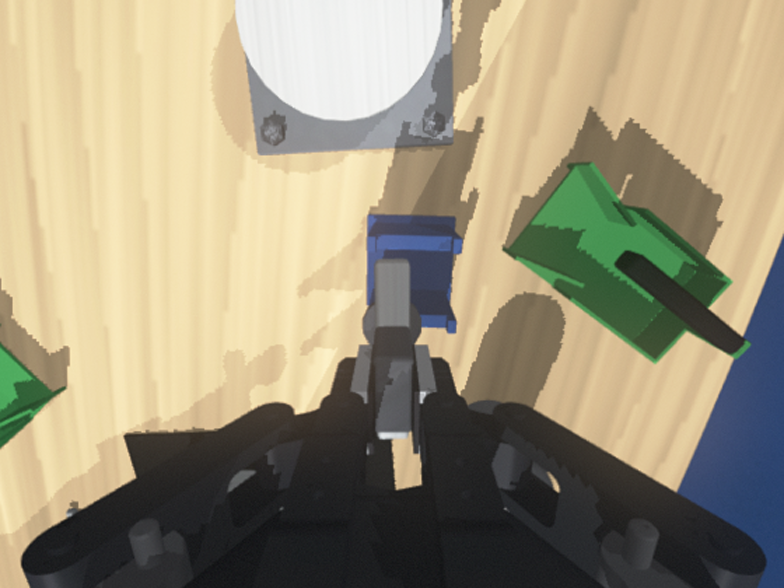

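```bash
python3 -m inch '{"slide":[[5,2,0],[5,1.5,0],[2.5,1,0],[0,0,-5],[0,0,-10],[0,0,-12],[0,0,-12],[0,0,-8],[0,0,-4],[0,0,0]],"rot":[[-0.35,-0.7,-0.7],[0,0,0],[0,0,0],[0,0,0],[0,0,0],[0,0,0],[0,0,0],[0,0,0],[0,0,0],[0,0,0]]}' 0 80;python3 -c "
from h import *
st()
c=cam('wrist');save(c,'w57',k=1.4)
save(cam('scene'),'s57',(280,190,370,280),7)"
```

```text
time: 85.03
eef_pos: [639.5, -34.4, 110.0]
eef_rot: [0.001, 0.658, 0.753, 0.0]
contact_force: [-0.3, -0.3, -1.1]
gripper_width: 12.3
t85.03 pos [639.5 -34.4 110. ] yaxis [0.991 0.134 0.002] z [ 0.002 -0.    -1.   ] F [-0.3 -0.3 -1.1] w12.3 q [ 0.21  0.64 -0.38  1.65  0.29  0.91 -0.14]
```

View pics/w57.png

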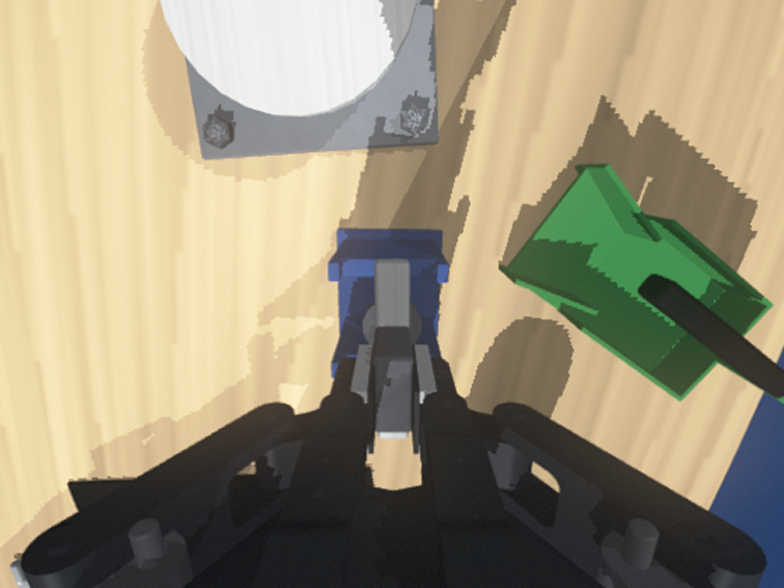

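View pics/s57.png

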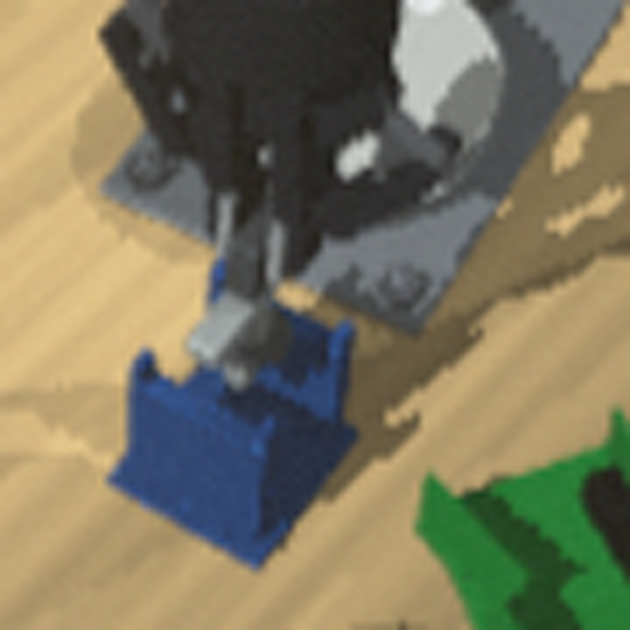

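```bash
python3 -m inch '{"slide":[[-0.5,-1.5,-4],[0,0,-6],[0,0,-7],[0,0,-7],[0,0,-6],[0,0,-4],[0,0,-2],[0,0,-1],[0,0,0],[0,0,0]],"rot":[[0,0,0],[0,0,0],[0,0,0],[0,0,0],[0,0,0],[0,0,0],[0,0,0],[0,0,0],[0,0,0],[0,0,0]]}' 0 80;python3 -c "
from h import *
st()"
```

```text
time: 85.97
eef_pos: [640.5, -36.1, 71.7]
eef_rot: [0.002, 0.658, 0.753, 0.002]
contact_force: [0.3, -0.2, -1.4]
gripper_width: 12.3
t85.97 pos [640.5 -36.1  71.7] yaxis [0.991 0.134 0.006] z [ 0.006 -0.    -1.   ] F [ 0.3 -0.2 -1.4] w12.3 q [ 0.2   0.68 -0.37  1.69  0.31  0.83 -0.16]
```

```bash
python3 -m inch '{"slide":[[-0.5,0,-1.5],[0,0,-1.5],[0,0,-1],[0,0,-0.5],[0,0,0],[0,0,0],[0,0,0],[0,0,0],[0,0,0],[0,0,0]],"rot":[[0,0.3,0],[0,0,0],[0,0,0],[0,0,0],[0,0,0],[0,0,0],[0,0,0],[0,0,0],[0,0,0],[0,0,0]]}' 0 80;python3 -c "
from h import *
st()
c=cam('wrist');save(c,'w58',(180,150,390,300),3.7)"
```

```text
time: 86.8
eef_pos: [640.9, -36.0, 68.0]
eef_rot: [0.001, 0.658, 0.753, 0.001]
contact_force: [-0.1, 0.5, -0.9]
gripper_width: 12.4
t86.80 pos [640.9 -36.   68. ] yaxis [0.991 0.134 0.002] z [ 0.002 -0.    -1.   ] F [-0.1  0.5 -0.9] w12.4 q [ 0.2   0.69 -0.36  1.68  0.31  0.83 -0.16]
```

View pics/w58.png

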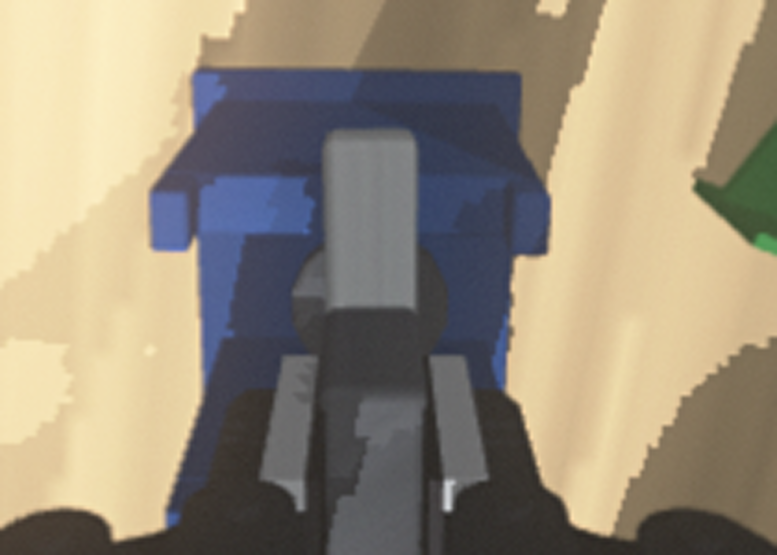

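```bash
python3 -m inch '{"slide":[[-0.5,0,-0.6],[0,0,-0.5],[0,0,-0.3],[0,0,0],[0,0,0],[0,0,0],[0,0,0],[0,0,0],[0,0,0],[0,0,0]],"rot":[[0,0,0],[0,0,0],[0,0,0],[0,0,0],[0,0,0],[0,0,0],[0,0,0],[0,0,0],[0,0,0],[0,0,0]]}' 0 40;python3 -c "
from h import *
st()"
```

```text
time: 87.68
eef_pos: [640.4, -36.1, 67.0]
eef_rot: [0.001, 0.658, 0.753, 0.001]
contact_force: [0.1, -0.1, 0.1]
gripper_width: 11.8
t87.68 pos [640.4 -36.1  67. ] yaxis [0.991 0.134 0.003] z [ 0.003 -0.    -1.   ] F [ 0.1 -0.1  0.1] w11.8 q [ 0.2   0.69 -0.36  1.69  0.31  0.82 -0.17]
```

Weight has come off (Fz −1.5 → ~0): the crossbar rests on the rails. Release and withdraw.

```bash
python3 -m inch '{"slide":[[0,0,0],[0,0,0],[0,0,0],[0,0,0],[0,0,0],[0,0,0],[0,0,0],[0,0,5],[0,0,8],[0,0,12]],"rot":[[0,0,0],[0,0,0],[0,0,0],[0,0,0],[0,0,0],[0,0,0],[0,0,0],[0,0,0],[0,0,0],[0,0,0]]}' 0.4;python3 -m inch '{"slide":[[0,0,20],[0,0,25],[0,0,30],[0,0,30],[0,0,20],[0,-5,5],[0,-5,0],[0,0,0],[0,0,0],[0,0,0]],"rot":[[0,0,0],[0,0,0],[0,0,0],[0,0,0],[0,0,0],[0,0,0],[0,0,0],[0,0,0],[0,0,0],[0,0,0]]}' 0.4;python3 -c "
from h import *
st()
c=cam('wrist');save(c,'w59',k=1.4)
import pickle;pickle.dump(c,open('w59.pkl','wb'))
save(cam('scene'),'s59',k=1.4)"
```

```text
time: 88.52
eef_pos: [639.5, -36.0, 91.6]
eef_rot: [-0.0, 0.658, 0.753, -0.0]
contact_force: [-0.9, 0.8, 0.5]
gripper_width: 34.0
time: 89.35
eef_pos: [638.6, -46.5, 237.2]
eef_rot: [0.002, 0.658, 0.753, 0.002]
contact_force: [0.7, 0.4, 0.4]
gripper_width: 34.2
t89.35 pos [638.6 -46.5 237.2] yaxis [0.991 0.135 0.006] z [ 0.006  0.    -1.   ] F [0.7 0.4 0.4] w34.2 q [ 0.25  0.52 -0.41  1.49  0.22  1.17 -0.06]
```

View pics/w59.png

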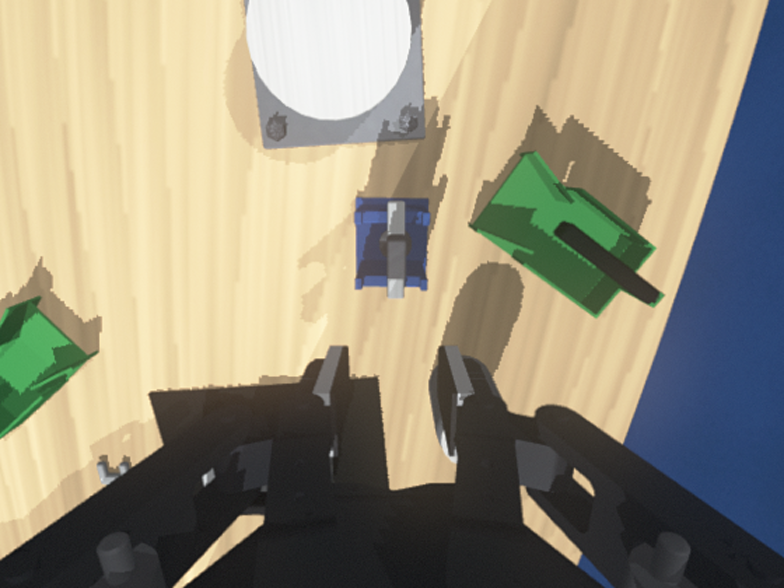

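View pics/s59.png

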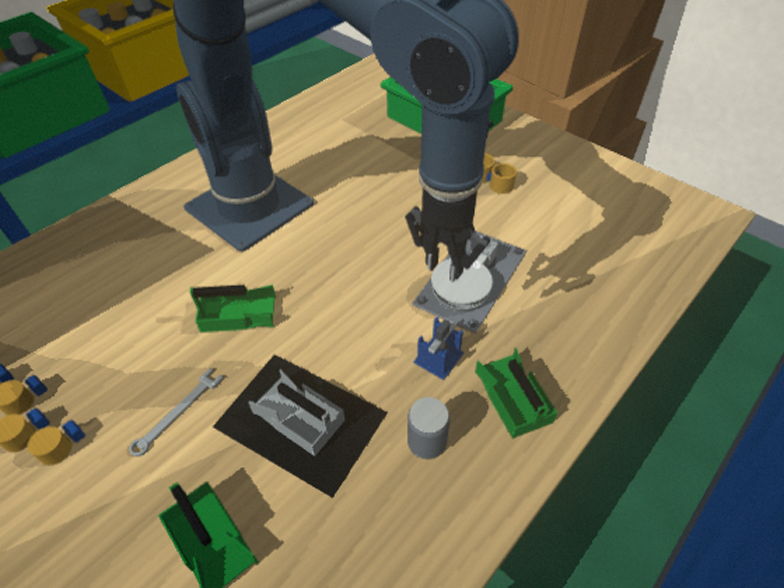

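```bash
python3 - <<'E'
from h import *
import pickle
c=pickle.load(open('w59.pkl','rb'))
P=plane(c,np.array([(397,202),(396,297)])/1.4,78);print(P.round(1),P.mean(0).round(1),np.linalg.norm(P[0]-P[1]))
t=cam("top");save(t,'t60',(160,130,400,300),3.3);st()
E
```

```text
[[636.9   2.6  78. ]
 [646.7 -74.3  78. ]] [641.8 -35.9  78. ] 77.55655167884284
t89.50 pos [638.7 -46.  237. ] yaxis [0.991 0.135 0.006] z [ 0.006  0.001 -1.   ] F [-0.2  0.   0.2] w34.4 q [ 0.25  0.52 -0.41  1.49  0.22  1.17 -0.06]
```

View pics/t60.png

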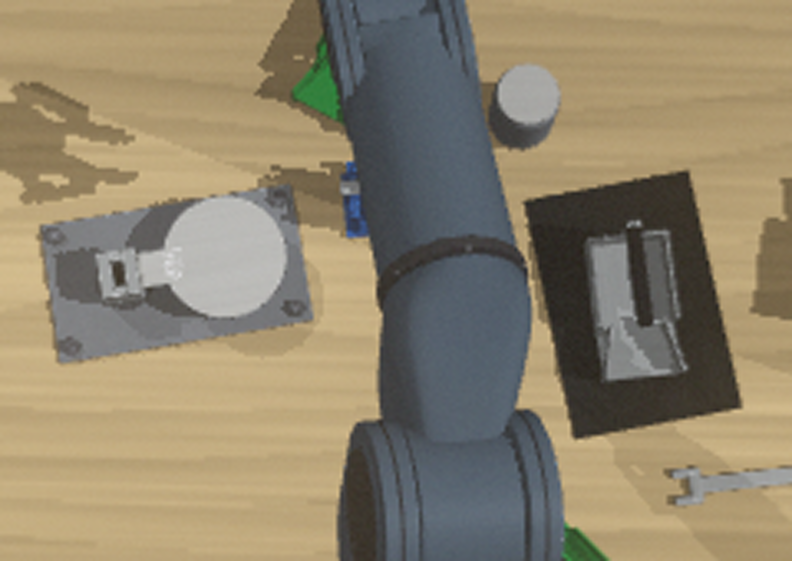

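```bash
python3 -c "
from station import arm
print(arm.finish_job())"
```

```text
the job is handed in; nothing more can be done
None
```

The whole job was carried out and handed in at about 89.5 s of the 210 s; `finish_job` gave no verdict.

**What I did**
- Set the key fully home in the slot and turned the cover to its open stop.
- Placed the three strays in the dish one by one.
- Poured the pan's four nuts with the lip about 48–53 mm above the bench.
- Stood the pan back on its mat, shut the cover to its stop with the key, and hung the key back on its rest.

**What the last checks showed**
- **Nuts:** before shutting the cover I saw seven in the dish. Six lay flat and one stood on edge, about 43 mm from the centre and below the cover. The pan and the bench in view were empty.
- **Cover:** the turning moment rose to about 1.4 N m at the shut stop. The last top picture shows the cover within about 0.03 rad of the plate's line.
- **Pan:** the top picture shows it in the middle of its mat. By the tool's pose at release, it stands about 1 mm from the measured middle.
- **Key:** the crossbar's middle is about 4 mm from the rest's centre and square across the rails, and the gripper is clear of everything.
- **Bystanders:** the tin and spanner stand where they were in the last pictures; the coupler is partly hidden behind the arm in the last one.

**What disagreed or failed**
- The fingertips stood about 12–20 mm behind the stated TCP, not 11 mm ahead. So the first grasp of the key closed just above the tab, and I lowered the tool and gripped it again.
- The third stray slipped out at the first try, moved about 12 mm, and was picked up again.
- One nut stuck at the pan's narrowing and came loose with a short roll.

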